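Switch on the lane, feed sample bottles down the orienting chute, switch off

ROBOT

A 6-joint arm with a two-finger parallel gripper is mounted at the origin on the work surface. World frame = base frame: x ahead of the robot, y to its left, z up, the work surface at z = 0. Lengths are in m, angles in rad, forces in N, time in s.
With the tool pointing down it reaches from about 0.35 to 0.925 m from the base axis. Payload 6.4 kg.
Tool frame: the origin (TCP) lies at the very end of the fingers, on their centre line; the grasp point (between the pads) lies 19 mm behind it; z points along the fingers, y is the direction in which the jaws open and shut (so a half turn about z gives the same grasp; the last joint's range is limited). The gripper opens to 85 mm and grips with 20 to 120 N. Pads are 22 mm wide; open, the fingers measure 114 mm over their backs; the gripper's body (76 mm by 85 mm) begins 54 mm behind the grasp point. The pads swing forward as they close: fully open they stand 13 mm farther back than shut.
Start: joints at [0.975, 0.245, 1.558, -0, 1.339, -0.174], TCP at [0.266, 0.593, 0.231] pointing down, gripper open.
Joint ranges: [-3.13, 3.13], [-1.02, 2.26], [0.13, 2.54], [-0.95, 4.09], [0.21, 2.88], [-2.74, 2.74]. Speed limits (rad/s): [2.57, 2.57, 3.14, 3.14, 3.14, 3.14].

INTERFACE

Orientations are given as a 3x3 rotation matrix whose columns are the frame's x, y, z axes.
In Python, from workcell import status, cams, arm gives the robot as it stands.
- The arm moves only by the tool drive_tool, never from a script. Its argument "series" is a list of rows, each a list of 2 entries, a list of its own where there are three numbers: the shift along the tool's x, y, z as a fraction of full scale, then the turn, a rotation vector about the tool's x, y, z as a fraction of full scale. A call has 1 to 10 rows; each row shifts and turns the commanded pose from where the row before left it, along the tool's axes as they then stand; what a row does not reach is not made up. Full scale, the value 1, is 0.25 m for a shift and pi/2 rad for a turn. A row lasts 1/10 s, in which the tool goes at most 50 mm and 8.59 degrees, less where a joint would pass 70% of its speed; a pose out of reach is approached as far as the arm can. A call with a number of a shift or a turn outside -1 to 1 is refused whole. A call with a gripper value outside its range is refused whole. "hand" is the closure, from -1 (fully open) to 1 (shut), set as the call begins (left out, the last holds). The fingers move at their own pace and stop on an object; the grip force is fixed at half the most. Time passes only in rows, so rows that do not move let the fingers close. It gives the time, the measured TCP pose, the force and the opening at its end, in the units of the state.
- status.observe(): the state, without advancing time (a new reading comes with each control period).
- cams.capture(name): name is "scene" or "top" or "wrist"; returns a dict with "img" (480x640x3 uint8, red, green, blue), "depth" (480x640 float32, m along the optical axis (not along the pixel's ray), 0 where there is no reading), "camera_matrix" (3x3 intrinsics, pixels), "pose" (4x4, takes a point from camera to world coordinates). Camera axes: x right, y down, z forward; pixel columns grow to the right and rows downward; lengths in m; the calibration is good to about 2 mm. The wrist camera is an equidistant fisheye: a pixel r from the principal point sees the ray r / f radians off the axis. A picture is of the moment at which its call begins.
- arm.job_done(): hands the job in, once; it reports no verdict.
The state is a dict: "t": time; "joint_positions": joint angles; "joint_velocities": joint speeds; "joint_torque": joint torques, N m; "tcp_pos": TCP position; "orientation": TCP orientation; "contact_force": force on the tool from outside, world axes, zero at the start; "torque": the same for the moment, N m; "finger_gap": opening from 0.0 (shut) to 1.0 (fully open).
Only numpy, scipy, OpenCV 4.12 (cv2) and the standard library are available. Lean on these libraries where they do the work, as an engineer would, in place of code of your own. Each camera call takes 0.05 s, during which the arm holds its last target.

TASK

Pick up the stylus and with its tip switch on the one rocker that has the tall marker pin in front of it (press its raised end fully down), leaving the other rockers off. Then feed every small square sample bottle lying on the bench into the orienting chute near its upper end, so that it drops through the slot, hangs upright by its cap and slides down to queue in the lower half. When all of them hang in the queue, switch the same rocker off again with the stylus's tip and lay the stylus back on its black mat, along it; never press on the switch box with the fingers, and leave the beaker, the glass dish and the jar where they are.

Things in the scene. Friction and masses are not known exactly. Their poses are not given: they have to be found in the camera images.
- chute: Fixed orienting chute: two smooth steel rails (285 mm long, 24 mm wide) on an aluminium base plate (280 x 90 x 6 mm), sloping at 26 degrees, an open slot 19 mm wide between them. Origin: centre of the base's underside; x level, downhill along the slot, y across, z up. The slot's edges are at z = 126 mm - 0.488 x, for x = -128 to +128 mm; upper end open.
- chute_entry (a point): Feeding point: mid-slot, level with the slot's edges, at x = -100 mm of the chute. Rails rise outward from the slot at 20 degrees (outer edges y = +-32 mm, 8 mm higher). A bottle held level along the slot, cap uphill, cap centre 14 mm above this point, and let go, drops its body through the slot, hangs by its cap and slides down by itself (cap downhill works too).
- chute_stop (a point): Mid-slot point at the lower end (x = 128 mm of the chute), at the slot's edges, on the uphill face of the steel stop plate (60 mm wide, top at z = 120 mm). Hanging bottles queue against it about 26 mm apart (four: chute x about 30 to 115 mm), centres about 10 mm below the slot's edges.
- bank: Grey option switch box, fixed to the bench, 105 x 125 x 40 mm tall. Origin: centre of its underside; x points from its studs to its rockers (roughly away from the robot), y along the row of rockers, z up. Four white rockers stand in a row on its top at y = +36, +12, -12 and -36 mm (rocker1 to rocker4), x = 10 mm.
- marker: The tall round-headed steel marker pin standing on the switch box in front of one of the four rockers (at x = -35 mm in the box's frame, at the same y as that rocker), 26 mm tall, head 14 mm across; the three other rockers have only a flat 3 mm stud there. Origin: its foot on the box's top.
- mat: Black rubber mat for the stylus, fixed flat on the bench, 190 x 70 x 3 mm. Origin: centre of its underside; x along its length.
- stylus_center (a point): Middle of the stylus: 150 mm long, 40 g; grey square handle 12 x 12 mm and 90 mm long (from x = -75 to +15 mm) and a thin steel shank 7 mm across with a round tip (to x = +75 mm). The point lies on its axis half-way along; x points to the tip. It lies on the mat at the start, x level, axis 6 mm above what it lies on.
- stylus_tip (a point): Centre of the 7 mm ball at the end of the stylus's shank, 71.5 mm from its middle.
- rocker1 (a joint): Rocker 1 (28 mm long, 13 mm wide, 24 mm from its neighbours), rad: about 0 is off (its end away from the studs, toward the box's +x, stands up), 0.6 is on (that end is fully down). It stays where it is left; about 1 N on the raised end moves it.
- rocker1_top (a point): Point on the top face of rocker 1 over its pivot, 50 mm above the bench. Press the rocker with the stylus's tip about 10 mm from here along the box's x: on the +x side to switch it on, on the -x side to switch it off. The raised end's face there is about 53 mm above the bench and goes down 6 mm.
- rocker2 (a joint): Rocker 2 (28 mm long, 13 mm wide, 24 mm from its neighbours), rad: about 0 is off (its end away from the studs, toward the box's +x, stands up), 0.6 is on (that end is fully down). It stays where it is left; about 1 N on the raised end moves it.
- rocker2_top (a point): Point on the top face of rocker 2 over its pivot, 50 mm above the bench. Press the rocker with the stylus's tip about 10 mm from here along the box's x: on the +x side to switch it on, on the -x side to switch it off. The raised end's face there is about 53 mm above the bench and goes down 6 mm.
- rocker3 (a joint): Rocker 3 (28 mm long, 13 mm wide, 24 mm from its neighbours), rad: about 0 is off (its end away from the studs, toward the box's +x, stands up), 0.6 is on (that end is fully down). It stays where it is left; about 1 N on the raised end moves it.
- rocker3_top (a point): Point on the top face of rocker 3 over its pivot, 50 mm above the bench. Press the rocker with the stylus's tip about 10 mm from here along the box's x: on the +x side to switch it on, on the -x side to switch it off. The raised end's face there is about 53 mm above the bench and goes down 6 mm.
- rocker4 (a joint): Rocker 4 (28 mm long, 13 mm wide, 24 mm from its neighbours), rad: about 0 is off (its end away from the studs, toward the box's +x, stands up), 0.6 is on (that end is fully down). It stays where it is left; about 1 N on the raised end moves it.
- rocker4_top (a point): Point on the top face of rocker 4 over its pivot, 50 mm above the bench. Press the rocker with the stylus's tip about 10 mm from here along the box's x: on the +x side to switch it on, on the -x side to switch it off. The raised end's face there is about 53 mm above the bench and goes down 6 mm.
- bottle1_center (a point): Centre of sample bottle 1: square amber glass body 15 x 15 mm (edges bevelled 2 mm) and 40 mm long, round white cap 27 mm across and 18 mm thick at one end, 58 mm overall, 25 g. The point lies on its axis half-way along; x points to the cap (body x = -29 to +11 mm, cap +11 to +29 mm). It lies on the bench at the start, cap and base edge touching, axis about 11 mm up at the middle. Three or all four of the bottles are present.
- bottle2_center (a point): Centre of sample bottle 2: square amber glass body 15 x 15 mm (edges bevelled 2 mm) and 40 mm long, round white cap 27 mm across and 18 mm thick at one end, 58 mm overall, 25 g. The point lies on its axis half-way along; x points to the cap (body x = -29 to +11 mm, cap +11 to +29 mm). It lies on the bench at the start, cap and base edge touching, axis about 11 mm up at the middle. Three or all four of the bottles are present.
- bottle3_center (a point): Centre of sample bottle 3: square amber glass body 15 x 15 mm (edges bevelled 2 mm) and 40 mm long, round white cap 27 mm across and 18 mm thick at one end, 58 mm overall, 25 g. The point lies on its axis half-way along; x points to the cap (body x = -29 to +11 mm, cap +11 to +29 mm). It lies on the bench at the start, cap and base edge touching, axis about 11 mm up at the middle. Three or all four of the bottles are present.
- bottle4_center (a point): Centre of sample bottle 4: square amber glass body 15 x 15 mm (edges bevelled 2 mm) and 40 mm long, round white cap 27 mm across and 18 mm thick at one end, 58 mm overall, 25 g. The point lies on its axis half-way along; x points to the cap (body x = -29 to +11 mm, cap +11 to +29 mm). It lies on the bench at the start, cap and base edge touching, axis about 11 mm up at the middle. Three or all four of the bottles are present.
- beaker: Bystander: small clear glass beaker, 60 mm across, 75 mm tall. Origin: centre of its underside.
- dish: Bystander: shallow clear glass dish, 70 mm across, 14 mm tall. Origin: centre of its underside.
- jar: Bystander: white plastic jar, 56 mm across, 70 mm tall. Origin: centre of its underside.
Not all that is in view belongs to the job. What is shaped like the part that bears bottle4_center but blue is not meant.

How it is judged:
On the way, in this order (a step that is already met when the one before it is completed fails the run):
1. the rocker behind the tall marker pin is pressed fully on with the stylus's tip (((y of marker in the frame of bank between 0.025 and 0.047 m and value of joint rocker1 above 0.48 rad and distance between stylus_tip and rocker1_top below 0.025 m) or (y of marker in the frame of bank between 0.001 and 0.023 m and value of joint rocker2 above 0.48 rad and distance between stylus_tip and rocker2_top below 0.025 m) or (y of marker in the frame of bank between -0.023 and -0.001 m and value of joint rocker3 above 0.48 rad and distance between stylus_tip and rocker3_top below 0.025 m) or (y of marker in the frame of bank between -0.047 and -0.025 m and value of joint rocker4 above 0.48 rad and distance between stylus_tip and rocker4_top below 0.025 m))), for 0.1 s.
2. all bottles present hang upright, cap up, in the lower half of the chute, with that rocker still on (x of bottle1_center in the frame of chute between 0.015 and 0.135 m and y of bottle1_center in the frame of chute between -0.012 and 0.012 m and z of bottle1_center in the frame of chute between 0.042 and 0.125 m and angle between each of bottle1_center, bottle2_center, bottle3_center, bottle4_center's own x axis and vertical below 0.5 rad and x of bottle2_center in the frame of chute between 0.015 and 0.135 m and y of bottle2_center in the frame of chute between -0.012 and 0.012 m and z of bottle2_center in the frame of chute between 0.042 and 0.125 m and x of bottle3_center in the frame of chute between 0.015 and 0.135 m and y of bottle3_center in the frame of chute between -0.012 and 0.012 m and z of bottle3_center in the frame of chute between 0.042 and 0.125 m and x of bottle4_center in the frame of chute between 0.015 and 0.135 m and y of bottle4_center in the frame of chute between -0.012 and 0.012 m and z of bottle4_center in the frame of chute between 0.042 and 0.125 m and ((y of marker in the frame of bank between 0.025 and 0.047 m and value of joint rocker1 above 0.48 rad) or (y of marker in the frame of bank between 0.001 and 0.023 m and value of joint rocker2 above 0.48 rad) or (y of marker in the frame of bank between -0.023 and -0.001 m and value of joint rocker3 above 0.48 rad) or (y of marker in the frame of bank between -0.047 and -0.025 m and value of joint rocker4 above 0.48 rad))), for 0.3 s.
3. the same rocker is pressed off again with the stylus's tip (((y of marker in the frame of bank between 0.025 and 0.047 m and value of joint rocker1 below 0.12 rad and distance between stylus_tip and rocker1_top below 0.025 m) or (y of marker in the frame of bank between 0.001 and 0.023 m and value of joint rocker2 below 0.12 rad and distance between stylus_tip and rocker2_top below 0.025 m) or (y of marker in the frame of bank between -0.023 and -0.001 m and value of joint rocker3 below 0.12 rad and distance between stylus_tip and rocker3_top below 0.025 m) or (y of marker in the frame of bank between -0.047 and -0.025 m and value of joint rocker4 below 0.12 rad and distance between stylus_tip and rocker4_top below 0.025 m))), for 0.1 s.
At the end, for the whole second after the job is handed in: Every bottle present hangs in the slot, cap up within 0.5 rad, centre at chute x 15 to 135 mm; all four rockers are off (below 0.15 rad); the stylus lies on the mat within 35 mm along, 30 mm across and 0.3 rad of the mat's centre line (x of bottle1_center in the frame of chute between 0.015 and 0.135 m and y of bottle1_center in the frame of chute between -0.012 and 0.012 m and z of bottle1_center in the frame of chute between 0.042 and 0.125 m and angle between each of bottle1_center, bottle2_center, bottle3_center, bottle4_center's own x axis and vertical below 0.5 rad and x of bottle2_center in the frame of chute between 0.015 and 0.135 m and y of bottle2_center in the frame of chute between -0.012 and 0.012 m and z of bottle2_center in the frame of chute between 0.042 and 0.125 m and x of bottle3_center in the frame of chute between 0.015 and 0.135 m and y of bottle3_center in the frame of chute between -0.012 and 0.012 m and z of bottle3_center in the frame of chute between 0.042 and 0.125 m and x of bottle4_center in the frame of chute between 0.015 and 0.135 m and y of bottle4_center in the frame of chute between -0.012 and 0.012 m and z of bottle4_center in the frame of chute between 0.042 and 0.125 m and value of joint each of rocker1, rocker2, rocker3, rocker4 below 0.15 rad and x of stylus_center in the frame of mat between -0.035 and 0.035 m and y of stylus_center in the frame of mat between -0.03 and 0.03 m and z of stylus_center in the frame of mat between 0.003 and 0.02 m and angle between the x axis of mat and the x axis of stylus_center, either way round below 0.3 rad); the robot touches nothing.
It fails at once if the fingers press on the switch box or its rockers (contact force between the fingers and bank above 2 N).
It fails at once if the beaker is pushed more than 40 mm away (distance of beaker from where it was at the start of the episode above 0.04 m).
It fails at once if the dish is pushed more than 40 mm away (distance of dish from where it was at the start of the episode above 0.04 m).
It fails at once if the jar is pushed more than 40 mm away (distance of jar from where it was at the start of the episode above 0.04 m).
Of bottle1, bottle2, bottle3, bottle4 only 3 to 4 are there at a start; the rules pass over those that are not, and their reading is None.
At some moment in a run one of bottle1, bottle2, bottle3, bottle4 may be knocked a few centimetres aside while the robot is not near it.
Once in a run the grip may slacken for a moment while it holds something.
It also fails if it takes over 210 s, if anything falls off the work surface, if the arm or the gripper's body presses on something with over 40 N, if the wrist force passes 120 N, or if a joint passes its speed limit or range.

## Working session

There is one attempt and no reset: what is moved stays moved. The work goes in short steps, Python scripts to look and compute and a tool call to move; the robot and the scene stay as the last step left them, time stands still between calls to the robot, and variables do not carry over. Pictures are saved under pics/ and viewed, and the job is handed in when it is done.

Besides the shell and the picture viewer there is one more tool, called after "Emit:" in YAML: its name, and indented under it one key for each argument. drive_tool: Moves the arm, as the interface text tells. Its arguments: {"type":"object","properties":{"series":{"type":"array"},"hand":{"type":"number"}},"required":["series"]}

```bash
ls; mkdir -p pics; python3 - <<'E'
from workcell import status,cams,arm
import cv2,numpy as np
s=status.observe()
for k,v in s.items(): print(k,np.round(v,4).tolist())
for n in ['scene','top','wrist']:
    c=cams.capture(n); cv2.imwrite(f'pics/{n}0.png',c['img'][...,::-1]); np.savez(f'/tmp/{n}0.npz',**c)
    print(n,c['camera_matrix'].round(1).tolist(),c['pose'].round(3).tolist())
E
```

```text
pics
t 0.0
joint_positions [0.9749, 0.2458, 1.559, 0.0, 1.3387, -0.1741]
joint_velocities [-0.002, -0.0011, -0.0009, -0.0006, 0.0015, 0.0013]
joint_torque [-0.001, -42.9502, -32.6128, -0.0002, 0.0052, -0.0]
tcp_pos [0.2657, 0.5926, 0.2302]
orientation [[-0.9124, 0.4094, -0.0012], [0.4094, 0.9124, -0.0017], [0.0004, -0.002, -1.0]]
contact_force [-0.2108, -0.0799, 0.6629]
torque [0.0323, -0.0615, 0.0035]
finger_gap 0.9999
scene [[601.9, 0.0, 324.6], [0.0, 601.9, 240.9], [0.0, 0.0, 1.0]] [[-0.838, 0.322, -0.441, 1.131], [0.546, 0.481, -0.686, 0.952], [-0.008, -0.815, -0.579, 0.897], [0.0, 0.0, 0.0, 1.0]]
top [[465.0, 0.0, 313.0], [0.0, 465.0, 241.0], [0.0, 0.0, 1.0]] [[0.0, -0.998, 0.067, 0.451], [-1.0, 0.0, 0.008, 0.031], [-0.008, -0.067, -0.998, 1.216], [0.0, 0.0, 0.0, 1.0]]
wrist [[371.6, 0.0, 317.4], [0.0, 371.6, 238.7], [0.0, 0.0, 1.0]] [[0.41, 0.879, 0.244, 0.205], [0.912, -0.395, -0.112, 0.619], [-0.002, 0.268, -0.963, 0.373], [0.0, 0.0, 0.0, 1.0]]
```

View pics/top0.png

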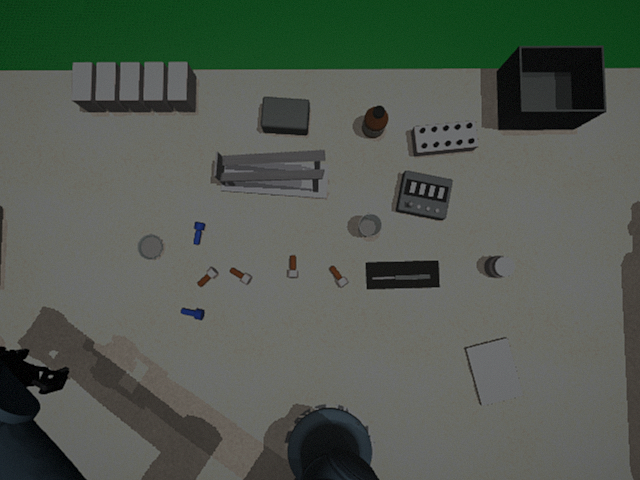

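View pics/scene0.png

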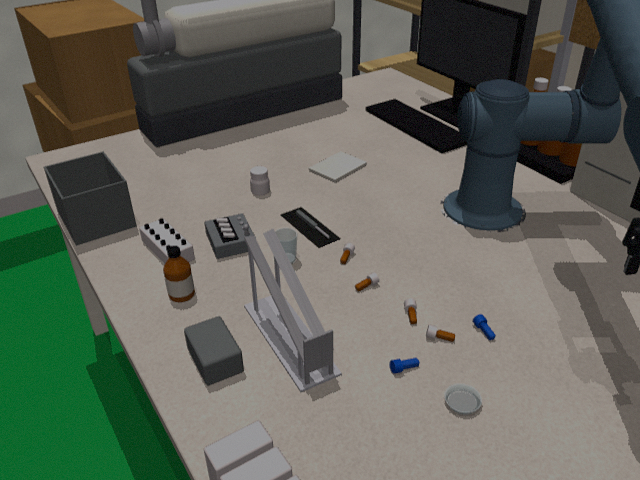

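View pics/wrist0.png

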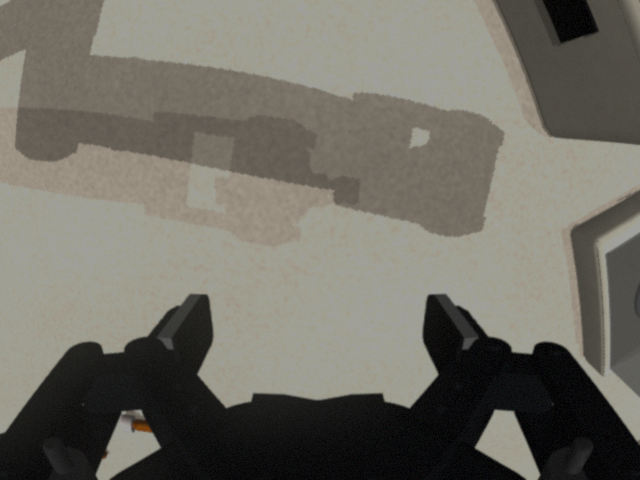

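```bash
cat > h.py <<'E'
import cv2,numpy as np
from workcell import status,cams,arm
def cap(n,save=None):
    c=cams.capture(n)
    if save: cv2.imwrite(f'pics/{save}.png',c['img'][...,::-1])
    return c
def load(n): return dict(np.load(f'/tmp/{n}0.npz'))
def pts(c):
    K=c['camera_matrix'];P=c['pose'];H,W=c['depth'].shape
    u,v=np.meshgrid(np.arange(W),np.arange(H));d=c['depth']
    X=np.stack([(u-K[0,2])/K[0,0]*d,(v-K[1,2])/K[1,1]*d,d],-1)
    w=X@P[:3,:3].T+P[:3,3]; w[d==0]=np.nan
    return w
def ray(c,u,v,z):
    K=c['camera_matrix'];P=c['pose']
    r=P[:3,:3]@np.array([(u-K[0,2])/K[0,0],(v-K[1,2])/K[1,1],1]);o=P[:3,3]
    return o+r*(z-o[2])/r[2]
def proj(c,p):
    K=c['camera_matrix'];P=c['pose'];q=P[:3,:3].T@(np.asarray(p)-P[:3,3]);return K[:2,:2]@(q[:2]/q[2])+K[:2,2]
def crop(c,u0,v0,u1,v1,s,name):
    cv2.imwrite(f'pics/{name}.png',cv2.resize(np.clip(c['img'][v0:v1,u0:u1,::-1].astype(float)*1.6,0,255).astype(np.uint8),None,fx=s,fy=s,interpolation=cv2.INTER_CUBIC))
E
python3 - <<'E'
from h import *
c=load('top');w=pts(c)
crop(c,180,100,460,310,2.8,'topcrop')
for u,v in [(207,277),(241,275),(292,266),(338,276),(199,232),(193,313),(300,157),(300,176),(320,157),(222,158),(219,170),(320,195),(260,161),(260,178),(403,276),(430,188)]:
    print((u,v),w[v,u].round(3))
img=c['img'].astype(int)
hsv=cv2.cvtColor(c['img'],cv2.COLOR_RGB2HSV)
m=((hsv[...,0]<18)&(hsv[...,1]>150)).astype(np.uint8)
n,l,st,ce=cv2.connectedComponentsWithStats(m)
for i in range(1,n):
    if st[i,4]>15: print(st[i],ce[i].round(1),ray(c,*ce[i],0.012).round(4))
c=load('scene');crop(c,190,200,350,400,3,'scenecrop')
crop(c,190,190,350,280,5,'scenebank')
E
```

```text
(207, 277) [0.439 0.313 0.022]
(241, 275) [0.444 0.227 0.018]
(292, 266) [0.468 0.096 0.016]
(338, 276) [ 0.442 -0.023  0.017]
(199, 232) [0.556 0.337 0.016]
(193, 313) [0.347 0.348 0.02 ]
(300, 157) [0.715 0.07  0.167]
(300, 176) [0.67  0.07  0.169]
(320, 157) [0.71  0.024 0.187]
(222, 158) [0.736 0.269 0.072]
(219, 170) [0.701 0.271 0.093]
(320, 195) [0.654 0.023 0.005]
(260, 161) [0.718 0.168 0.116]
(260, 178) [0.676 0.167 0.118]
(403, 276) [ 0.442 -0.19   0.013]
(430, 188) [ 0.664 -0.255  0.049]
[366 108  22  21 147] [378.2 120.1] [ 0.8521 -0.1304  0.012 ]
[291 256   4  14  53] [292.5 262.1] [0.4776 0.0945 0.012 ]
[330 267  12  13  69] [335.3 272.5] [ 0.4508 -0.0162  0.012 ]
[230 268  13  10  62] [236.1 272.5] [0.4506 0.2405 0.012 ]
[198 275  12  11  63] [203.3 280.2] [0.4308 0.3251 0.012 ]
```

View pics/topcrop.png

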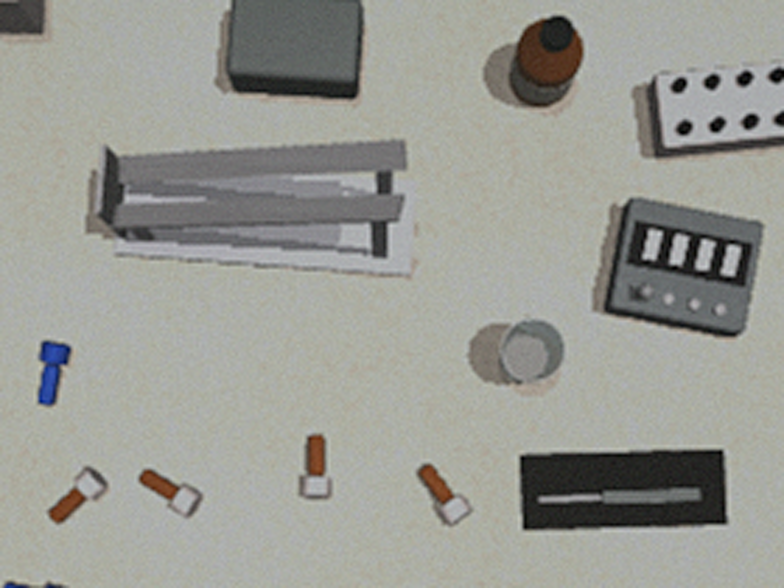

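View pics/scenecrop.png

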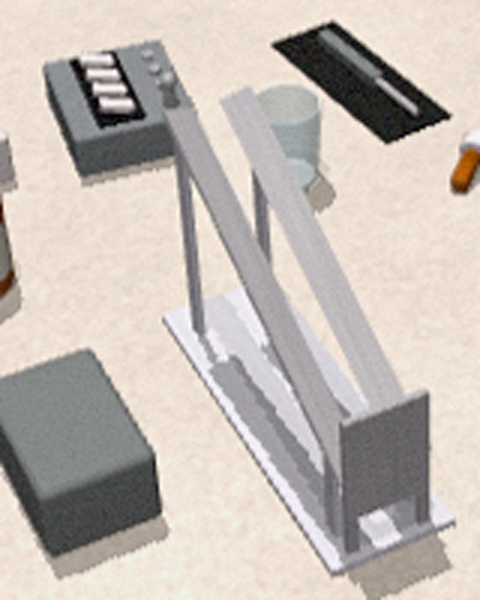

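View pics/scenebank.png

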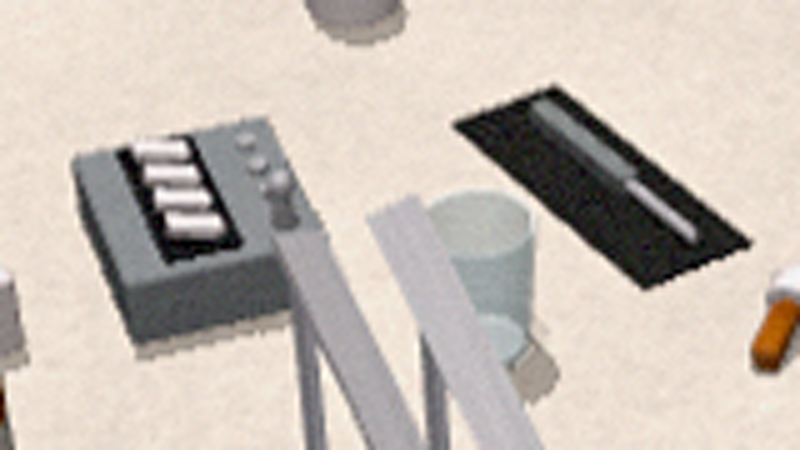

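```bash
cat > meas.py <<'E'
from h import *
from scipy.optimize import least_squares
def chute(c):
    w=pts(c).reshape(-1,3)
    m=(w[:,2]>0.06)&(w[:,2]<0.20)&(w[:,0]>0.63)&(w[:,0]<0.78)&(w[:,1]>0.0)&(w[:,1]<0.262)
    p=w[m]
    def loc(q):
        x0,y0,a=q; d=p[:,:2]-[x0,y0]; ca,sa=np.cos(a),np.sin(a)
        return d[:,0]*ca+d[:,1]*sa, -d[:,0]*sa+d[:,1]*ca
    def f(q):
        X,Y=loc(q); lat=np.clip(np.abs(Y)-9.5e-3,0,22.5e-3)
        r=p[:,2]-(0.126-0.488*X+np.tan(np.radians(20))*lat)
        out=np.maximum(np.abs(Y)-.032,0)+np.maximum(.0095-np.abs(Y),0)+np.maximum(np.abs(X)-.13,0)
        return np.r_[r,out]
    s=least_squares(f,[0.70,0.15,np.pi/2],loss='soft_l1',f_scale=0.003)
    return s.x,np.median(np.abs(f(s.x)[:len(p)])),len(p)
def rect(c,m):
    w=pts(c);p=w[m][:,:2].astype(np.float32)
    return cv2.minAreaRect(p*1000)
if __name__=='__main__':
    for n in ['top','scene']:
        c=load(n);w=pts(c)
        print(n,chute(c))
        m=(w[...,2]>.034)&(w[...,2]<.046)&(w[...,0]>.58)&(w[...,0]<.76)&(w[...,1]<-.15)&(w[...,1]>-.33)
        print('bank',rect(c,m),m.sum())
        # mat dark
        g=c['img'].max(-1)
        m=(g<28 if n=='top' else g<40)&(w[...,2]<.012)&(w[...,0]>.38)&(w[...,0]<.5)&(w[...,1]<-.08)&(w[...,1]>-.3)
        print('mat',rect(c,m),m.sum())
        # stylus: not dark inside mat
        h=(g>45)&(w[...,0]>.42)&(w[...,0]<.465)&(w[...,1]<-.105)&(w[...,1]>-.265)&(w[...,2]<.03)
        print('sty',rect(c,h),h.sum())
    c=load('top');crop(c,385,155,465,230,8,'bank8');crop(c,355,250,450,300,8,'mat8')
E
python3 meas.py
```

```text
top (array([0.70032111, 0.14186202, 1.49540868]), np.float64(0.00142344368948788), 2067)
bank ((678.495361328125, -251.43984985351562), (125.60466766357422, 165.72682189941406), 78.6079330444336) 1754
mat ((446.0396728515625, -190.2053680419922), (67.84210968017578, 186.8682861328125), 1.6204966306686401) 1539
sty ((438.72967529296875, -185.0167236328125), (12.218459129333496, 148.77590942382812), 2.3753087520599365) 236
scene (array([0.70204625, 0.14421023, 1.49833627]), np.float64(0.0018143822140506), 3059)
bank ((677.473876953125, -249.81765747070312), (131.59860229492188, 161.4696807861328), 77.54119110107422) 945
mat ((446.9543151855469, -185.73492431640625), (70.0361099243164, 189.4657745361328), 1.2798084020614624) 805
sty ((436.47747802734375, -184.20785522460938), (148.80018615722656, 26.041791915893555), 87.69132995605469) 157
```

View pics/bank8.png

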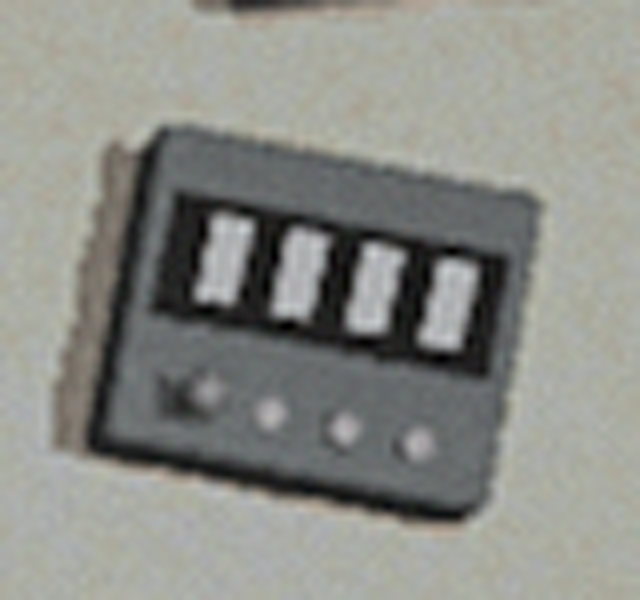

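View pics/mat8.png

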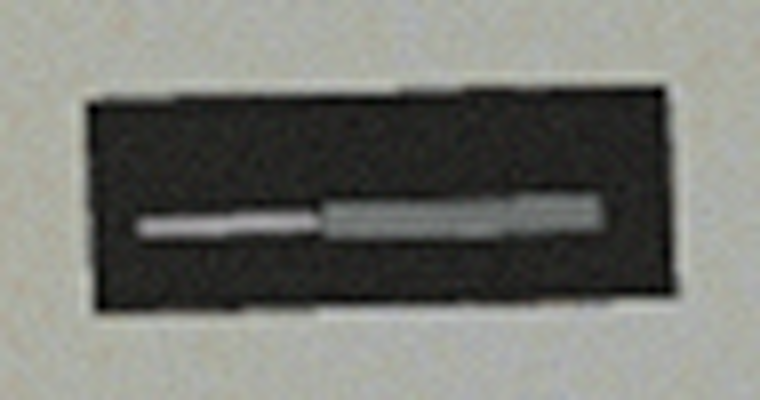

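```bash
python3 - <<'E'
from h import *
c=load('top')
g=c['img'].min(-1)[155:230,385:465].astype(np.uint8)
m=(g>105).astype(np.uint8)
n,l,st,ce=cv2.connectedComponentsWithStats(m)
for i in range(1,n):
    if 30<st[i,4]<200:
        p=ce[i]+[385,155]; print(st[i],p.round(1),ray(c,*p,0.05).round(4))
s=np.array([[270,413],[343,430],[417,443]])/8+[385-.4,155-.4]
for p in s: print('stud',ray(c,*p,.043).round(4))
print('marker',ray(c,385+208/8,155+388/8,.064).round(4))
# box top outline corners approx
g=c['img'].max(-1)
P=np.array([[165,130],[540,200],[470,520],[95,455]])
# scene
c=load('scene')
for p in [(160,150),(172,175),(184,200),(195,225)]:
    print('scene rk',ray(c,190+p[0]/5,190+p[1]/5,.05).round(4))
# bench height
for n in ['top','scene']:
    w=pts(load(n)); print(np.nanmedian(w[...,2][(abs(w[...,0]-.45)<.03)&(abs(w[...,1]-.05)<.03)]))
E
```

```text
[25 28  6  9 33] [412.6 186.9] [ 0.6669 -0.2107  0.05  ]
[35 29  5 10 35] [422.  188.7] [ 0.6622 -0.2343  0.05  ]
[44 31  6 10 36] [431.3 190.8] [ 0.657  -0.2577  0.05  ]
[53 33  6 10 35] [440.6 192.5] [ 0.6525 -0.2811  0.05  ]
[  0  46  19  29 140] [390.5 214.7] [ 0.5962 -0.154   0.05  ]
[24 60 18 15 98] [417.5 221.7] [ 0.5785 -0.2218  0.05  ]
stud [ 0.6187 -0.226   0.043 ]
stud [ 0.6132 -0.2491  0.043 ]
stud [ 0.6091 -0.2724  0.043 ]
marker [ 0.6225 -0.2032  0.064 ]
scene rk [ 0.6531 -0.276   0.05  ]
scene rk [ 0.6579 -0.2515  0.05  ]
scene rk [ 0.6626 -0.2277  0.05  ]
scene rk [ 0.6676 -0.2047  0.05  ]
-0.00037145129979654357
0.0011756705030576131
```

```bash
cat > plan.py <<'E'
from h import *
from scipy.spatial.transform import Rotation as R
def Rdown(yaw): # tool x along yaw(deg), z down
    a=np.radians(yaw);x=np.array([np.cos(a),np.sin(a),0]);z=np.array([0,0,-1.]);return np.stack([x,np.cross(z,x),z],1)
def Rtilt(yaw,th): # x tips down by th deg
    return Rdown(yaw)@R.from_rotvec([0,-np.radians(th),0]).as_matrix()
def cur():
    s=status.observe();return np.array(s['tcp_pos']),np.array(s['orientation']),s
def plan(wps,start=None):
    """wps: list of (pos,Rot,nrows). prints rows"""
    if start is None: p,Q,_=cur()
    else: p,Q=start
    p=p.copy();Q=Q.copy();rows=[]
    for tp,tR,n in wps:
        tp=np.asarray(tp,float);p0=p.copy();Q0=Q.copy();rv=R.from_matrix(Q0.T@tR).as_rotvec()
        for i in range(1,n+1):
            gp=p0+(tp-p0)*i/n;gR=Q0@R.from_rotvec(rv*i/n).as_matrix()
            sh=np.round(Q.T@(gp-p)/.25,3);tu=np.round(R.from_matrix(Q.T@gR).as_rotvec()/(np.pi/2),3)
            if np.linalg.norm(sh)>.2 or np.linalg.norm(tu)>.095: print('TOO FAST',np.linalg.norm(sh),np.linalg.norm(tu))
            rows.append([sh.tolist(),tu.tolist()])
            p=p+Q@sh*.25;Q=Q@R.from_rotvec(tu*np.pi/2).as_matrix()
    for k in range(0,len(rows),10):
        print('['+','.join('[[%g,%g,%g],[%g,%g,%g]]'%(*a,*b) for a,b in rows[k:k+10])+']')
    print('end',p.round(4))
    return p,Q
E
python3 - <<'E'
from plan import *
plan([([.44,.25,.22],Rdown(120),10),([.4385,-.22,.16],Rdown(91.9),15)])
E
```

```text
[[[-0.12,-0.097,0.004],[-0,0,0.04]],[[-0.125,-0.088,0.005],[-0,0,0.04]],[[-0.131,-0.081,0.004],[-0,0,0.039]],[[-0.136,-0.073,0.004],[-0,0,0.04]],[[-0.139,-0.064,0.004],[-0,0,0.04]],[[-0.144,-0.055,0.005],[-0.001,0,0.04]],[[-0.147,-0.046,0.004],[0,0,0.04]],[[-0.149,-0.036,0.004],[0,0,0.04]],[[-0.151,-0.028,0.004],[0,0,0.039]],[[-0.153,-0.017,0.004],[0,0,0.04]]]
[[[-0.108,-0.063,0.016],[0,0,0.021]],[[-0.111,-0.06,0.016],[0,0,0.021]],[[-0.112,-0.055,0.016],[0,0,0.02]],[[-0.114,-0.053,0.016],[0,0,0.021]],[[-0.115,-0.048,0.016],[0,0,0.021]],[[-0.118,-0.045,0.016],[0,0,0.021]],[[-0.118,-0.04,0.016],[0,0,0.021]],[[-0.12,-0.037,0.016],[0,0,0.021]],[[-0.121,-0.033,0.016],[0,0,0.02]],[[-0.122,-0.029,0.016],[0,0,0.021]]]
[[[-0.123,-0.025,0.017],[0,0,0.021]],[[-0.123,-0.021,0.016],[0,0,0.021]],[[-0.124,-0.017,0.016],[0,0,0.021]],[[-0.125,-0.012,0.016],[0,0,0.021]],[[-0.125,-0.009,0.016],[0,0,0.02]]]
end [ 0.4385 -0.22    0.1599]
```

Emit:
drive_tool:
  series:
    - [[0,0,0],[0,0,0.089]]
    - [[0,0,0],[0,0,0.089]]
    - [[0,0,0],[0,0,0.089]]
    - [[0,0,0],[0,0,0.089]]
    - [[0,0,0],[0,0,0.089]]
    - [[0,0,0],[0,0,0.089]]
    - [[0,0,0],[0,0,0.089]]
    - [[0,0,0],[0,0,0.089]]
  hand: 0

```text
t: 0.95
tcp_pos: [0.266, 0.5928, 0.2308]
orientation: [[-0.025, 1.0, -0.001], [1.0, 0.025, -0.001], [-0.001, -0.001, -1.0]]
contact_force: [0.1, -0.1, -0.7]
finger_gap: 0.497
```

Emit:
drive_tool:
  series:
    - [[-0.14,0.066,0],[0,0,0]]
    - [[-0.14,0.066,0],[0,0,0]]
    - [[-0.14,0.066,0],[0,0,0]]
    - [[-0.14,0.066,0],[0,0,0]]
    - [[-0.14,0.066,0],[0,0,0]]
    - [[-0.14,0.066,0],[0,0,0]]
    - [[-0.14,0.066,0],[0,0,0]]
    - [[-0.14,0.066,0],[0,0,0]]
    - [[-0.14,0.066,0],[0,0,0]]
    - [[-0.14,0.066,0],[0,0,0]]

```text
t: 1.95
tcp_pos: [0.442, 0.2467, 0.2311]
orientation: [[-0.031, 1.0, -0.0], [1.0, 0.031, -0.0], [-0.0, -0.0, -1.0]]
contact_force: [0.1, 0.2, 0.9]
finger_gap: 0.5
```

Emit:
drive_tool:
  series:
    - [[-0.18,0,0],[0,0,0]]
    - [[-0.18,0,0],[0,0,0]]
    - [[-0.18,0,0],[0,0,0]]
    - [[-0.18,0,0],[0,0,0]]
    - [[-0.18,0,0],[0,0,0]]
    - [[-0.18,0,0],[0,0,0]]
    - [[-0.18,0,0],[0,0,0]]
    - [[-0.18,0,0],[0,0,0]]
    - [[-0.18,0,0],[0,0,0]]
    - [[-0.18,0,0],[0,0,0]]

```text
t: 2.95
tcp_pos: [0.4551, -0.2033, 0.2312]
orientation: [[-0.03, 1.0, 0.0], [1.0, 0.03, 0.0], [0.0, 0.0, -1.0]]
contact_force: [1.1, 0.5, -0.5]
finger_gap: 0.504
```

```bash
python3 - <<'E'
from plan import *
c=cap('wrist','w1')
p,Q,s=cur();print(p.round(4),Q.round(3).tolist(),s['t'])
plan([([.4385,-.22,.08],Rdown(91.9),5)])
E
```

```text
[ 0.4551 -0.209   0.2315] [[-0.026, 1.0, 0.0], [1.0, 0.026, -0.004], [-0.004, 0.0, -1.0]] 3.0
[[[-0.008,-0.014,0.121],[0,0.001,-0.001]],[[-0.008,-0.013,0.121],[0,0,-0.001]],[[-0.008,-0.014,0.122],[0,0.001,-0.001]],[[-0.008,-0.013,0.121],[0,0,-0.001]],[[-0.009,-0.014,0.121],[0,0.001,-0.001]]]
end [ 0.4385 -0.2201  0.08  ]
```

View pics/w1.png

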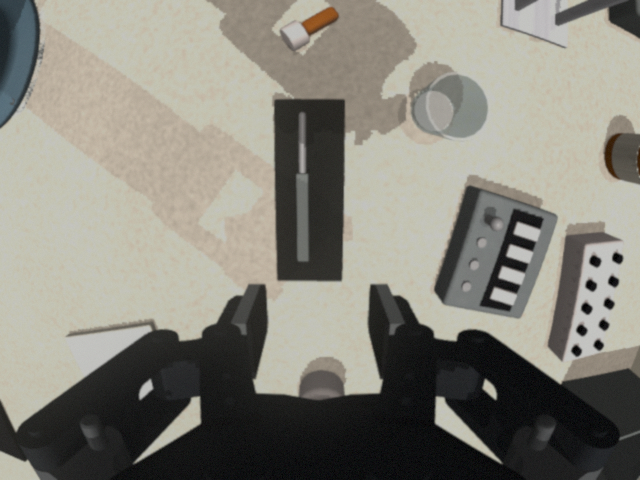

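```bash
cat >> h.py <<'E'
def wray(c,u,v,z):
    K=c['camera_matrix'];P=c['pose'];dx,dy=u-K[0,2],v-K[1,2];r=np.hypot(dx,dy);t=r/K[0,0]
    d=np.array([np.sin(t)*dx/r,np.sin(t)*dy/r,np.cos(t)]) if r>0 else np.array([0,0,1.])
    d=P[:3,:3]@d;o=P[:3,3];return o+d*(z-o[2])/d[2]
E
python3 - <<'E'
from h import *
c=cap('wrist')
for n,u,v,z in [('tip',302,113,.009),('tail',303,262,.009),('neck',302,175,.012),('r1',527,231,.05),('r2',519,254,.05),('r3',511,274,.05),('r4',503,295,.05),('matTL',276,100,.003),('matTR',344,100,.003),('matBR',342,279,.003),('matBL',276,281,.003),('mark',495,224,.06),('b4cap',295,35,.0135),('b4base',335,14,.008)]:
    print(n,wray(c,u,v,z).round(4))
E
```

```text
tip [ 0.4387 -0.1191  0.009 ]
tail [ 0.4424 -0.2706  0.009 ]
neck [ 0.4401 -0.1799  0.012 ]
r1 [ 0.6681 -0.2202  0.05  ]
r2 [ 0.6628 -0.2447  0.05  ]
r3 [ 0.6574 -0.2665  0.05  ]
r4 [ 0.6526 -0.2901  0.05  ]
matTL [ 0.4125 -0.1058  0.003 ]
matTR [ 0.4794 -0.1045  0.003 ]
matBR [ 0.4844 -0.2911  0.003 ]
matBL [ 0.4132 -0.2953  0.003 ]
mark [ 0.6232 -0.2122  0.06  ]
b4cap [ 0.4302 -0.0413  0.0135]
b4base [ 0.4683 -0.0161  0.008 ]
```

```bash
python3 - <<'E'
from plan import *
c=cap('wrist','w2');np.savez('/tmp/w2.npz',**c);print(c['pose'][:3,3])
p,Q,s=cur();print(p.round(4),s['joint_velocities'])
crop(c,260,80,360,300,3,'w2c');crop(c,430,170,560,320,4,'w2b')
E
```

```text
[ 0.45376012 -0.13914505  0.3742305 ]
[ 0.4551 -0.2035  0.231 ] [ 0.05544701 -0.02672387  0.03254173  0.01143068  0.01147382  0.01206599]
```

View pics/w2c.png

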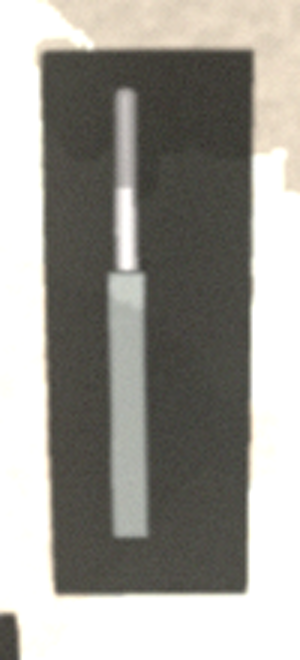

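View pics/w2b.png

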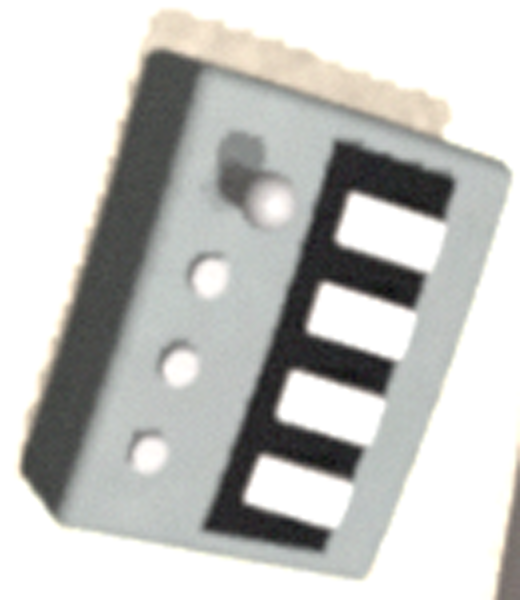

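```bash
python3 - <<'E'
from h import *
c=dict(np.load('/tmp/w2.npz'))
A=lambda x,y:(260+x/3-.3,80+y/3-.3)
B=lambda x,y:(430+x/4-.4,170+y/4-.4)
for n,(u,v),z in [('tip',A(125,88),.009),('tail',A(130,537),.009),('neck',A(127,272),.012),('matTL',A(42,50),.003),('matTR',A(252,50),.003),('matBR',A(246,593),.003),('matBL',A(55,593),.003),
 ('r1',B(390,232),.051),('r2',B(360,321),.051),('r3',B(330,407),.051),('r4',B(298,491),.051),('st2',B(209,277),.043),('st4',B(149,453),.043),('mark',B(270,202),.062)]:
    print(n,wray(c,u,v,z).round(4))
E
```

```text
tip [ 0.438  -0.1114  0.009 ]
tail [ 0.4422 -0.2629  0.009 ]
neck [ 0.44   -0.1715  0.012 ]
matTL [ 0.4102 -0.0982  0.003 ]
matTR [ 0.479 -0.097  0.003]
matBR [ 0.4838 -0.2852  0.003 ]
matBL [ 0.4153 -0.2869  0.003 ]
r1 [ 0.6666 -0.2128  0.051 ]
r2 [ 0.6617 -0.2363  0.051 ]
r3 [ 0.6571 -0.2595  0.051 ]
r4 [ 0.6522 -0.2828  0.051 ]
st2 [ 0.6194 -0.2279  0.043 ]
st4 [ 0.6099 -0.2747  0.043 ]
mark [ 0.6237 -0.2043  0.062 ]
```

```bash
python3 - <<'E'
from plan import *
e=plan([([.4408,-.22,.06],Rdown(91.6),6)])
plan([([.4408,-.22,.005],Rdown(91.6),4)],e)
E
```

```text
[[[-0.011,-0.01,0.114],[-0,-0,-0]],[[-0.011,-0.01,0.114],[-0,-0,-0]],[[-0.01,-0.009,0.114],[-0,-0,-0]],[[-0.011,-0.01,0.114],[-0,-0,-0.001]],[[-0.011,-0.01,0.114],[-0,-0,0]],[[-0.011,-0.01,0.114],[-0,-0,0]]]
end [ 0.4407 -0.22    0.06  ]
[[[-0,0,0.055],[-0,-0,0]],[[-0,0,0.055],[-0,-0,0]],[[-0,0,0.055],[-0,-0,0]],[[-0,0.001,0.055],[-0,-0,0]]]
end [ 0.4409 -0.22    0.005 ]
```

Emit:
drive_tool:
  series:
    - [[-0.011,-0.01,0.114],[0,0,0]]
    - [[-0.011,-0.01,0.114],[0,0,0]]
    - [[-0.011,-0.01,0.114],[0,0,0]]
    - [[-0.011,-0.01,0.114],[0,0,0]]
    - [[-0.011,-0.01,0.114],[0,0,0]]
    - [[-0.011,-0.01,0.114],[0,0,0]]
    - [[0,0,0],[0,0,0]]
    - [[0,0,0],[0,0,0]]

```text
t: 3.9
tcp_pos: [0.4411, -0.2175, 0.0605]
orientation: [[-0.032, 1.0, -0.001], [1.0, 0.032, 0.001], [0.001, -0.001, -1.0]]
contact_force: [-0.5, 0.8, 0.7]
finger_gap: 0.499
```

```bash
python3 - <<'E'
from plan import *
cap('wrist','w3')
plan([([.4408,-.22,.0055],Rdown(91.6),4)])
E
```

```text
[[[-0.002,-0.001,0.056],[0,0,0.001]],[[-0.001,-0.001,0.056],[0,0,0]],[[-0.002,-0.002,0.056],[0.001,0,0.001]],[[-0.002,-0.001,0.056],[-0,0.001,0]]]
end [ 0.4408 -0.2201  0.0056]
```

View pics/w3.png

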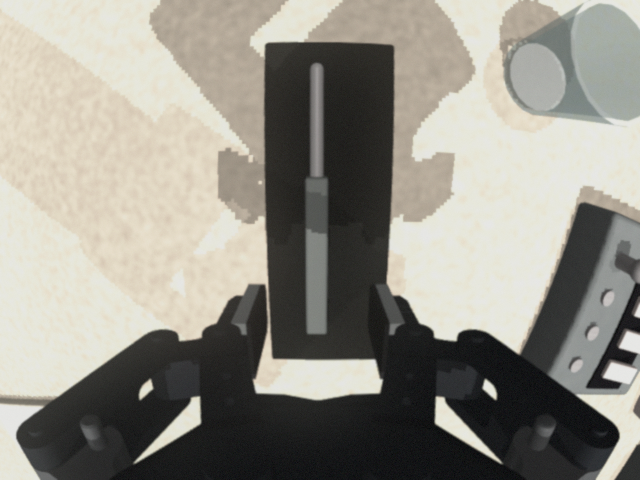

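Emit:
drive_tool:
  series:
    - [[-0.001,-0.001,0.055],[0,0,0]]
    - [[-0.001,-0.001,0.055],[0,0,0]]
    - [[-0.001,-0.001,0.055],[0,0,0]]
    - [[-0.001,-0.001,0.055],[0,0,0]]
    - [[0,0,0],[0,0,0]]
    - [[0,0,0],[0,0,0]]

```text
t: 4.55
tcp_pos: [0.4397, -0.2193, 0.0047]
orientation: [[-0.03, 1.0, -0.001], [1.0, 0.03, 0.001], [0.001, -0.001, -1.0]]
contact_force: [-0.2, 0.2, 0.8]
finger_gap: 0.501
```

Emit:
drive_tool:
  series:
    - [[0,0,0],[0,0,0]]
    - [[0,0,0],[0,0,0]]
    - [[0,0,0],[0,0,0]]
    - [[0,0,0],[0,0,0]]
    - [[0,0,0],[0,0,0]]
    - [[0,0,0],[0,0,0]]
    - [[0,0,0],[0,0,0]]
    - [[0,0,0],[0,0,0]]
  hand: 1

```text
t: 5.35
tcp_pos: [0.4407, -0.2201, 0.0061]
orientation: [[-0.031, 1.0, 0.001], [1.0, 0.031, -0.001], [-0.001, 0.001, -1.0]]
contact_force: [0.5, -0.2, 6.0]
finger_gap: 0.116
```

Emit:
drive_tool:
  series:
    - [[0,0,-0.13],[0,0,0]]
    - [[0,0,-0.13],[0,0,0]]
    - [[0,0,-0.13],[0,0,0]]
    - [[0,0,-0.13],[0,0,0]]
    - [[0,0,-0.13],[0,0,0]]
    - [[0,0,-0.13],[0,0,0]]

```text
t: 5.95
tcp_pos: [0.4396, -0.2191, 0.2012]
orientation: [[-0.031, 1.0, -0.0], [1.0, 0.031, 0.0], [0.0, -0.0, -1.0]]
contact_force: [0.9, 0.1, -0.2]
finger_gap: 0.118
```

Emit:
drive_tool:
  series:
    - [[0,0,0],[0,0,0.088]]
    - [[0,0,0],[0,0,0.088]]
    - [[0,0,0],[0,0,0.088]]
    - [[0,0,0],[0,0,0.088]]
    - [[0,0,0],[0,0,0.088]]
    - [[0,0,0],[0,0,0.088]]
    - [[0,0,0],[0,0,0.088]]
    - [[0,0,0],[0,0,0.088]]
    - [[0,0,0],[0,0,0.088]]
    - [[0,0,0],[0,0,0.088]]

```text
t: 6.95
tcp_pos: [0.4397, -0.2192, 0.1998]
orientation: [[0.977, 0.212, -0.001], [0.212, -0.977, 0.001], [-0.001, -0.001, -1.0]]
contact_force: [0.7, 0.0, 0.5]
finger_gap: 0.115
```

Emit:
drive_tool:
  series:
    - [[0,0,0],[0,0,0.088]]
    - [[0,0,0],[0,0,0.088]]
    - [[0,0,0],[0,0,0.088]]
    - [[0,0,0],[0,-0.089,0]]
    - [[0,0,0],[0,-0.089,0]]
    - [[0,0,0],[0,-0.089,0]]
    - [[0,0,0],[0,-0.089,0]]
    - [[0,0,0],[0,-0.089,0]]
    - [[0,0,0],[0,0,0]]
    - [[0,0,0],[0,0,0]]

```text
t: 7.95
tcp_pos: [0.4399, -0.2193, 0.1993]
orientation: [[0.751, -0.194, -0.631], [-0.148, -0.981, 0.125], [-0.643, -0.001, -0.766]]
contact_force: [-0.2, 1.1, -0.1]
finger_gap: 0.118
```

```bash
python3 - <<'E'
from plan import *
p,Q,s=cur();print(p.round(4),Q.round(3).tolist(),np.round(s['joint_positions'],2),s['finger_gap'],s['t'])
c=cap('scene','s1');crop(c,150,60,420,260,2.8,'s1c')
c=cap('wrist','w4')
E
```

```text
[ 0.4399 -0.2193  0.1993] [[0.751, -0.194, -0.631], [-0.148, -0.981, 0.125], [-0.643, -0.001, -0.766]] [-0.57  0.34  1.62 -0.25  1.84  1.21] 0.11775178977925939 7.95
```

View pics/s1c.png

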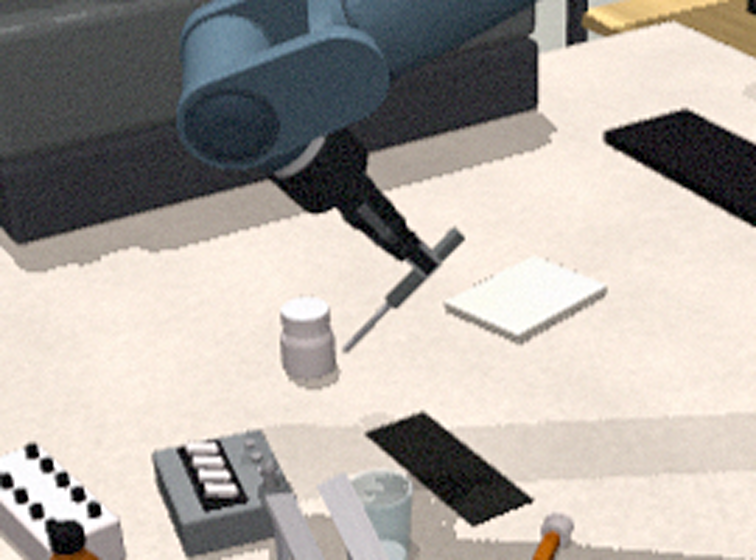

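View pics/w4.png

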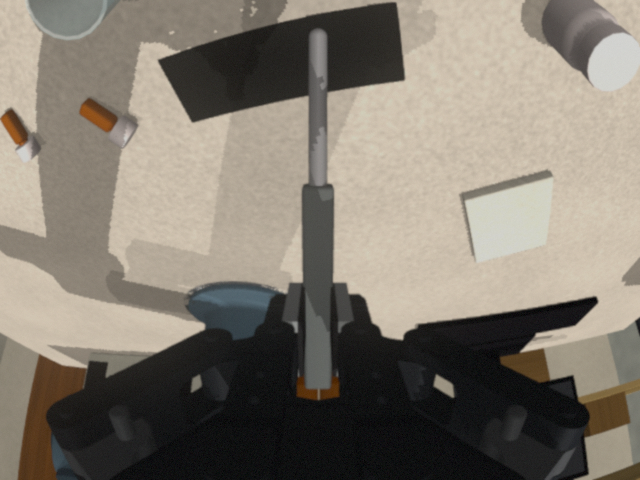

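```bash
cat >> plan.py <<'E'
L=0.1045;D=0.003
R1=np.array([.6667,-.2115]);BX=np.array([.98,-.2]);BX=BX/np.linalg.norm(BX)
def tcp_for_tip(T,Rm): return np.asarray(T)-L*Rm[:,0]+D*Rm[:,2]
def tip(p,Q): return p+L*Q[:,0]-D*Q[:,2]
def wproj(c,pt):
    K=c['camera_matrix'];P=c['pose'];q=P[:3,:3].T@(np.asarray(pt)-P[:3,3]);t=np.arctan2(np.hypot(q[0],q[1]),q[2]);r=K[0,0]*t/np.hypot(q[0],q[1]);return K[0,2]+r*q[0],K[1,2]+r*q[1]
E
python3 - <<'E'
from plan import *
c=cap('wrist');p,Q,s=cur()
print('tip',tip(p,Q).round(4),wproj(c,tip(p,Q)))
Rm=Rtilt(-11.6,40)
a=np.r_[R1+.010*BX,.100];print(a)
T=tcp_for_tip(a,Rm)
print(T)
# phase1: shift all laterally at height
e=plan([(T+[0,0,.04],Rm,10)])
e=plan([(T,Rm,4)],e)
e=plan([(tcp_for_tip(np.r_[a[:2],.062],Rm),Rm,4)],e)
E
```

```text
tip [ 0.5203 -0.2356  0.1367] (np.float64(315.17274889496537), np.float64(43.7467399340122))
[ 0.67649804 -0.2134996   0.1       ]
[ 0.59619245 -0.19701523  0.16487317]
[[[0.045,-0.021,-0.039],[0,-0,0]],[[0.045,-0.021,-0.04],[0.001,-0,0.001]],[[0.044,-0.021,-0.039],[-0,-0,-0]],[[0.045,-0.021,-0.039],[0,-0.001,0]],[[0.045,-0.022,-0.039],[0.001,0,0]],[[0.045,-0.021,-0.04],[-0,0,0.001]],[[0.044,-0.021,-0.039],[0,0,0]],[[0.045,-0.021,-0.039],[0,-0,0]],[[0.045,-0.022,-0.04],[0.001,-0,0.001]],[[0.045,-0.021,-0.039],[0,-0,-0]]]
end [ 0.5963 -0.1971  0.2048]
[[[0.026,-0,0.031],[0,-0,-0]],[[0.025,-0,0.03],[0,-0,-0]],[[0.026,-0,0.031],[0,-0,-0]],[[0.025,-0,0.031],[0,-0,-0]]]
end [ 0.5961 -0.197   0.1649]
[[[0.024,-0,0.029],[0,-0,-0]],[[0.025,-0,0.029],[0,-0,-0]],[[0.024,-0,0.029],[0,-0,-0]],[[0.025,-0,0.029],[0,-0,-0]]]
end [ 0.5962 -0.1971  0.1269]
```

Emit:
drive_tool:
  series:
    - [[0.045,-0.021,-0.039],[0,0,0]]
    - [[0.045,-0.021,-0.039],[0,0,0]]
    - [[0.045,-0.021,-0.039],[0,0,0]]
    - [[0.045,-0.021,-0.039],[0,0,0]]
    - [[0.045,-0.021,-0.039],[0,0,0]]
    - [[0.045,-0.021,-0.039],[0,0,0]]
    - [[0.045,-0.021,-0.039],[0,0,0]]
    - [[0.045,-0.021,-0.039],[0,0,0]]
    - [[0.045,-0.021,-0.039],[0,0,0]]
    - [[0.045,-0.021,-0.039],[0,0,0]]

```text
t: 9.1
tcp_pos: [0.5967, -0.1971, 0.2042]
orientation: [[0.753, -0.195, -0.629], [-0.15, -0.981, 0.125], [-0.641, 0.0, -0.768]]
contact_force: [-0.1, -0.5, -0.3]
finger_gap: 0.116
```

Emit:
drive_tool:
  series:
    - [[0.025,0,0.031],[0,0,0]]
    - [[0.025,0,0.031],[0,0,0]]
    - [[0.025,0,0.031],[0,0,0]]
    - [[0.025,0,0.031],[0,0,0]]
    - [[0,0,0],[0,0,0]]
    - [[0,0,0],[0,0,0]]
    - [[0,0,0],[0,0,0]]

```text
t: 9.8
tcp_pos: [0.5957, -0.197, 0.1633]
orientation: [[0.751, -0.194, -0.631], [-0.149, -0.981, 0.125], [-0.643, 0.0, -0.766]]
contact_force: [-0.8, -0.1, -0.6]
finger_gap: 0.116
```

```bash
python3 - <<'E'
from plan import *
p,Q,s=cur();print(p.round(4),tip(p,Q).round(4),s['t'])
c=cap('top');crop(c,385,155,465,230,8,'t1')
a=np.r_[tip(p,Q)];print(proj(c,a))
c=cap('scene');crop(c,190,170,290,260,8,'s2');print(proj(c,a))
cap('wrist','w5')
Rm=Rtilt(-11.6,40);a=np.r_[R1+.010*BX,.060]
e=plan([(tcp_for_tip(a,Rm),Rm,4)])
E
```

```text
[ 0.5957 -0.197   0.1633] [ 0.6761 -0.2129  0.0984] 9.8
[417.56090785 179.5170817 ]
[222.36673656 218.1280612 ]
[[[0.025,-0,0.029],[0.001,-0,0.001]],[[0.025,-0,0.029],[0,-0,0.001]],[[0.025,-0,0.03],[0.001,-0,0]],[[0.025,-0,0.029],[0.001,-0,0.001]]]
end [ 0.5961 -0.197   0.1248]
```

View pics/t1.png

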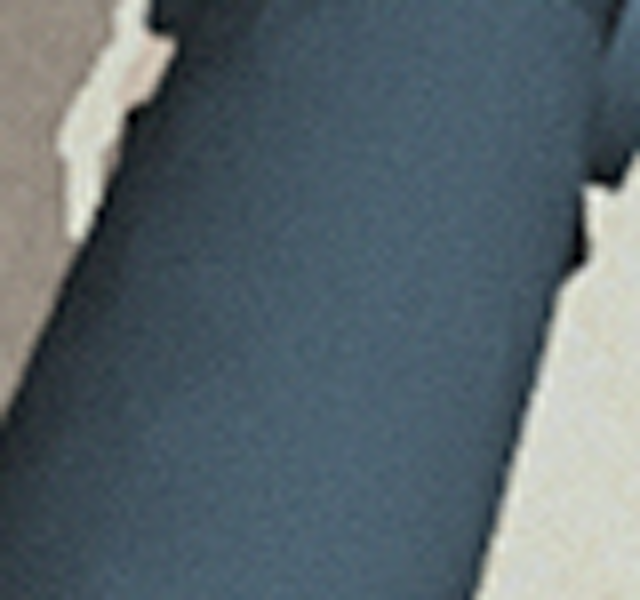

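View pics/s2.png

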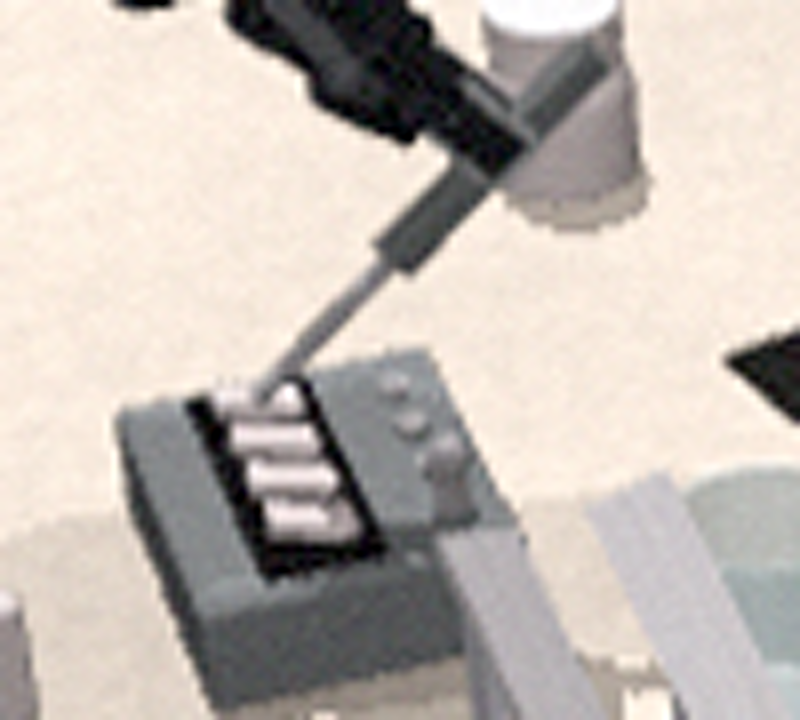

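View pics/w5.png

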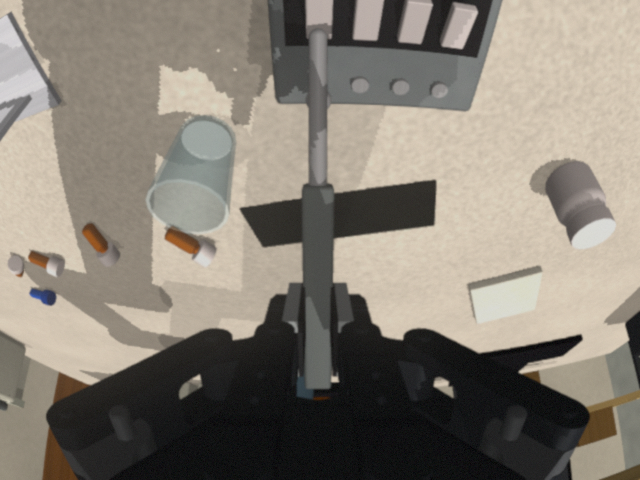

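Emit:
drive_tool:
  series:
    - [[0.025,0,0.029],[0,0,0]]
    - [[0.025,0,0.029],[0,0,0]]
    - [[0.025,0,0.029],[0,0,0]]
    - [[0.025,0,0.029],[0,0,0]]
    - [[0,0,0],[0,0,0]]
    - [[0,0,0],[0,0,0]]

```text
t: 10.55
tcp_pos: [0.5958, -0.1968, 0.124]
orientation: [[0.75, -0.194, -0.632], [-0.149, -0.981, 0.125], [-0.644, -0.0, -0.765]]
contact_force: [0.4, -0.0, -0.6]
finger_gap: 0.119
```

```bash
python3 - <<'E'
from plan import *
p,Q,s=cur();print(p.round(4),tip(p,Q).round(4),s['t'])
c=cap('scene');crop(c,190,170,290,260,8,'s3');print(proj(c,tip(p,Q)))
Rm=Rtilt(-11.6,40);a=np.r_[R1+.011*BX,.0485]
e=plan([(tcp_for_tip(a,Rm),Rm,6)])
E
```

```text
[ 0.5958 -0.1968  0.124 ] [ 0.6761 -0.2127  0.059 ] 10.55
[224.0889205  231.54042203]
[[[0.005,0,0.005],[0,0,0.001]],[[0.006,0,0.005],[0.001,0,0]],[[0.005,0,0.006],[0,0,0.001]],[[0.006,0,0.005],[0.001,0,0]],[[0.005,0,0.005],[0,0,0.001]],[[0.005,0,0.005],[0.001,0,0]]]
end [ 0.5972 -0.1972  0.1135]
```

View pics/s3.png

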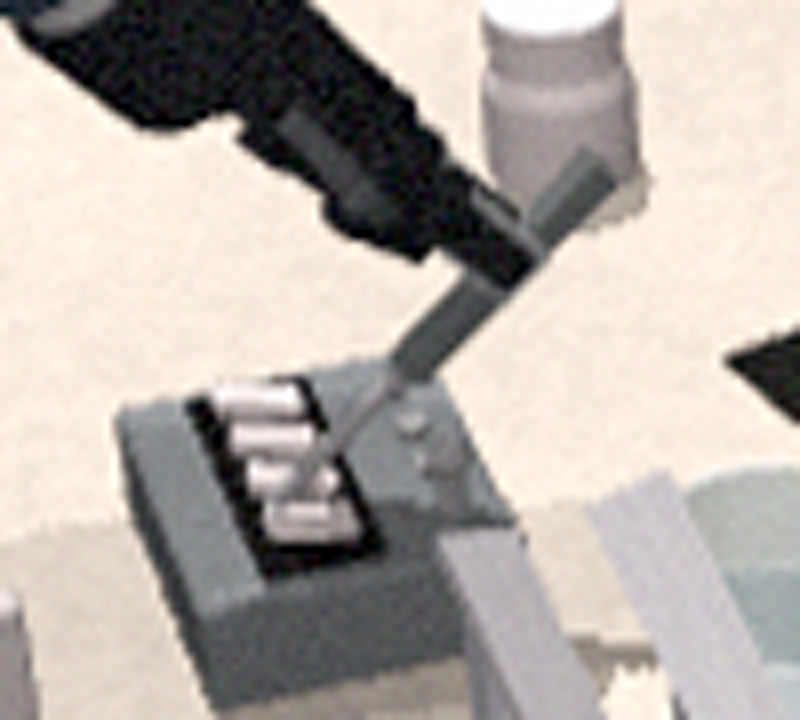

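```bash
python3 - <<'E'
from plan import *
Rm=Rtilt(-11.6,40);a=np.r_[R1+.014*BX,.0485]
e=plan([(tcp_for_tip(np.r_[a[:2],.058],Rm),Rm,2),(tcp_for_tip(a,Rm),Rm,5)])
E
```

```text
[[[0.008,0,-0.003],[0.001,0,0.002]],[[0.009,0,-0.003],[0.002,0,0.001]],[[0.005,0,0.006],[-0,0,0]],[[0.005,0,0.006],[-0,0,0]],[[0.005,0,0.006],[-0,0,0]],[[0.005,0,0.006],[-0,0,0]],[[0.004,0,0.005],[-0,0,0]]]
end [ 0.6001 -0.1977  0.1135]
```

Emit:
drive_tool:
  series:
    - [[0.008,0,-0.003],[0,0,0]]
    - [[0.008,0,-0.003],[0,0,0]]
    - [[0.005,0,0.006],[0,0,0]]
    - [[0.005,0,0.006],[0,0,0]]
    - [[0.005,0,0.006],[0,0,0]]
    - [[0.005,0,0.006],[0,0,0]]
    - [[0.004,0,0.005],[0,0,0]]
    - [[0,0,0],[0,0,0]]
    - [[0,0,0],[0,0,0]]

```text
t: 11.5
tcp_pos: [0.5995, -0.1976, 0.1138]
orientation: [[0.75, -0.194, -0.632], [-0.149, -0.981, 0.125], [-0.645, -0.0, -0.765]]
contact_force: [-0.7, 0.3, 2.4]
finger_gap: 0.117
```

```bash
python3 - <<'E'
from plan import *
p,Q,s=cur();print(p.round(4),tip(p,Q).round(4),s['t'],s['contact_force'])
c=cap('scene');crop(c,190,170,290,260,8,'s4');print(proj(c,tip(p,Q)))
E
```

```text
[ 0.5995 -0.1976  0.1138] [ 0.6798 -0.2135  0.0487] 11.5 [-0.73647406  0.3015659   2.40229574]
[223.05206654 235.2894372 ]
```

View pics/s4.png

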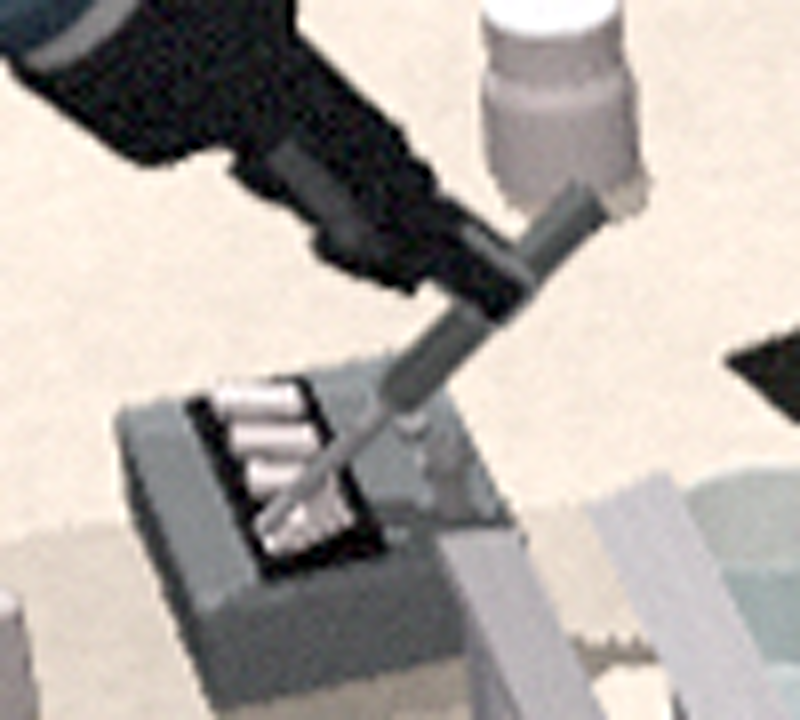

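Emit:
drive_tool:
  series:
    - [[0.003,0,0.003],[0,0,0]]
    - [[0.003,0,0.003],[0,0,0]]
    - [[0,0,0],[0,0,0]]
    - [[0,0,0],[0,0,0]]

```text
t: 11.95
tcp_pos: [0.6004, -0.1979, 0.1116]
orientation: [[0.752, -0.194, -0.63], [-0.149, -0.981, 0.125], [-0.642, 0.0, -0.766]]
contact_force: [1.6, -1.2, 3.2]
finger_gap: 0.118
```

Emit:
drive_tool:
  series:
    - [[0.003,0,0.003],[0,0,0]]
    - [[0.002,0,0.003],[0,0,0]]
    - [[0,0,0],[0,0,0]]
    - [[0,0,0],[0,0,0]]

```text
t: 12.35
tcp_pos: [0.6005, -0.1979, 0.1092]
orientation: [[0.752, -0.194, -0.63], [-0.149, -0.981, 0.125], [-0.642, 0.0, -0.767]]
contact_force: [3.8, -1.5, 2.0]
finger_gap: 0.115
```

Emit:
drive_tool:
  series:
    - [[-0.025,0,-0.03],[0,0,0]]
    - [[-0.025,0,-0.03],[0,0,0]]
    - [[-0.025,0,-0.03],[0,0,0]]
    - [[-0.025,0,-0.03],[0,0,0]]
    - [[-0.025,0,-0.03],[0,0,0]]
    - [[-0.025,0,-0.03],[0,0,0]]
    - [[-0.025,0,-0.03],[0,0,0]]
    - [[-0.025,0,-0.03],[0,0,0]]
    - [[0,0,0],[0,0,0]]

```text
t: 13.25
tcp_pos: [0.601, -0.1981, 0.1897]
orientation: [[0.753, -0.194, -0.629], [-0.15, -0.981, 0.124], [-0.641, 0.001, -0.767]]
contact_force: [0.4, -0.3, -0.4]
finger_gap: 0.123
```

```bash
python3 - <<'E'
from plan import *
p,Q,s=cur();print(p.round(4),tip(p,Q).round(4),s['t'],s['contact_force'])
c=cap('scene');crop(c,190,170,290,260,8,'s5')
c=cap('wrist','w6')
E
```

```text
[ 0.601  -0.1981  0.1897] [ 0.6816 -0.2141  0.125 ] 13.25 [ 0.36818062 -0.25159301 -0.4142475 ]
```

View pics/s5.png

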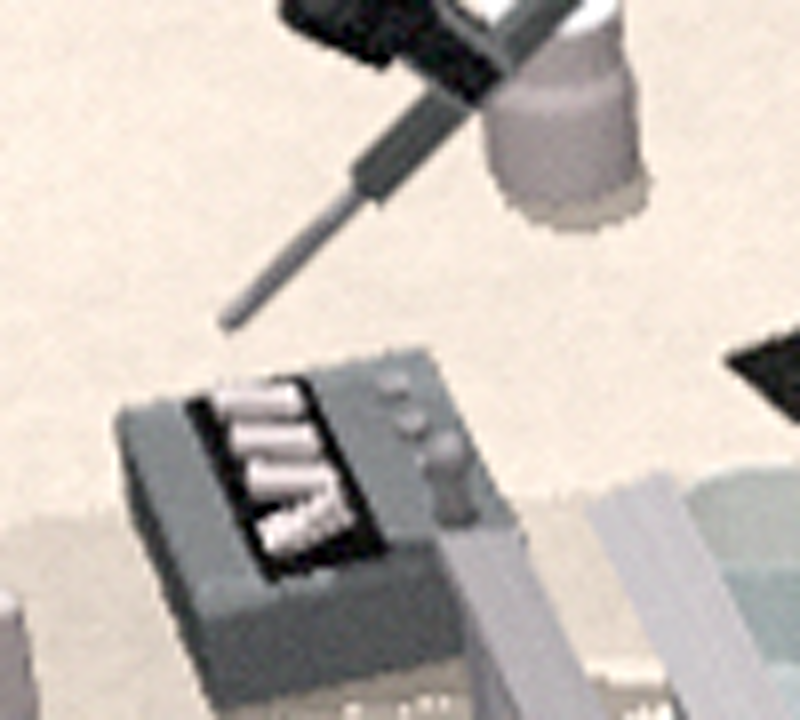

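View pics/w6.png

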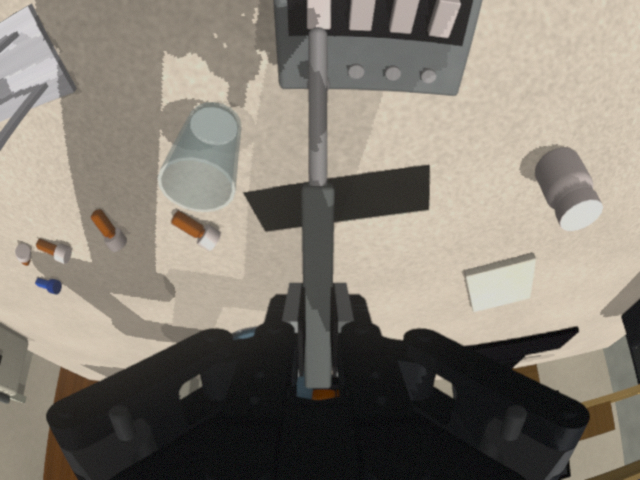

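```bash
python3 - <<'E'
from plan import *
c=cap('scene')
by=np.array([.2,.98])
for s in (.3,-.18,-.3):
    P=[(proj(c,np.r_[R1+sx*.014*np.cos(.3)*BX+sy*.0065*by,.05+sx*.014*s])-[190,170])*8 for sx in(-1,1) for sy in(-1,1)]
    print(s,np.round(P).tolist())
E
```

```text
0.3 [[343.0, 499.0], [354.0, 521.0], [256.0, 496.0], [266.0, 518.0]]
-0.18 [[341.0, 482.0], [352.0, 504.0], [259.0, 514.0], [269.0, 536.0]]
-0.3 [[341.0, 477.0], [351.0, 499.0], [259.0, 518.0], [269.0, 540.0]]
```

```bash
python3 - <<'E'
from plan import *
c=cap('scene');p,Q,s=cur()
print((proj(c,tip(p,Q))-[190,170])*8, (proj(c,p-.003*Q[:,2]-.04*Q[:,0])-[190,170])*8)
crop(c,210,212,245,246,20,'s6')
w=pts(c)
for v in range(228,242,2): print(v,[f'{w[v,u,2]*1000:.0f}' for u in range(218,240,2)])
E
```

```text
[236.97019243 322.91756292] [568.39079322 -19.89579296]
228 ['40', '53', '53', '50', '53', '51', '49', '44', '45', '39', '43']
230 ['41', '44', '52', '48', '51', '48', '46', '44', '44', '42', '44']
232 ['41', '45', '44', '43', '42', '53', '52', '56', '42', '39', '42']
234 ['39', '42', '44', '49', '52', '47', '53', '51', '45', '44', '41']
236 ['42', '45', '42', '47', '45', '50', '41', '41', '43', '43', '41']
238 ['42', '43', '40', '44', '43', '41', '45', '45', '41', '40', '43']
240 ['35', '41', '42', '44', '44', '41', '44', '43', '39', '40', '43']
```

View pics/s6.png

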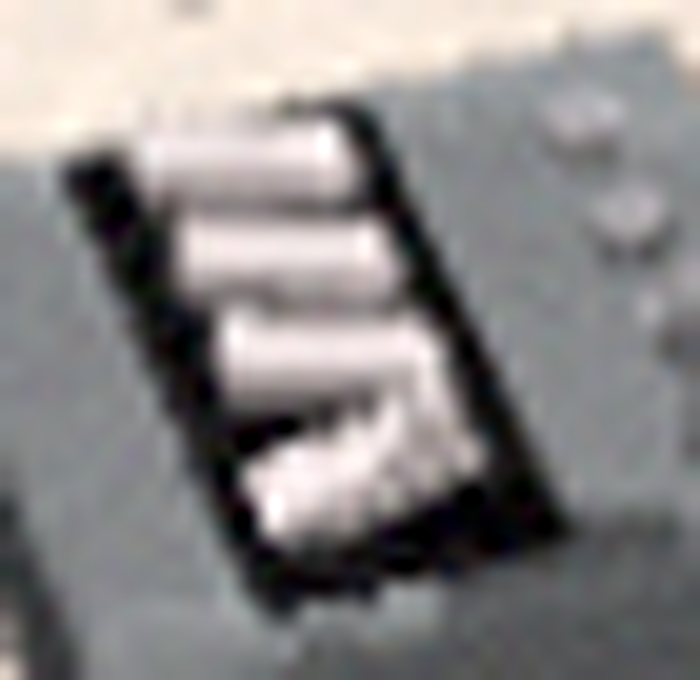

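Emit:
drive_tool:
  series:
    - [[0.025,0,0.03],[0,0,0]]
    - [[0.025,0,0.03],[0,0,0]]
    - [[0.025,0,0.03],[0,0,0]]
    - [[0.025,0,0.03],[0,0,0]]
    - [[0.025,0,0.03],[0,0,0]]
    - [[0.025,0,0.03],[0,0,0]]
    - [[0.022,0,0.027],[0,0,0]]
    - [[0,0,0],[0,0,0]]
    - [[0,0,0],[0,0,0]]

```text
t: 14.35
tcp_pos: [0.5999, -0.1977, 0.1203]
orientation: [[0.751, -0.194, -0.631], [-0.149, -0.981, 0.125], [-0.644, -0.0, -0.765]]
contact_force: [0.4, 0.7, -0.1]
finger_gap: 0.112
```

Emit:
drive_tool:
  series:
    - [[0.005,0,0.006],[0,0,0]]
    - [[0,0,0],[0,0,0]]
    - [[0,0,0],[0,0,0]]

```text
t: 14.65
tcp_pos: [0.6001, -0.1978, 0.1188]
orientation: [[0.751, -0.194, -0.631], [-0.149, -0.981, 0.125], [-0.643, 0.0, -0.766]]
contact_force: [1.4, 0.5, -0.6]
finger_gap: 0.117
```

Emit:
drive_tool:
  series:
    - [[0.005,0,0.006],[0,0,0]]
    - [[0,0,0],[0,0,0]]
    - [[0,0,0],[0,0,0]]

```text
t: 14.95
tcp_pos: [0.5999, -0.1976, 0.1164]
orientation: [[0.751, -0.194, -0.631], [-0.149, -0.981, 0.125], [-0.644, -0.0, -0.765]]
contact_force: [-0.3, 0.6, -0.4]
finger_gap: 0.116
```

Emit:
drive_tool:
  series:
    - [[0.005,0,0.006],[0,0,0]]
    - [[0,0,0],[0,0,0]]
    - [[0,0,0],[0,0,0]]

```text
t: 15.25
tcp_pos: [0.5999, -0.1977, 0.1144]
orientation: [[0.751, -0.194, -0.631], [-0.149, -0.981, 0.125], [-0.644, -0.0, -0.765]]
contact_force: [0.2, -0.1, -0.5]
finger_gap: 0.121
```

```bash
python3 - <<'E'
from plan import *
p,Q,s=cur();print(p.round(4),tip(p,Q).round(4),s['t'],s['contact_force'])
c=cap('scene');crop(c,190,170,290,260,8,'s7');print((proj(c,tip(p,Q))-[190,170])*8)
E
```

```text
[ 0.5999 -0.1977  0.1144] [ 0.6802 -0.2136  0.0495] 15.25 [ 0.19019903 -0.10772429 -0.45839357]
[262.65031235 520.74624677]
```

View pics/s7.png

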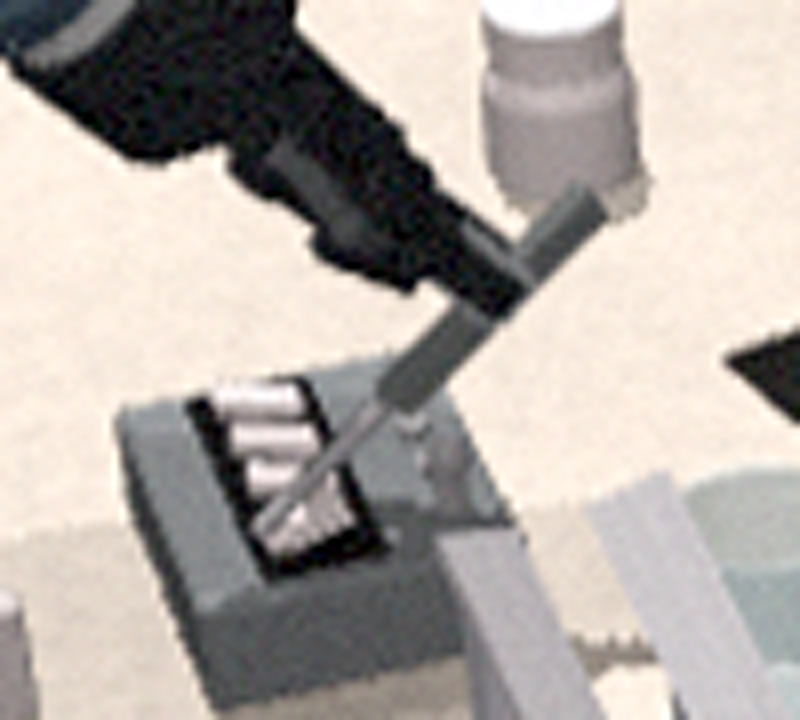

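Emit:
drive_tool:
  series:
    - [[0.003,0,0.006],[0,0,0]]
    - [[0,0,0],[0,0,0]]
    - [[0.003,0,0.006],[0,0,0]]
    - [[0,0,0],[0,0,0]]
    - [[0,0,0],[0,0,0]]

```text
t: 15.8
tcp_pos: [0.5995, -0.1977, 0.1117]
orientation: [[0.751, -0.194, -0.631], [-0.149, -0.981, 0.125], [-0.643, 0.0, -0.766]]
contact_force: [-0.0, -0.3, 3.5]
finger_gap: 0.115
```

Emit:
drive_tool:
  series:
    - [[0.003,0,0.006],[0,0,0]]
    - [[0,0,0],[0,0,0]]
    - [[0,0,0],[0,0,0]]

```text
t: 16.1
tcp_pos: [0.5992, -0.1977, 0.11]
orientation: [[0.752, -0.194, -0.63], [-0.149, -0.981, 0.125], [-0.642, 0.0, -0.766]]
contact_force: [1.5, -0.8, 4.4]
finger_gap: 0.115
```

Emit:
drive_tool:
  series:
    - [[0.003,0,0.006],[0,0,0]]
    - [[0,0,0],[0,0,0]]
    - [[0,0,0],[0,0,0]]

```text
t: 16.4
tcp_pos: [0.5989, -0.1976, 0.1079]
orientation: [[0.752, -0.194, -0.63], [-0.149, -0.981, 0.125], [-0.642, 0.0, -0.767]]
contact_force: [3.1, -0.6, 3.9]
finger_gap: 0.12
```

```bash
python3 - <<'E'
from plan import *
p,Q,s=cur();print(p.round(4),tip(p,Q).round(4),s['t'],s['contact_force'])
c=cap('scene');crop(c,190,170,290,260,8,'s8');print((proj(c,tip(p,Q))-[190,170])*8)
E
```

```text
[ 0.5989 -0.1976  0.1079] [ 0.6793 -0.2135  0.0431] 16.4 [ 3.06079296 -0.55825056  3.87068511]
[267.53945054 536.68190769]
```

View pics/s8.png

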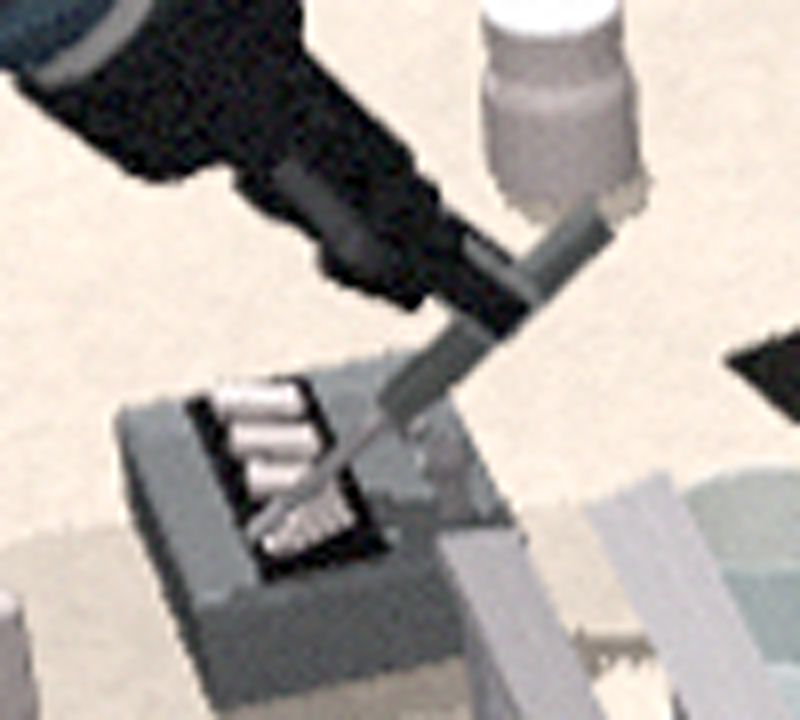

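Emit:
drive_tool:
  series:
    - [[-0.025,0,-0.03],[0,0,0]]
    - [[-0.025,0,-0.03],[0,0,0]]
    - [[-0.025,0,-0.03],[0,0,0]]
    - [[-0.025,0,-0.03],[0,0,0]]
    - [[-0.025,0,-0.03],[0,0,0]]
    - [[-0.025,0,-0.03],[0,0,0]]
    - [[-0.025,0,-0.03],[0,0,0]]
    - [[-0.025,0,-0.03],[0,0,0]]
    - [[-0.025,0,-0.03],[0,0,0]]

```text
t: 17.35
tcp_pos: [0.5987, -0.1974, 0.1967]
orientation: [[0.751, -0.194, -0.631], [-0.149, -0.981, 0.125], [-0.643, -0.0, -0.765]]
contact_force: [-0.2, 0.3, 0.1]
finger_gap: 0.119
```

Emit:
drive_tool:
  series:
    - [[-0.045,0.021,0.039],[0,0,0]]
    - [[-0.045,0.021,0.039],[0,0,0]]
    - [[-0.045,0.021,0.039],[0,0,0]]
    - [[-0.045,0.021,0.039],[0,0,0]]
    - [[-0.045,0.021,0.039],[0,0,0]]
    - [[-0.045,0.021,0.039],[0,0,0]]
    - [[-0.045,0.021,0.039],[0,0,0]]
    - [[-0.045,0.021,0.039],[0,0,0]]
    - [[-0.045,0.021,0.039],[0,0,0]]
    - [[-0.045,0.021,0.039],[0,0,0]]

```text
t: 18.35
tcp_pos: [0.4419, -0.2201, 0.1941]
orientation: [[0.751, -0.194, -0.631], [-0.149, -0.981, 0.125], [-0.643, 0.0, -0.766]]
contact_force: [0.3, -0.2, -0.4]
finger_gap: 0.115
```

Emit:
drive_tool:
  series:
    - [[0,0,0],[0,0.089,0]]
    - [[0,0,0],[0,0.089,0]]
    - [[0,0,0],[0,0.089,0]]
    - [[0,0,0],[0,0.089,0]]
    - [[0,0,0],[0,0.089,0]]
    - [[0,0,0],[0,0,-0.088]]
    - [[0,0,0],[0,0,-0.088]]
    - [[0,0,0],[0,0,-0.088]]

```text
t: 19.15
tcp_pos: [0.4422, -0.22, 0.1943]
orientation: [[0.975, 0.223, 0.0], [0.223, -0.975, -0.0], [0.0, 0.0, -1.0]]
contact_force: [-0.6, 0.6, -1.3]
finger_gap: 0.117
```

Emit:
drive_tool:
  series:
    - [[0,0,0],[0,0,-0.088]]
    - [[0,0,0],[0,0,-0.088]]
    - [[0,0,0],[0,0,-0.088]]
    - [[0,0,0],[0,0,-0.088]]
    - [[0,0,0],[0,0,-0.088]]
    - [[0,0,0],[0,0,-0.088]]
    - [[0,0,0],[0,0,-0.088]]
    - [[0,0,0],[0,0,-0.088]]
    - [[0,0,0],[0,0,-0.088]]
    - [[0,0,0],[0,0,-0.088]]

```text
t: 20.15
tcp_pos: [0.4424, -0.22, 0.1941]
orientation: [[-0.036, 0.999, -0.0], [0.999, 0.036, -0.0], [-0.0, -0.0, -1.0]]
contact_force: [0.6, 0.1, -0.7]
finger_gap: 0.118
```

```bash
python3 - <<'E'
from plan import *
p,Q,s=cur();print(p.round(4),Q.round(3).tolist(),s['t'],s['finger_gap'])
c=cap('scene');crop(c,190,60,390,260,3,'s9');cap('wrist','w7')
e=plan([([.445,-.222,.03],Rdown(91.6),5)])
E
```

```text
[ 0.4424 -0.22    0.1941] [[-0.036, 0.999, -0.0], [0.999, 0.036, -0.0], [-0.0, -0.0, -1.0]] 20.15 0.1183012456510742
[[[-0.002,0.002,0.131],[0,0,0]],[[-0.001,0.002,0.131],[0,0,0.001]],[[-0.002,0.002,0.132],[0,0,-0]],[[-0.002,0.002,0.131],[0,0,0]],[[-0.001,0.002,0.131],[0,0,0.001]]]
end [ 0.445 -0.222  0.03 ]
```

View pics/s9.png

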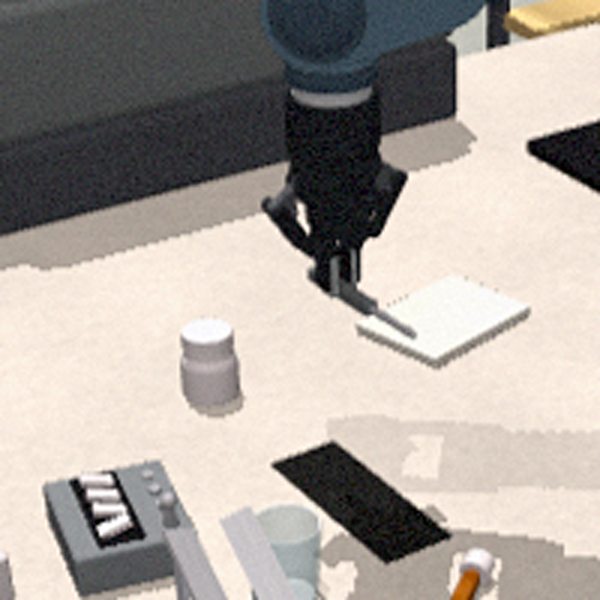

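View pics/w7.png

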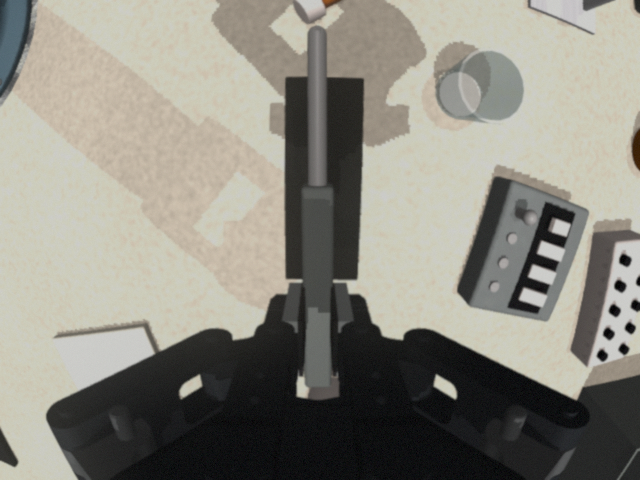

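Emit:
drive_tool:
  series:
    - [[-0.002,0.003,0.131],[0,0,0]]
    - [[-0.002,0.003,0.131],[0,0,0]]
    - [[-0.002,0.002,0.131],[0,0,0]]
    - [[-0.002,0.002,0.131],[0,0,0]]
    - [[-0.002,0.002,0.131],[0,0,0]]
    - [[0,0,0.04],[0,0,0]]
    - [[0,0,0.04],[0,0,0]]
    - [[0,0,0.01],[0,0,0]]
    - [[0,0,0],[0,0,0]]
    - [[0,0,0],[0,0,0]]

```text
t: 21.25
tcp_pos: [0.4465, -0.2231, 0.0087]
orientation: [[-0.03, 1.0, 0.002], [1.0, 0.03, -0.002], [-0.002, 0.002, -1.0]]
contact_force: [-0.2, -0.9, -0.4]
finger_gap: 0.118
```

Emit:
drive_tool:
  series:
    - [[0,0,0],[0,0,0]]
    - [[0,0,0],[0,0,0]]
    - [[0,0,0],[0,0,0]]
    - [[0,0,0],[0,0,0]]
    - [[0,0,0],[0,0,0]]
    - [[0,0,0],[0,0,0]]
  hand: 0

```text
t: 21.85
tcp_pos: [0.4456, -0.2224, 0.0073]
orientation: [[-0.031, 1.0, -0.0], [1.0, 0.031, -0.0], [-0.0, -0.0, -1.0]]
contact_force: [0.1, 0.6, -0.1]
finger_gap: 0.5
```

Emit:
drive_tool:
  series:
    - [[0,0,-0.13],[0,0,0]]
    - [[0,0,-0.13],[0,0,0]]
    - [[0,0,-0.13],[0,0,0]]
    - [[0,0,-0.13],[0,0,0]]
    - [[0,0,-0.13],[0,0,0]]
    - [[0,0,-0.13],[0,0,0]]
    - [[0,0,0],[0,0,0]]
    - [[0,0,0],[0,0,0]]

```text
t: 22.65
tcp_pos: [0.4458, -0.2226, 0.2028]
orientation: [[-0.031, 1.0, 0.001], [1.0, 0.031, -0.001], [-0.001, 0.001, -1.0]]
contact_force: [-0.3, -0.1, -0.2]
finger_gap: 0.499
```

```bash
python3 - <<'E'
from plan import *
p,Q,s=cur();print(p.round(4),s['t'])
c=cap('wrist','w8');np.savez('/tmp/w8.npz',**c);print(s['joint_velocities'].round(3) if hasattr(s['joint_velocities'],'round') else s['joint_velocities'])
c=cap('top','t2');np.savez('/tmp/t2.npz',**c)
E
```

```text
[ 0.4458 -0.2226  0.2028] 22.65
[-0.     0.03   0.037  0.     0.002  0.001]
```

View pics/w8.png

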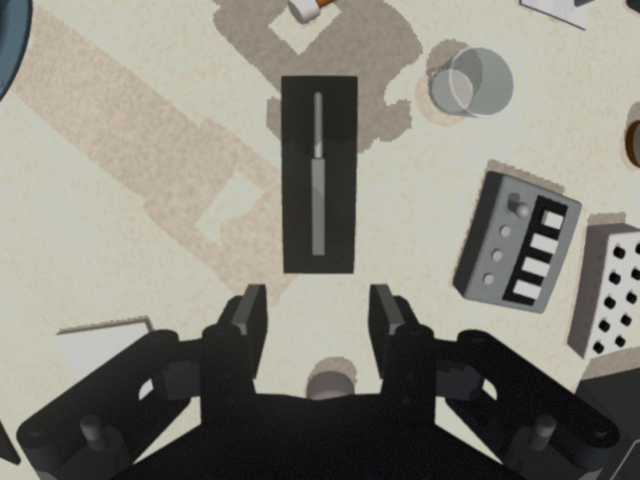

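View pics/t2.png

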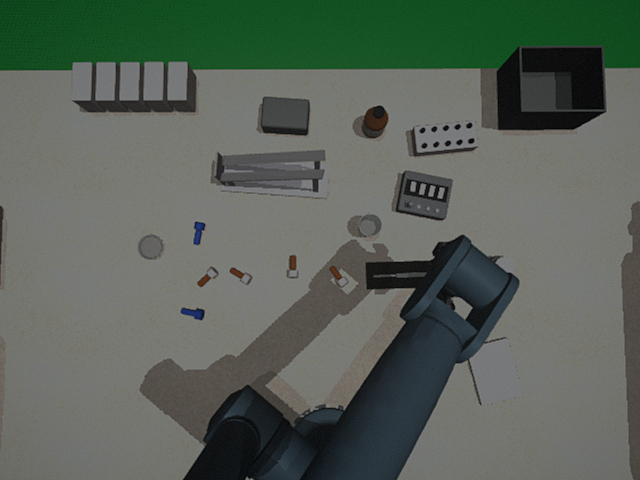

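Emit:
drive_tool:
  series:
    - [[0.1,0,0.04],[0,0,0]]
    - [[0.1,0,0.04],[0,0,0]]
    - [[0.1,0,0.04],[0,0,0]]
    - [[0.1,0,0.04],[0,0,0]]
    - [[0.1,0,0.04],[0,0,0]]
    - [[0,0,0],[0,0,0]]
    - [[0,0,0],[0,0,0]]

```text
t: 23.45
tcp_pos: [0.4411, -0.0971, 0.1511]
orientation: [[-0.032, 0.999, -0.002], [1.0, 0.032, 0.001], [0.001, -0.002, -1.0]]
contact_force: [0.5, 0.4, -0.0]
finger_gap: 0.5
```

```bash
cat >> plan.py <<'E'
def bottles(c):
    """wrist image: amber blobs -> world; cap by white blob next to it"""
    hsv=cv2.cvtColor(c['img'],cv2.COLOR_RGB2HSV)
    m=((hsv[...,0]<18)&(hsv[...,1]>130)&(hsv[...,2]>50)).astype(np.uint8)
    m=cv2.morphologyEx(m,cv2.MORPH_OPEN,np.ones((3,3),np.uint8))
    n,l,st,ce=cv2.connectedComponentsWithStats(m);out=[]
    for i in range(1,n):
        if st[i,4]<80: continue
        v,u=np.nonzero(l==i);sel=np.linspace(0,len(u)-1,min(len(u),400)).astype(int)
        P=np.array([wray(c,u[k],v[k],.0155)[:2] for k in sel])
        if not(.3<P[:,0].mean()<.62): continue
        r=cv2.minAreaRect((P*1000).astype(np.float32))
        out.append((ce[i].round(0),P.mean(0).round(4),np.round(r[0],1),np.round(r[1],1),r[2]))
        print('px',out[-1][0],'mean',out[-1][1],'rect',out[-1][2],out[-1][3],round(r[2],1))
E
python3 - <<'E'
from plan import *
p,Q,s=cur();print(p.round(4),s['t'])
c=cap('wrist','w9');np.savez('/tmp/w9.npz',**c);bottles(c)
E
```

```text
[ 0.4411 -0.0971  0.1511] 23.45
px [335. 122.] mean [ 0.4519 -0.018 ] rect [452.  -17.8] [36.7 13.6] 35.8
```

View pics/w9.png

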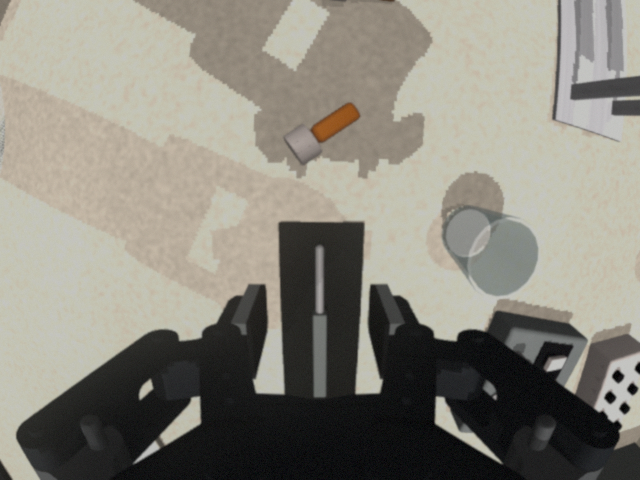

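```bash
python3 - <<'E'
from plan import *
c=dict(np.load('/tmp/w9.npz'))
print(wray(c,303,143,.0135))
p,Q,s=cur()
e=plan([(p,Rdown(35.5),7)])
e=plan([([.452,-.018,.06],Rdown(35.5),4)],e)
e=plan([([.452,-.018,.0035],Rdown(35.5),4)],e)
E
```

```text
[ 0.42866121 -0.03454905  0.0135    ]
[[[0,0,0],[-0,0,0.089]],[[0,0,0],[-0,0,0.09]],[[0,0,0],[-0,0,0.089]],[[0,0,0],[-0,0,0.089]],[[0,0,0],[-0,0,0.089]],[[0,0,0],[-0,0,0.09]],[[0,0,0],[-0,0,0.089]]]
end [ 0.4416 -0.0978  0.1519]
[[[0.055,-0.059,0.092],[-0,0,0]],[[0.055,-0.059,0.092],[-0,0,0]],[[0.055,-0.059,0.092],[-0,0,0]],[[0.054,-0.059,0.092],[-0,0,0]]]
end [ 0.4518 -0.018   0.0599]
[[[0,0,0.056],[-0,0,0]],[[0,0,0.057],[-0,0,0]],[[0,0,0.056],[-0,0,0]],[[0.001,0.001,0.057],[-0,0,0]]]
end [ 0.4521 -0.018   0.0034]
```

Emit:
drive_tool:
  series:
    - [[0,0,0],[0,0,0.09]]
    - [[0,0,0],[0,0,0.09]]
    - [[0,0,0],[0,0,0.09]]
    - [[0,0,0],[0,0,0.09]]
    - [[0,0,0],[0,0,0.09]]
    - [[0,0,0],[0,0,0.09]]
    - [[0,0,0],[0,0,0.085]]

```text
t: 24.2
tcp_pos: [0.4421, -0.0988, 0.1527]
orientation: [[0.818, 0.575, 0.001], [0.575, -0.818, -0.001], [0.0, 0.001, -1.0]]
contact_force: [-0.2, -0.2, 0.2]
finger_gap: 0.499
```

Emit:
drive_tool:
  series:
    - [[0.055,-0.059,0.092],[0,0,0]]
    - [[0.055,-0.059,0.092],[0,0,0]]
    - [[0.055,-0.059,0.092],[0,0,0]]
    - [[0.055,-0.059,0.092],[0,0,0]]
    - [[0,0,0],[0,0,0]]
    - [[0,0,0],[0,0,0]]

```text
t: 24.8
tcp_pos: [0.4527, -0.0183, 0.0605]
orientation: [[0.814, 0.581, -0.0], [0.581, -0.814, -0.0], [-0.0, 0.0, -1.0]]
contact_force: [0.1, -0.4, 0.9]
finger_gap: 0.501
```

```bash
python3 - <<'E'
from plan import *
p,Q,s=cur();print(p.round(4),s['t'])
c=cap('wrist','w10');bottles(c)
e=plan([([.452,-.018,.0035],Rdown(35.5),4)])
E
```

```text
[ 0.4527 -0.0183  0.0605] 24.8
px [ 7. 44.] mean [0.4561 0.2328] rect [458.1 233.2] [30.5 17.8] 42.3
px [173. 111.] mean [0.4783 0.0914] rect [477.6  91.5] [16.3 39.5] 87.9
px [313. 266.] mean [ 0.4522 -0.0177] rect [451.3 -18. ] [41.9 13.7] 35.8
[[[-0.001,-0.001,0.058],[0,-0,-0]],[[-0,-0.002,0.058],[0.001,-0,-0]],[[-0.001,-0.001,0.057],[-0,-0,-0]],[[-0.001,-0.002,0.058],[0,-0.001,-0.001]]]
end [ 0.4519 -0.018   0.0035]
```

View pics/w10.png

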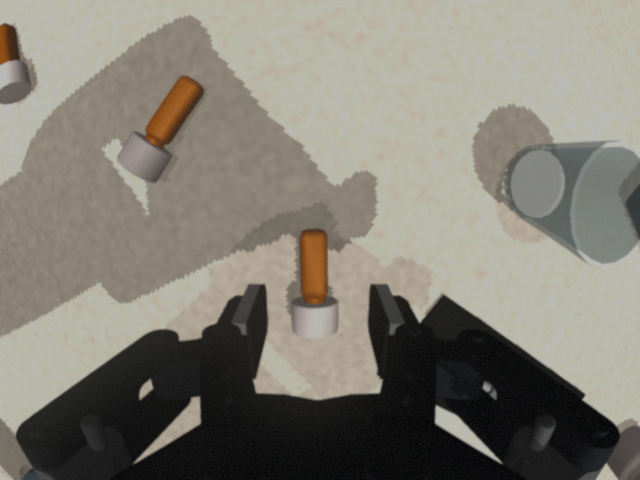

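Emit:
drive_tool:
  series:
    - [[-0.001,-0.001,0.057],[0,0,0]]
    - [[-0.001,-0.001,0.057],[0,0,0]]
    - [[0,-0.001,0.057],[0,0,0]]
    - [[0,-0.001,0.056],[0,0,0]]
    - [[0,0,0],[0,0,0]]
    - [[0,0,0],[0,0,0]]

```text
t: 25.45
tcp_pos: [0.4524, -0.018, 0.0047]
orientation: [[0.815, 0.58, 0.002], [0.58, -0.815, -0.001], [0.001, 0.002, -1.0]]
contact_force: [-0.2, -0.1, 0.2]
finger_gap: 0.502
```

Emit:
drive_tool:
  series:
    - [[0,0,0],[0,0,0]]
    - [[0,0,0],[0,0,0]]
    - [[0,0,0],[0,0,0]]
    - [[0,0,0],[0,0,0]]
    - [[0,0,0],[0,0,0]]
    - [[0,0,0],[0,0,0]]
    - [[0,0,0],[0,0,0]]
  hand: 1

```text
t: 26.15
tcp_pos: [0.4523, -0.0174, 0.0047]
orientation: [[0.814, 0.581, 0.002], [0.581, -0.814, -0.001], [0.001, 0.002, -1.0]]
contact_force: [-1.2, -0.5, 6.0]
finger_gap: 0.156
```

```bash
cat >> plan.py <<'E'
CH=np.array([.7008,.1425]);CY=1.4965  # chute centre, yaw
def cpt(x,y,z): # chute frame -> world
    c,s=np.cos(CY),np.sin(CY);return np.array([CH[0]+c*x-s*y,CH[1]+s*x+c*y,z])
E
python3 - <<'E'
from plan import *
p,Q,s=cur();print(p.round(4),s['t'],s['finger_gap'])
zs=.126+.488*.1
cc=cpt(-.1,0,zs+.014);g=cpt(-.1+.029,0,zs+.014);print('cap',cc,'grasp',g)
# TCP: axis 6.5mm above tcp at grasp
T=g-[0,0,.0065];print(T)
E
```

```text
[ 0.4523 -0.0174  0.0047] 26.15 0.15576402783321758
cap [0.6933772  0.04277587 0.1888    ] grasp [0.69552981 0.07169587 0.1888    ]
[0.69552981 0.07169587 0.1823    ]
```

Emit:
drive_tool:
  series:
    - [[0,0,-0.1],[0,0,0]]
    - [[0,0,-0.16],[0,0,0]]
    - [[0,0,-0.17],[0,0,0]]
    - [[0,0,-0.17],[0,0,0]]
    - [[0,0,-0.17],[0,0,0]]
    - [[0,0,-0.17],[0,0,0]]
    - [[0,0,0],[0,0.09,0]]
    - [[0,0,0],[0,0,0]]

```text
t: 26.95
tcp_pos: [0.4506, -0.0177, 0.2396]
orientation: [[0.807, 0.579, 0.118], [0.573, -0.815, 0.081], [0.143, 0.002, -0.99]]
contact_force: [-0.3, 0.8, -1.6]
finger_gap: 0.151
```

```bash
python3 - <<'E'
from plan import *
p,Q,s=cur();print(p.round(4),s['t'],s['finger_gap'])
c=cap('wrist','w11')
c=cap('scene');crop(c,250,20,450,220,3,'s10')
Rm=Rdown(np.degrees(CY))@R.from_rotvec([0,np.radians(8.1),0]).as_matrix()
e=plan([(p,Rm,7)])
T=cpt(-.071,0,.26)
e=plan([(T,Rm,8)],e)
E
```

```text
[ 0.4506 -0.0177  0.2396] 26.95 0.15128143517267661
[[[0,0,-0.001],[0.011,0,-0.079]],[[0,0.001,-0.001],[0.011,0,-0.079]],[[0,-0,-0.001],[0.011,0.001,-0.079]],[[-0,0,-0.001],[0.011,-0,-0.079]],[[-0,0.001,-0.001],[0.011,-0,-0.079]],[[-0,-0,-0.001],[0.011,0,-0.079]],[[-0,-0,-0.001],[0.011,0,-0.08]]]
end [ 0.4507 -0.0176  0.2395]
[[[0.054,0.119,-0.003],[0,0,0]],[[0.055,0.119,-0.002],[0,0,0]],[[0.054,0.118,-0.003],[0,0,0]],[[0.055,0.119,-0.002],[0,0,0]],[[0.054,0.119,-0.003],[0,0,0]],[[0.055,0.119,-0.002],[0,0,0]],[[0.054,0.119,-0.003],[0,0,0]],[[0.054,0.118,-0.002],[0,0,0]]]
end [0.6954 0.0716 0.2599]
```

View pics/s10.png

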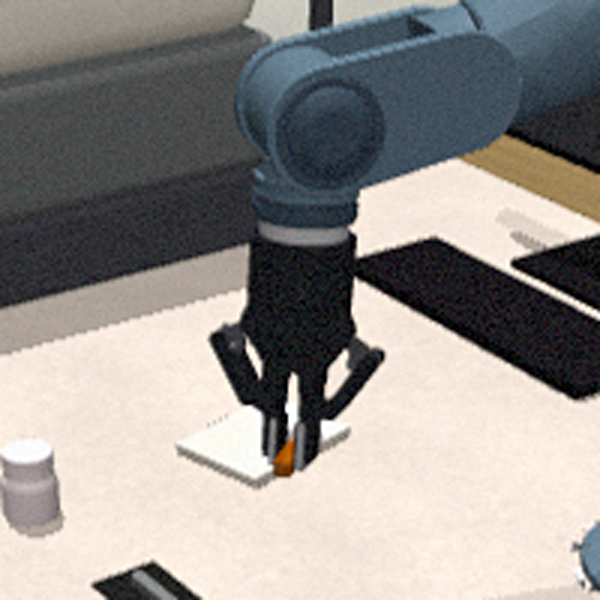

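View pics/w11.png

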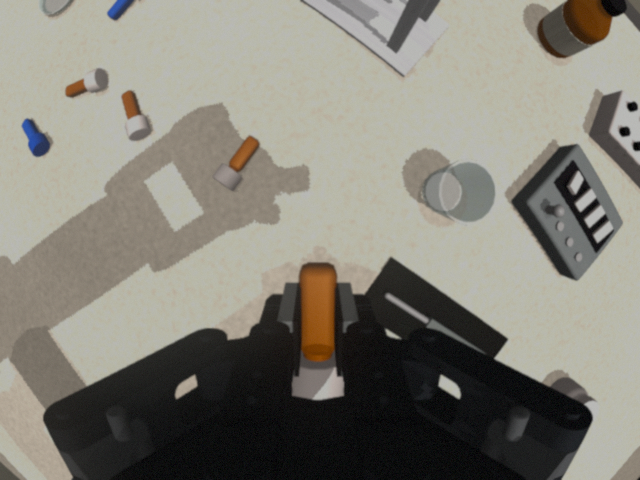

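Emit:
drive_tool:
  series:
    - [[0,0,0],[0.011,0,-0.079]]
    - [[0,0,0],[0.011,0,-0.079]]
    - [[0,0,0],[0.011,0,-0.079]]
    - [[0,0,0],[0.011,0,-0.079]]
    - [[0,0,0],[0.011,0,-0.079]]
    - [[0,0,0],[0.011,0,-0.079]]
    - [[0,0,0],[0.011,0,-0.079]]

```text
t: 27.75
tcp_pos: [0.4509, -0.0165, 0.237]
orientation: [[0.068, 0.998, 0.007], [0.988, -0.068, 0.139], [0.14, -0.002, -0.99]]
contact_force: [1.0, -0.3, 0.3]
finger_gap: 0.16
```

Emit:
drive_tool:
  series:
    - [[0.054,0.119,-0.003],[0,0,0]]
    - [[0.054,0.119,-0.003],[0,0,0]]
    - [[0.054,0.119,-0.003],[0,0,0]]
    - [[0.054,0.119,-0.003],[0,0,0]]
    - [[0.054,0.119,-0.003],[0,0,0]]
    - [[0.054,0.119,-0.003],[0,0,0]]
    - [[0.054,0.119,-0.003],[0,0,0]]
    - [[0.054,0.119,-0.003],[0,0,0]]
    - [[0,0,0],[0,0,0]]
    - [[0,0,0],[0,0,0]]

```text
t: 28.75
tcp_pos: [0.6961, 0.072, 0.2575]
orientation: [[0.073, 0.997, 0.008], [0.988, -0.073, 0.139], [0.139, -0.002, -0.99]]
contact_force: [-0.5, -0.0, -0.3]
finger_gap: 0.153
```

```bash
python3 - <<'E'
from plan import *
p,Q,s=cur();print(p.round(4),Q.round(3).tolist(),s['t'],s['finger_gap'])
c=cap('wrist','w12');np.savez('/tmp/w12.npz',**c)
for x in (-.1,0,.12):
  for y in (-.032,-.0095,.0095,.032):
    print(x,y,np.round(wproj(c,cpt(x,y,.126-.488*x+(.0082 if abs(y)>.02 else 0)))))
c=cap('scene');crop(c,150,100,400,300,3,'s11')
E
```

```text
[0.6961 0.072  0.2575] [[0.073, 0.997, 0.008], [0.988, -0.073, 0.139], [0.139, -0.002, -0.99]] 28.75 0.1530594543664408
-0.1 -0.032 [366. 310.]
-0.1 -0.0095 [330. 306.]
-0.1 0.0095 [301. 306.]
-0.1 0.032 [266. 309.]
0 -0.032 [359. 157.]
0 -0.0095 [329. 158.]
0 0.0095 [304. 158.]
0 0.032 [273. 157.]
0.12 -0.032 [351.  38.]
0.12 -0.0095 [326.  41.]
0.12 0.0095 [306.  41.]
0.12 0.032 [282.  38.]
```

View pics/w12.png

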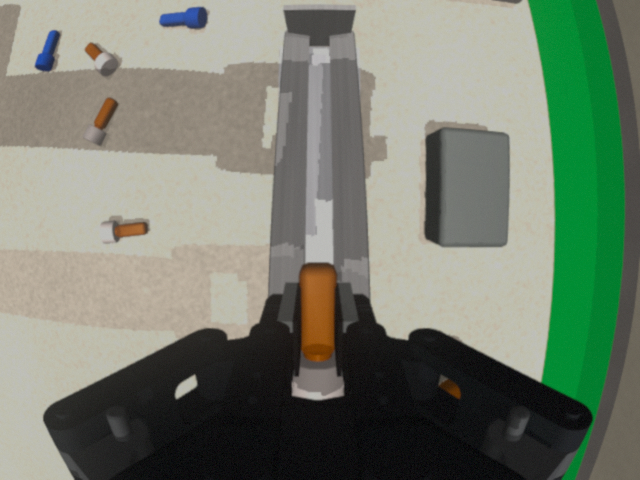

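View pics/s11.png

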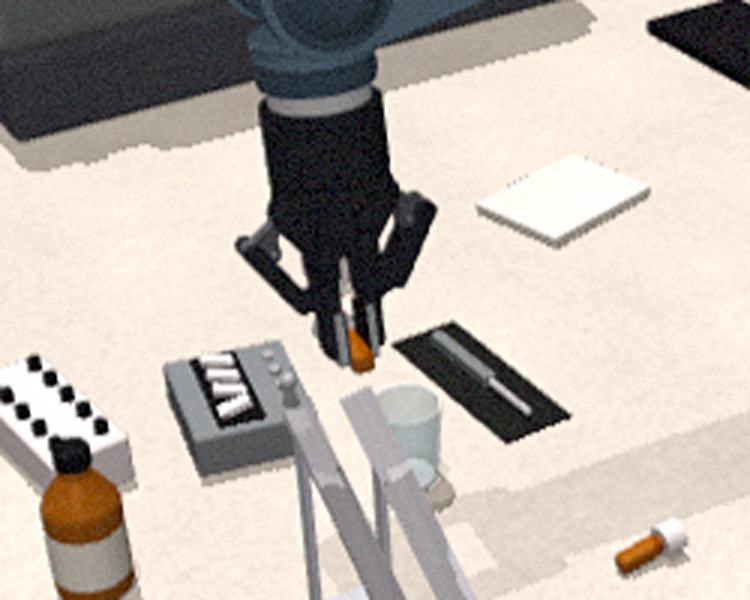

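```bash
python3 - <<'E'
from plan import *
p,Q,s=cur()
c=cap('scene');d=np.array([np.cos(CY),np.sin(CY),0])
for t in (-.3,-.15,0,.15,.3):
    a=d*np.cos(t)-np.array([0,0,np.sin(t)])
    g=p-.0065*Q[:,2]
    print(t,[((proj(c,g+k*a)-[150,100])*3).round(0).tolist() for k in(-.038,.02)])
crop(c,240,150,300,235,9,'s12')
E
```

```text
-0.3 [[329.0, 336.0], [363.0, 354.0]]
-0.15 [[328.0, 328.0], [364.0, 358.0]]
0 [[327.0, 320.0], [364.0, 362.0]]
0.15 [[327.0, 313.0], [364.0, 366.0]]
0.3 [[327.0, 307.0], [364.0, 369.0]]
```

View pics/s12.png

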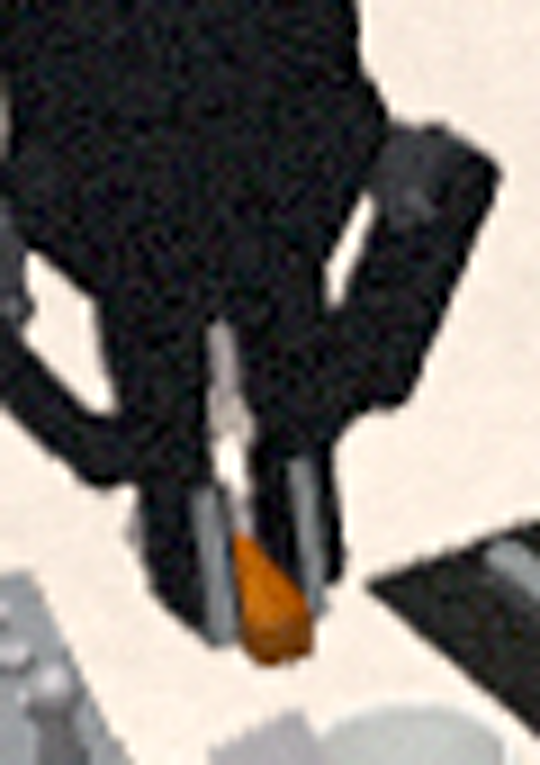

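```bash
python3 - <<'E'
from plan import *
p,Q,s=cur()
e=plan([([.6966,.0717,.205],Q,3)]);e=plan([([.6966,.0717,.1835],Q,4)],e)
E
```

```text
[[[-0.009,0.001,0.072],[0,0,0]],[[-0.01,0.001,0.072],[0,0,0]],[[-0.009,0.002,0.071],[0,0,0]]]
end [0.6967 0.0717 0.2051]
[[[-0.003,-0,0.021],[0,0,0]],[[-0.003,-0,0.022],[0,0,0]],[[-0.003,-0,0.021],[0,0,0]],[[-0.003,-0,0.021],[0,0,0]]]
end [0.6967 0.0717 0.1836]
```

Emit:
drive_tool:
  series:
    - [[-0.009,0.001,0.072],[0,0,0]]
    - [[-0.009,0.001,0.072],[0,0,0]]
    - [[-0.009,0.001,0.072],[0,0,0]]
    - [[-0.003,0,0.021],[0,0,0]]
    - [[-0.003,0,0.021],[0,0,0]]
    - [[-0.003,0,0.021],[0,0,0]]
    - [[-0.003,0,0.021],[0,0,0]]
    - [[0,0,0],[0,0,0]]
    - [[0,0,0],[0,0,0]]

```text
t: 29.8
tcp_pos: [0.6976, 0.0719, 0.1849]
orientation: [[0.073, 0.997, 0.013], [0.987, -0.074, 0.139], [0.14, 0.003, -0.99]]
contact_force: [0.2, -0.5, 0.3]
finger_gap: 0.157
```

```bash
python3 - <<'E'
from plan import *
p,Q,s=cur();print(p.round(4),s['contact_force'],s['finger_gap'])
c=cap('wrist','w13')
c=cap('scene');crop(c,220,170,340,290,6,'s13')
E
```

```text
[0.6976 0.0719 0.1849] [ 0.23245036 -0.45097242  0.26411803] 0.15746346053540275
```

View pics/w13.png

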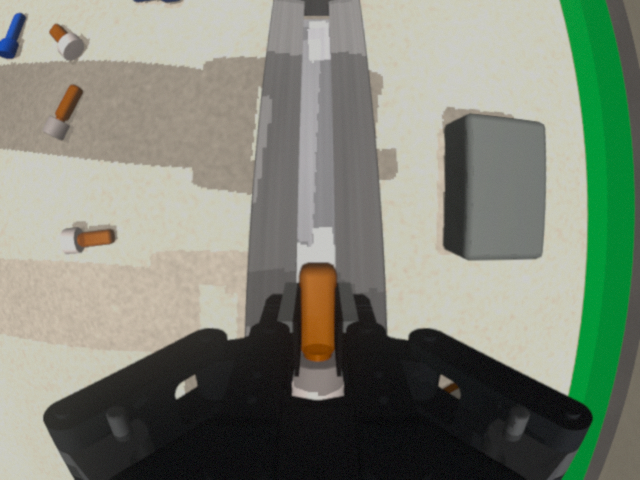

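View pics/s13.png

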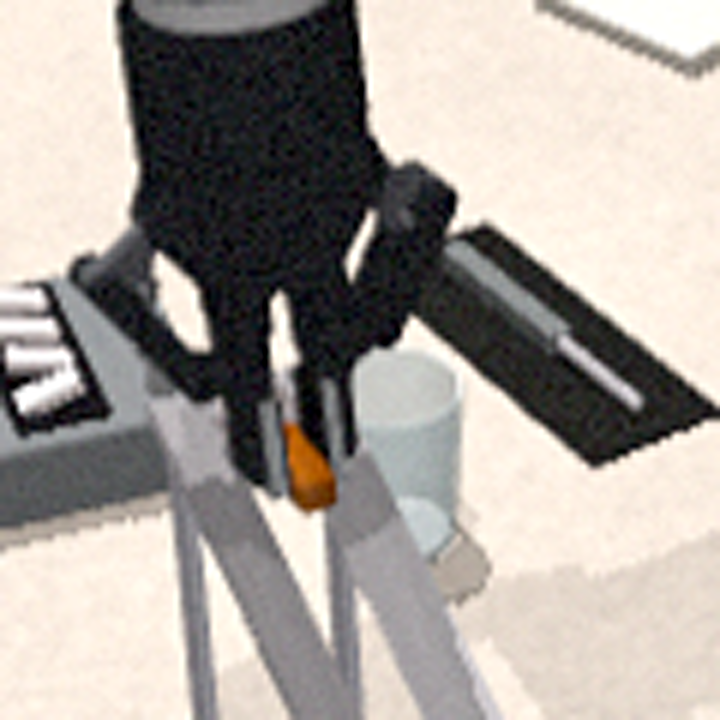

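Emit:
drive_tool:
  series:
    - [[0,-0.003,0.004],[0,0,0]]
    - [[0,0,0],[0,0,0]]

```text
t: 30.1
tcp_pos: [0.6967, 0.0722, 0.1837]
orientation: [[0.073, 0.997, 0.013], [0.987, -0.074, 0.139], [0.14, 0.003, -0.99]]
contact_force: [0.4, -0.9, 0.2]
finger_gap: 0.156
```

Emit:
drive_tool:
  series:
    - [[0,0,0],[0,0,0]]
    - [[0,0,0],[0,0,0]]
    - [[0,0,0],[0,0,0]]
    - [[0,0,0],[0,0,0]]
    - [[0,0,0],[0,0,0]]
    - [[0,0,0],[0,0,0]]
  hand: 0

```text
t: 30.7
tcp_pos: [0.6967, 0.0721, 0.1835]
orientation: [[0.073, 0.997, 0.013], [0.987, -0.074, 0.139], [0.14, 0.002, -0.99]]
contact_force: [0.2, 0.4, -0.5]
finger_gap: 0.501
```

```bash
python3 - <<'E'
from plan import *
p,Q,s=cur();print(p.round(4),s['contact_force'],s['finger_gap'])
c=cap('wrist','w14')
c=cap('scene');crop(c,220,170,350,390,3,'s14')
E
```

```text
[0.6967 0.0721 0.1835] [ 0.18437546  0.44334276 -0.48701994] 0.500882358116668
```

View pics/w14.png

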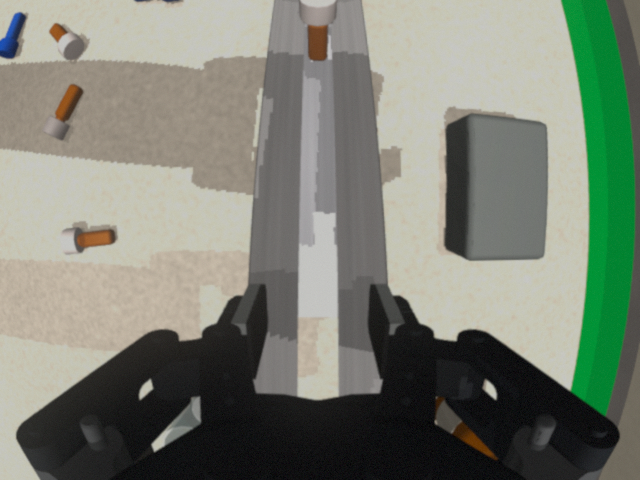

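View pics/s14.png

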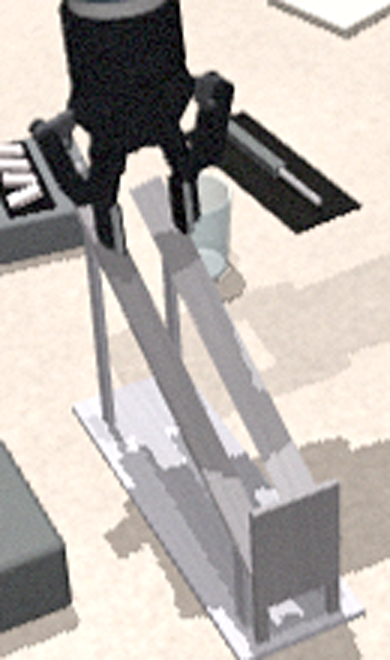

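Emit:
drive_tool:
  series:
    - [[0,0,-0.14],[0,0,0]]
    - [[0,0,-0.14],[0,0,0]]
    - [[0,0,0],[0,-0.09,0]]

```text
t: 31.1
tcp_pos: [0.6986, 0.0585, 0.2597]
orientation: [[0.079, 0.997, 0.012], [0.997, -0.079, -0.006], [-0.005, 0.013, -1.0]]
contact_force: [0.8, 1.3, -0.1]
finger_gap: 0.5
```

Emit:
drive_tool:
  series:
    - [[0,0,0],[0,0,0.095]]
    - [[0,0,0],[0,0,0.095]]
    - [[0,0,0],[0,0,0.095]]
    - [[0,0,0],[0,0,0.095]]
    - [[0,0,0],[0,0,0.095]]
    - [[0,0,0],[0,0,0.095]]
    - [[0,0,0],[0,0,0.095]]
    - [[0,0,0],[0,0,0.095]]
    - [[0,0,0],[0,0,0.095]]
    - [[0,0,0],[0,0,0.095]]

```text
t: 32.1
tcp_pos: [0.6958, 0.0624, 0.2528]
orientation: [[1.0, -0.002, 0.002], [-0.002, -1.0, -0.001], [0.002, 0.001, -1.0]]
contact_force: [-1.1, 0.2, -0.2]
finger_gap: 0.5
```

Emit:
drive_tool:
  series:
    - [[-0.14,-0.01,0.05],[0,0,0]]
    - [[-0.14,-0.01,0.05],[0,0,0]]
    - [[-0.14,-0.01,0.05],[0,0,0]]
    - [[-0.14,-0.01,0.05],[0,0,0]]
    - [[-0.14,-0.01,0.05],[0,0,0]]
    - [[-0.14,-0.01,0.05],[0,0,0]]
    - [[-0.14,-0.01,0.05],[0,0,0]]
    - [[-0.14,-0.01,0.05],[0,0,0]]
    - [[0,0,0],[0,0,0]]
    - [[0,0,0],[0,0,0]]

```text
t: 33.1
tcp_pos: [0.4159, 0.0811, 0.1524]
orientation: [[1.0, 0.004, 0.003], [0.004, -1.0, -0.001], [0.003, 0.001, -1.0]]
contact_force: [0.3, 0.5, 0.2]
finger_gap: 0.501
```

```bash
python3 - <<'E'
from plan import *
p,Q,s=cur();print(p.round(4),Q.round(3).tolist(),s['t'])
c=cap('wrist','w15');np.savez('/tmp/w15.npz',**c);bottles(c)
E
```

```text
[0.4159 0.0811 0.1524] [[1.0, 0.004, 0.003], [0.004, -1.0, -0.001], [0.003, 0.001, -1.0]] 33.1
px [300. 147.] mean [0.4784 0.0926] rect [478.4  92.6] [12.8 37. ] 89.8
px [127. 185.] mean [0.4527 0.2372] rect [453.2 237.7] [32.3 15.5] 57.4
px [ 54. 213.] mean [0.431  0.3227] rect [430.5 323. ] [14.4 28.3] 47.8
```

View pics/w15.png

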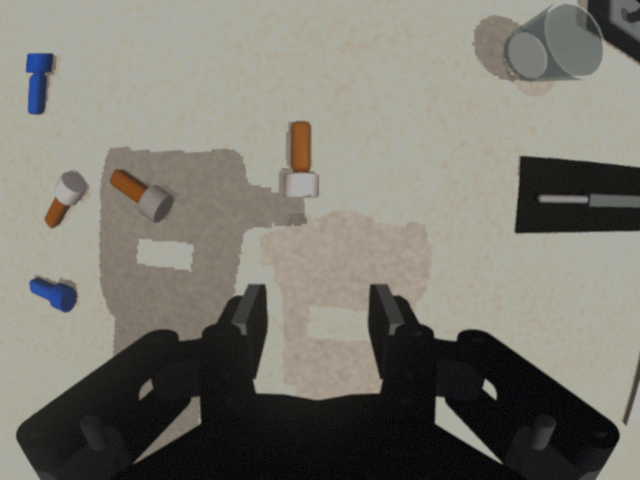

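Emit:
drive_tool:
  series:
    - [[0.063,-0.012,0.092],[0,0,0]]
    - [[0.063,-0.012,0.092],[0,0,0]]
    - [[0.063,-0.012,0.092],[0,0,0]]
    - [[0.063,-0.01,0.092],[0,0,0]]
    - [[0,0,0.055],[0,0,0]]
    - [[0,0,0.055],[0,0,0]]
    - [[0,0,0.055],[0,0,0]]
    - [[0,0,0.05],[0,0,0]]
    - [[0,0,0],[0,0,0]]
    - [[0,0,0],[0,0,0]]

```text
t: 34.15
tcp_pos: [0.4792, 0.0926, 0.0067]
orientation: [[1.0, 0.004, 0.002], [0.004, -1.0, -0.001], [0.002, 0.001, -1.0]]
contact_force: [-0.3, -0.3, 0.6]
finger_gap: 0.502
```

```bash
python3 - <<'E'
from plan import *
p,Q,s=cur();print(p.round(4),Q.round(3).tolist(),s['t'])
c=cap('wrist','w16');bottles(c)
E
```

```text
[0.4792 0.0926 0.0067] [[1.0, 0.004, 0.002], [0.004, -1.0, -0.001], [0.002, 0.001, -1.0]] 34.15
px [314. 311.] mean [0.4794 0.0929] rect [477.9  93. ] [43.4 14.3] 0.0
px [ 46. 342.] mean [0.4535 0.2341] rect [455.2 234.4] [33.9 24.8] 48.0
```

View pics/w16.png

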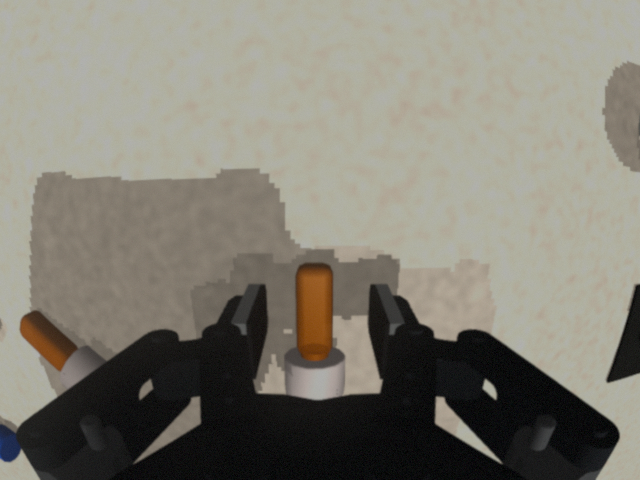

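Emit:
drive_tool:
  series:
    - [[0,0,0],[0,0,0]]
    - [[0,0,0],[0,0,0]]
    - [[0,0,0],[0,0,0]]
    - [[0,0,0],[0,0,0]]
    - [[0,0,0],[0,0,0]]
    - [[0,0,0],[0,0,0]]
    - [[0,0,0],[0,0,0]]
  hand: 1

```text
t: 34.9
tcp_pos: [0.4799, 0.0926, 0.0073]
orientation: [[1.0, 0.004, 0.003], [0.004, -1.0, -0.001], [0.003, 0.001, -1.0]]
contact_force: [-0.7, -0.5, 6.4]
finger_gap: 0.152
```

Emit:
drive_tool:
  series:
    - [[0,0,-0.1],[0,0,0]]
    - [[0,0,-0.16],[0,0,0]]
    - [[0,0,-0.17],[0,0,0]]
    - [[0,0,-0.17],[0,0,0]]
    - [[0,0,-0.17],[0,0,0]]
    - [[0,0,-0.17],[0,0,0]]
    - [[0,0,0],[0,0,0]]

```text
t: 35.6
tcp_pos: [0.4821, 0.0929, 0.2484]
orientation: [[1.0, 0.005, 0.015], [0.005, -1.0, -0.002], [0.015, 0.002, -1.0]]
contact_force: [0.3, 0.1, 0.3]
finger_gap: 0.15
```

Emit:
drive_tool:
  series:
    - [[0,0,0],[0,0,-0.095]]
    - [[0,0,0],[0,0,-0.095]]
    - [[0,0,0],[0,0,-0.095]]
    - [[0,0,0],[0,0,-0.095]]
    - [[0,0,0],[0,0,-0.095]]
    - [[0,0,0],[0,0,-0.095]]
    - [[0,0,0],[0,0,-0.095]]
    - [[0,0,0],[0,0,-0.095]]
    - [[0,0,0],[0,0,-0.095]]
    - [[0,0,0],[0,0,-0.095]]

```text
t: 36.6
tcp_pos: [0.4781, 0.093, 0.2403]
orientation: [[0.068, 0.998, 0.0], [0.998, -0.068, -0.001], [-0.001, 0.0, -1.0]]
contact_force: [-0.2, -0.7, -0.8]
finger_gap: 0.145
```

Emit:
drive_tool:
  series:
    - [[0,0,0],[0,0.09,0]]
    - [[0,0,0],[0,0,0]]
    - [[0,0,0],[0,0,0]]

```text
t: 36.9
tcp_pos: [0.4783, 0.0924, 0.2407]
orientation: [[0.075, 0.997, 0.011], [0.988, -0.076, 0.137], [0.138, 0.001, -0.99]]
contact_force: [0.7, 1.0, -0.2]
finger_gap: 0.149
```

```bash
cat >> plan.py <<'E'
PR=np.array([.6967,.0721,.1835]);RR=Rdown(85.7)@R.from_rotvec([0,np.radians(8.1),0]).as_matrix()
E
python3 - <<'E'
from plan import *
p,Q,s=cur();print(p.round(4),Q.round(3).tolist(),s['t'],s['finger_gap'])
e=plan([(PR+[0,0,.075],RR,8)])
c=cap('wrist','w17')
E
```

```text
[0.4783 0.0924 0.2407] [[0.075, 0.997, 0.011], [0.988, -0.076, 0.137], [0.138, 0.001, -0.99]] 36.9 0.14934371738622482
[[[-0.001,0.11,-0.009],[0,0,-0]],[[-0,0.109,-0.009],[0,0,-0]],[[-0.001,0.11,-0.009],[0,0.001,-0]],[[-0,0.11,-0.009],[0,-0,-0]],[[-0.001,0.109,-0.009],[0,0,-0]],[[-0,0.11,-0.009],[0,0,-0]],[[-0.001,0.11,-0.009],[0,0.001,-0]],[[-0.001,0.109,-0.009],[0.001,-0,-0]]]
end [0.6966 0.072  0.2586]
```

View pics/w17.png

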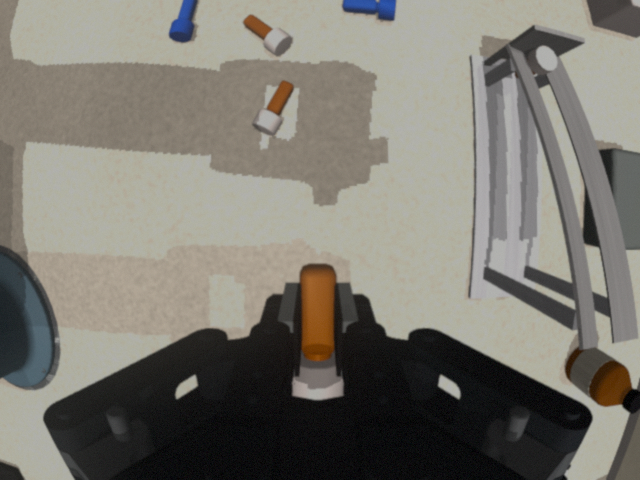

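Emit:
drive_tool:
  series:
    - [[0,0.11,-0.009],[0,0,0]]
    - [[0,0.11,-0.009],[0,0,0]]
    - [[0,0.11,-0.009],[0,0,0]]
    - [[0,0.11,-0.009],[0,0,0]]
    - [[0,0.11,-0.009],[0,0,0]]
    - [[0,0.11,-0.009],[0,0,0]]
    - [[0,0.11,-0.009],[0,0,0]]
    - [[0,0.11,-0.009],[0,0,0]]
    - [[0,0,0],[0,0,0]]
    - [[0,0,0],[0,0,0]]

```text
t: 37.95
tcp_pos: [0.6977, 0.075, 0.259]
orientation: [[0.072, 0.997, 0.011], [0.988, -0.073, 0.139], [0.139, 0.001, -0.99]]
contact_force: [-0.7, 1.0, 0.1]
finger_gap: 0.155
```

```bash
python3 - <<'E'
from plan import *
p,Q,s=cur();print(p.round(4),Q.round(3).tolist(),s['t'],s['finger_gap'])
e=plan([(PR,RR,6)])
c=cap('wrist','w18')
E
```

```text
[0.6977 0.075  0.259 ] [[0.072, 0.997, 0.011], [0.988, -0.073, 0.139], [0.139, 0.001, -0.99]] 37.95 0.15492877417321937
[[[-0.009,-0.001,0.05],[0,0,0]],[[-0.009,-0,0.049],[0,0,0]],[[-0.009,-0.001,0.05],[0,0.001,0.001]],[[-0.009,-0,0.049],[0,-0,-0]],[[-0.009,-0.001,0.05],[0,0,-0]],[[-0.009,-0,0.049],[0,0,0]]]
end [0.6968 0.072  0.1836]
```

View pics/w18.png

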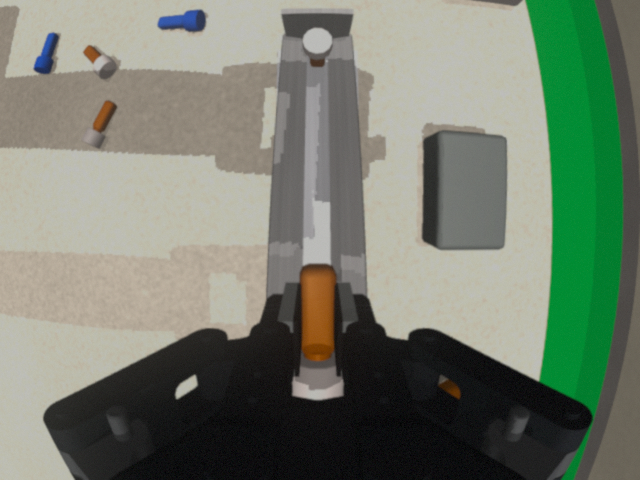

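Emit:
drive_tool:
  series:
    - [[-0.009,-0.001,0.05],[0,0,0]]
    - [[-0.009,-0.001,0.05],[0,0,0]]
    - [[-0.009,-0.001,0.05],[0,0,0]]
    - [[-0.009,-0.001,0.05],[0,0,0]]
    - [[-0.009,0,0.05],[0,0,0]]
    - [[-0.009,0,0.046],[0,0,0]]
    - [[0,0,0],[0,0,0]]
    - [[0,0,0],[0,0,0]]
    - [[0,0,0],[0,0,0]]

```text
t: 38.9
tcp_pos: [0.6971, 0.0714, 0.1856]
orientation: [[0.073, 0.997, 0.013], [0.987, -0.074, 0.139], [0.14, 0.003, -0.99]]
contact_force: [-1.0, 1.4, 3.8]
finger_gap: 0.151
```

Emit:
drive_tool:
  series:
    - [[0,0,0],[0,0,0]]
    - [[0,0,0],[0,0,0]]
    - [[0,0,0],[0,0,0]]
    - [[0,0,0],[0,0,0]]
    - [[0,0,0],[0,0,0]]
    - [[0,0,0],[0,0,0]]
  hand: 0

```text
t: 39.5
tcp_pos: [0.6968, 0.0711, 0.1846]
orientation: [[0.073, 0.997, 0.013], [0.987, -0.074, 0.139], [0.14, 0.002, -0.99]]
contact_force: [-0.3, 1.5, 0.3]
finger_gap: 0.504
```

Emit:
drive_tool:
  series:
    - [[0,0,-0.14],[0,0,0]]
    - [[0,0,-0.14],[0,0,0]]
    - [[0,0,0],[0,-0.09,0]]
    - [[0,0,0],[0,0,0]]
    - [[0,0,0],[0,0,0]]

```text
t: 40.0
tcp_pos: [0.6954, 0.0622, 0.253]
orientation: [[0.073, 0.997, 0.001], [0.997, -0.073, 0.001], [0.001, 0.001, -1.0]]
contact_force: [0.1, -0.1, -0.2]
finger_gap: 0.499
```

```bash
python3 - <<'E'
from plan import *
p,Q,s=cur();print(p.round(4),Q.round(3).tolist(),s['t'],s['finger_gap'])
c=cap('wrist','w19');bottles(c)
E
```

```text
[0.6954 0.0622 0.253 ] [[0.073, 0.997, 0.001], [0.997, -0.073, 0.001], [0.001, 0.001, -1.0]] 40.0 0.49932470697740244
px [79. 11.] mean [0.4319 0.325 ] rect [431.9 325.6] [13.7 25.2] 40.4
px [94. 75.] mean [0.453  0.2365] rect [452.7 236.2] [38.6 16.4] 53.0
```

View pics/w19.png

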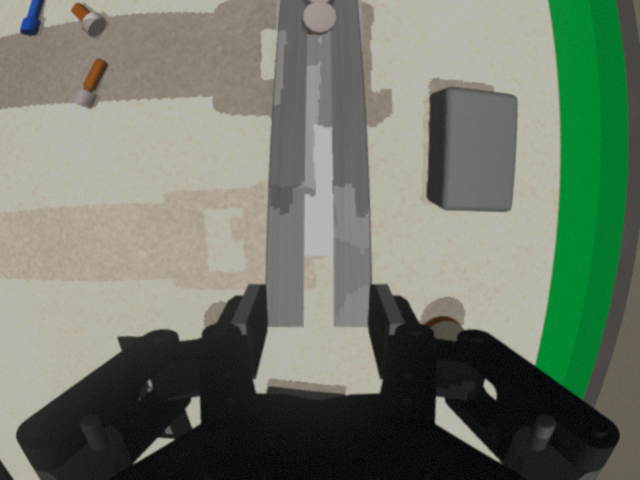

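Emit:
drive_tool:
  series:
    - [[0,0,0],[0,0,0.086]]
    - [[0,0,0],[0,0,0.086]]
    - [[0,0,0],[0,0,0.086]]
    - [[0,0,0],[0,0,0.086]]

```text
t: 40.45
tcp_pos: [0.6953, 0.0607, 0.2522]
orientation: [[0.582, 0.813, -0.001], [0.813, -0.582, 0.001], [0.0, -0.001, -1.0]]
contact_force: [-0.0, -0.6, -0.2]
finger_gap: 0.498
```

Emit:
drive_tool:
  series:
    - [[-0.028,-0.149,0.051],[0,0,0]]
    - [[-0.028,-0.149,0.051],[0,0,0]]
    - [[-0.028,-0.149,0.051],[0,0,0]]
    - [[-0.028,-0.149,0.051],[0,0,0]]
    - [[-0.028,-0.149,0.051],[0,0,0]]
    - [[-0.028,-0.149,0.051],[0,0,0]]
    - [[-0.028,-0.149,0.051],[0,0,0]]
    - [[-0.028,-0.149,0.051],[0,0,0]]
    - [[0,0,0],[0,0,0]]
    - [[0,0,0],[0,0,0]]

```text
t: 41.45
tcp_pos: [0.4196, 0.1871, 0.1504]
orientation: [[0.576, 0.817, 0.001], [0.817, -0.576, -0.001], [-0.0, 0.001, -1.0]]
contact_force: [-0.2, -0.1, 0.3]
finger_gap: 0.496
```

```bash
python3 - <<'E'
from plan import *
p,Q,s=cur();print(p.round(4),Q.round(3).tolist(),s['t'])
c=cap('wrist','w20');np.savez('/tmp/w20.npz',**c);bottles(c)
E
```

```text
[0.4196 0.1871 0.1504] [[0.576, 0.817, 0.001], [0.817, -0.576, -0.001], [-0.0, 0.001, -1.0]] 41.45
px [226.  74.] mean [0.4324 0.3223] rect [432.  322.5] [14.4 34. ] 43.9
px [311. 149.] mean [0.4513 0.2372] rect [451.  237.1] [38.  13.5] 59.2
```

View pics/w20.png

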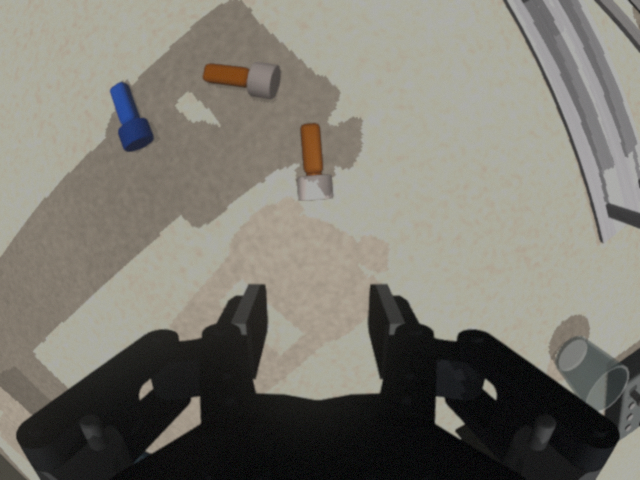

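```bash
python3 - <<'E'
from plan import *
e=plan([([.4512,.2372,.058],Rdown(58.7),4)])
e=plan([([.4512,.2372,.0065],Rdown(58.7),4)],e)
E
```

```text
[[[0.058,-0.004,0.093],[0,-0,-0.011]],[[0.059,-0.004,0.094],[0.001,-0,-0.011]],[[0.058,-0.002,0.093],[0,-0,-0.011]],[[0.059,-0.001,0.093],[0.001,-0,-0.011]]]
end [0.4513 0.2371 0.0581]
[[[-0,-0,0.052],[-0,-0,0]],[[-0,-0,0.051],[-0,-0,0]],[[-0,-0,0.052],[-0,-0,0]],[[-0,-0,0.051],[-0,-0,0]]]
end [0.4513 0.2372 0.0066]
```

Emit:
drive_tool:
  series:
    - [[0.058,-0.003,0.093],[0,0,-0.011]]
    - [[0.058,-0.003,0.093],[0,0,-0.011]]
    - [[0.059,-0.003,0.093],[0,0,-0.011]]
    - [[0.059,-0.003,0.093],[0,0,-0.011]]
    - [[0,0,0.052],[0,0,0]]
    - [[0,0,0.052],[0,0,0]]
    - [[0,0,0.051],[0,0,0]]
    - [[0,0,0.051],[0,0,0]]
    - [[0,0,0],[0,0,0]]
    - [[0,0,0],[0,0,0]]

```text
t: 42.5
tcp_pos: [0.4508, 0.2373, 0.0069]
orientation: [[0.519, 0.855, 0.002], [0.855, -0.519, -0.001], [0.0, 0.003, -1.0]]
contact_force: [0.0, 0.1, -0.0]
finger_gap: 0.501
```

```bash
python3 - <<'E'
from plan import *
p,Q,s=cur();print(p.round(4),Q.round(3).tolist(),s['t'])
c=cap('wrist','w21');bottles(c)
E
```

```text
[0.4508 0.2373 0.0069] [[0.519, 0.855, 0.002], [0.855, -0.519, -0.001], [0.0, 0.003, -1.0]] 42.5
px [159. 153.] mean [0.4329 0.3229] rect [432.3 323.5] [14.6 33.6] 40.9
px [315. 306.] mean [0.4514 0.2385] rect [450.8 237.2] [43.5 14.1] 59.8
```

View pics/w21.png

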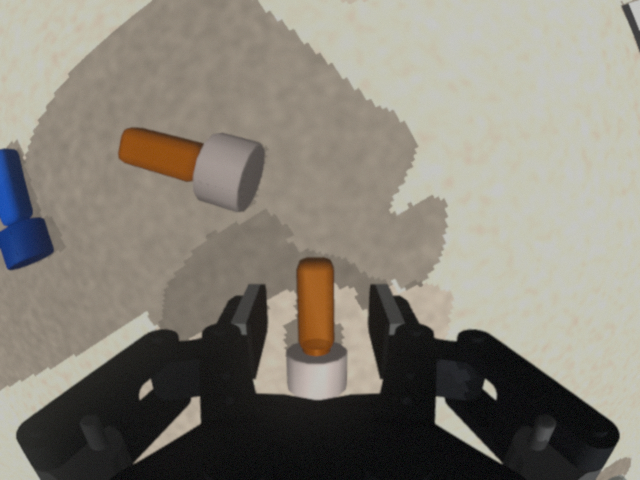

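Emit:
drive_tool:
  series:
    - [[0,0,0],[0,0,0]]
    - [[0,0,0],[0,0,0]]
    - [[0,0,0],[0,0,0]]
    - [[0,0,0],[0,0,0]]
    - [[0,0,0],[0,0,0]]
    - [[0,0,0],[0,0,0]]
    - [[0,0,0],[0,0,0]]
  hand: 1

```text
t: 43.25
tcp_pos: [0.4513, 0.2377, 0.0075]
orientation: [[0.519, 0.855, 0.003], [0.855, -0.519, -0.001], [0.001, 0.003, -1.0]]
contact_force: [-1.1, 0.3, 5.3]
finger_gap: 0.148
```

Emit:
drive_tool:
  series:
    - [[0,0,-0.1],[0,0,0]]
    - [[0,0,-0.16],[0,0,0]]
    - [[0,0,-0.17],[0,0,0]]
    - [[0,0,-0.17],[0,0,0]]
    - [[0,0,-0.17],[0,0,0]]
    - [[0,0,-0.17],[0,0,0]]
    - [[0,0,0],[0,0,0]]

```text
t: 43.95
tcp_pos: [0.4535, 0.2388, 0.2488]
orientation: [[0.519, 0.855, 0.015], [0.855, -0.519, 0.002], [0.009, 0.011, -1.0]]
contact_force: [-0.3, 0.1, -0.1]
finger_gap: 0.151
```

Emit:
drive_tool:
  series:
    - [[0,0,0],[0,0,-0.075]]
    - [[0,0,0],[0,0,-0.075]]
    - [[0,0,0],[0,0,-0.075]]
    - [[0,0,0],[0,0,-0.075]]
    - [[0,0,0],[0,0.09,0]]
    - [[0,0,0],[0,0,0]]
    - [[0,0,0],[0,0,0]]

```text
t: 44.65
tcp_pos: [0.4499, 0.2371, 0.241]
orientation: [[0.075, 0.997, 0.011], [0.988, -0.076, 0.137], [0.138, 0.001, -0.99]]
contact_force: [0.2, 0.4, 0.1]
finger_gap: 0.154
```

```bash
python3 - <<'E'
from plan import *
p,Q,s=cur();print(p.round(4),Q.round(3).tolist(),s['t'],s['finger_gap'])
e=plan([(PR+[0,0,.075],RR,8)])
c=cap('wrist','w22')
E
```

```text
[0.4499 0.2371 0.241 ] [[0.075, 0.997, 0.011], [0.988, -0.076, 0.137], [0.138, 0.001, -0.99]] 44.65 0.1539294177961217
[[[-0.071,0.129,-0.019],[0,0,-0]],[[-0.071,0.13,-0.018],[0,0.001,-0]],[[-0.071,0.129,-0.019],[0,-0,-0]],[[-0.071,0.129,-0.018],[0,0,-0]],[[-0.071,0.13,-0.019],[0,0,-0]],[[-0.071,0.129,-0.019],[0.001,0.001,-0]],[[-0.071,0.129,-0.019],[-0,-0,-0]],[[-0.071,0.129,-0.019],[-0,0,-0]]]
end [0.6966 0.0722 0.2586]
```

View pics/w22.png

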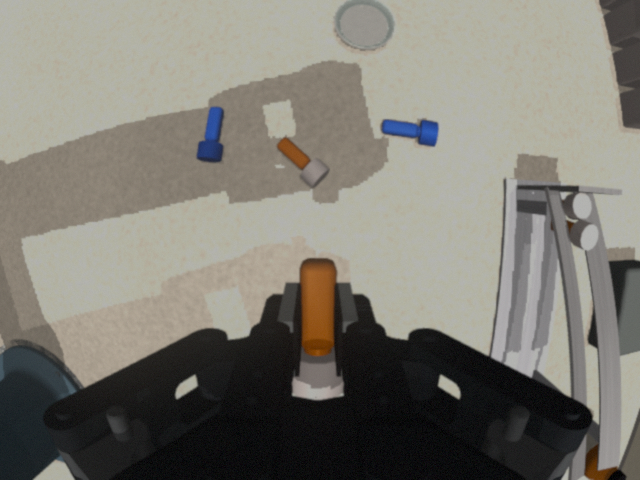

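Emit:
drive_tool:
  series:
    - [[-0.071,0.129,-0.019],[0,0,0]]
    - [[-0.071,0.129,-0.019],[0,0,0]]
    - [[-0.071,0.129,-0.019],[0,0,0]]
    - [[-0.071,0.129,-0.019],[0,0,0]]
    - [[-0.071,0.129,-0.019],[0,0,0]]
    - [[-0.071,0.129,-0.019],[0,0,0]]
    - [[-0.071,0.129,-0.019],[0,0,0]]
    - [[-0.071,0.129,-0.019],[0,0,0]]
    - [[0,0,0],[0,0,0]]
    - [[0,0,0],[0,0,0]]

```text
t: 45.7
tcp_pos: [0.6968, 0.0735, 0.2591]
orientation: [[0.073, 0.997, 0.011], [0.988, -0.074, 0.139], [0.139, 0.001, -0.99]]
contact_force: [-0.3, -0.6, 0.1]
finger_gap: 0.15
```

```bash
python3 - <<'E'
from plan import *
p,Q,s=cur();print(p.round(4),Q.round(3).tolist(),s['t'],s['finger_gap'])
e=plan([(PR+[-.0003,.001,.001],RR,6)])
c=cap('wrist','w23')
E
```

```text
[0.6968 0.0735 0.2591] [[0.073, 0.997, 0.011], [0.988, -0.074, 0.139], [0.139, 0.001, -0.99]] 45.7 0.15020002851562514
[[[-0.007,-0,0.049],[0,0,0]],[[-0.007,-0.001,0.049],[0,0,0]],[[-0.008,0,0.05],[0,0.001,0]],[[-0.007,-0,0.049],[0,-0,0]],[[-0.007,-0,0.049],[0,-0,0.001]],[[-0.008,-0.001,0.049],[0,0,-0]]]
end [0.6963 0.073  0.1846]
```

View pics/w23.png

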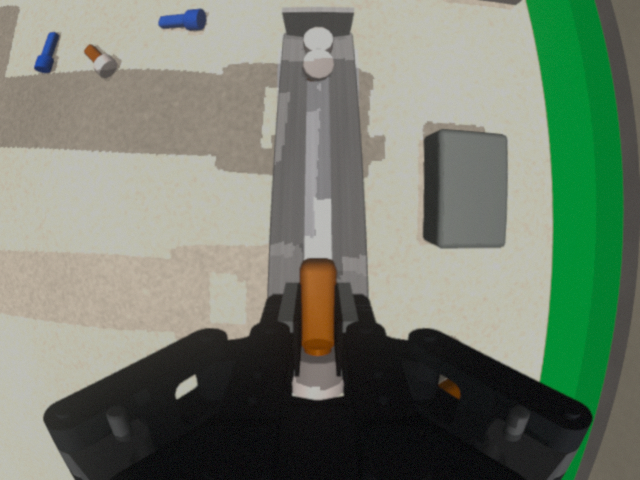

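Emit:
drive_tool:
  series:
    - [[-0.007,0,0.049],[0,0,0]]
    - [[-0.007,0,0.049],[0,0,0]]
    - [[-0.007,0,0.049],[0,0,0]]
    - [[-0.007,0,0.049],[0,0,0]]
    - [[-0.007,0,0.049],[0,0,0]]
    - [[-0.007,0,0.046],[0,0,0]]
    - [[0,0,0],[0,0,0]]
    - [[0,0,0],[0,0,0]]
    - [[0,0,0],[0,0,0]]

```text
t: 46.65
tcp_pos: [0.697, 0.0728, 0.1873]
orientation: [[0.073, 0.997, 0.013], [0.988, -0.074, 0.139], [0.14, 0.003, -0.99]]
contact_force: [0.3, -1.0, -0.4]
finger_gap: 0.15
```

Emit:
drive_tool:
  series:
    - [[0,0,0],[0,0,0]]
    - [[0,0,0],[0,0,0]]
    - [[0,0,0],[0,0,0]]
    - [[0,0,0],[0,0,0]]
    - [[0,0,0],[0,0,0]]
    - [[0,0,0],[0,0,0]]
  hand: 0

```text
t: 47.25
tcp_pos: [0.6968, 0.073, 0.1867]
orientation: [[0.073, 0.997, 0.013], [0.987, -0.074, 0.139], [0.14, 0.002, -0.99]]
contact_force: [-0.7, -0.5, 0.7]
finger_gap: 0.498
```

Emit:
drive_tool:
  series:
    - [[0,0,-0.14],[0,0,0]]
    - [[0,0,-0.14],[0,0,0]]
    - [[0,0,0],[0,-0.09,0]]
    - [[0,0,0],[0,0,0]]
    - [[0,0,0],[0,0,0]]

```text
t: 47.75
tcp_pos: [0.6953, 0.064, 0.2549]
orientation: [[0.073, 0.997, 0.001], [0.997, -0.073, 0.001], [0.001, 0.0, -1.0]]
contact_force: [-0.7, -1.0, 0.3]
finger_gap: 0.497
```

```bash
python3 - <<'E'
from plan import *
p,Q,s=cur();print(p.round(4),Q.round(3).tolist(),s['t'],s['finger_gap'])
c=cap('wrist','w24');bottles(c)
c=cap('top','t3')
E
```

```text
[0.6953 0.064  0.2549] [[0.073, 0.997, 0.001], [0.997, -0.073, 0.001], [0.001, 0.0, -1.0]] 47.75 0.49715571674354747
px [80. 12.] mean [0.4322 0.3249] rect [431.9 325.4] [13.7 25.8] 39.8
```

View pics/w24.png

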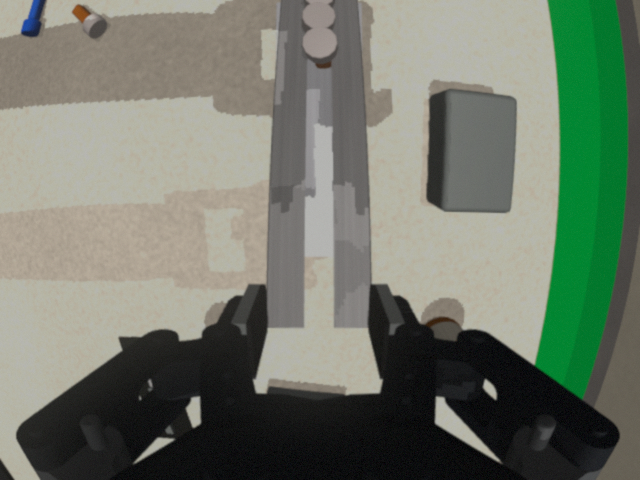

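Emit:
drive_tool:
  series:
    - [[0,0,0],[0,0,-0.087]]
    - [[0,0,0],[0,0,-0.087]]
    - [[0,0,0],[0,0,-0.087]]
    - [[0,0,0],[0,0,-0.087]]
    - [[0,0,0],[0,0,-0.087]]
    - [[0,0,0],[0,0,-0.087]]

```text
t: 48.45
tcp_pos: [0.6953, 0.0625, 0.2545]
orientation: [[-0.682, 0.731, -0.0], [0.731, 0.682, 0.0], [0.0, 0.0, -1.0]]
contact_force: [-0.4, -0.1, 0.5]
finger_gap: 0.499
```

Emit:
drive_tool:
  series:
    - [[0.154,-0.008,0.052],[0,0,0]]
    - [[0.154,-0.008,0.052],[0,0,0]]
    - [[0.154,-0.008,0.052],[0,0,0]]
    - [[0.154,-0.008,0.052],[0,0,0]]
    - [[0.154,-0.008,0.052],[0,0,0]]
    - [[0.154,-0.008,0.052],[0,0,0]]
    - [[0.154,-0.008,0.052],[0,0,0]]
    - [[0.154,-0.008,0.052],[0,0,0]]
    - [[0,0,0],[0,0,0]]
    - [[0,0,0],[0,0,0]]

```text
t: 49.45
tcp_pos: [0.4746, 0.2782, 0.1503]
orientation: [[-0.679, 0.734, 0.0], [0.734, 0.679, -0.001], [-0.001, -0.001, -1.0]]
contact_force: [-0.2, 0.9, -0.2]
finger_gap: 0.501
```

```bash
python3 - <<'E'
from plan import *
p,Q,s=cur();print(p.round(4),Q.round(3).tolist(),s['t'])
c=cap('wrist','w25');np.savez('/tmp/w25.npz',**c);bottles(c)
E
```

```text
[0.4746 0.2782 0.1503] [[-0.679, 0.734, 0.0], [0.734, 0.679, -0.001], [-0.001, -0.001, -1.0]] 49.45
px [317. 145.] mean [0.4328 0.3222] rect [433.2 321.9] [13.4 37.4] 42.7
```

View pics/w25.png

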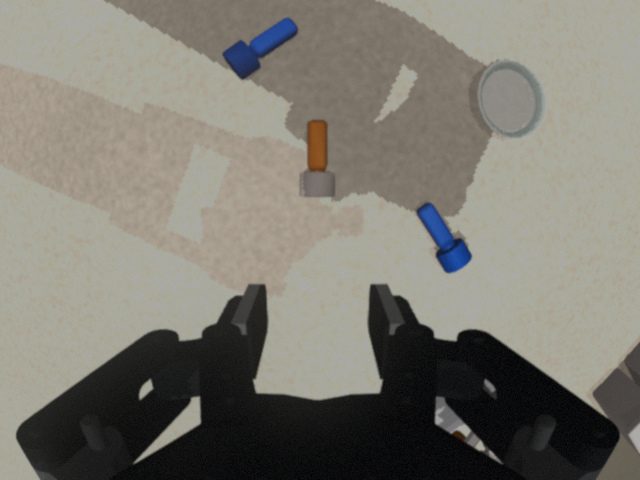

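```bash
python3 - <<'E'
from plan import *
p,Q,s=cur()
e=plan([([.433,.322,.058],Q,4)])
e=plan([([.433,.322,.0065],Q,4)],e)
E
```

```text
[[[0.062,-0.002,0.093],[0,0,0]],[[0.061,-0.001,0.093],[0,0,0]],[[0.062,-0.002,0.093],[0,0,0]],[[0.061,-0.001,0.093],[0,0,0]]]
end [0.4331 0.322  0.0579]
[[[0,-0,0.051],[0,0,0]],[[0,-0,0.052],[0,0,0]],[[0.001,-0,0.051],[0,0,0]],[[-0,-0,0.052],[0,0,0]]]
end [0.4331 0.3221 0.0064]
```

Emit:
drive_tool:
  series:
    - [[0.062,-0.001,0.093],[0,0,0]]
    - [[0.062,-0.001,0.093],[0,0,0]]
    - [[0.061,-0.001,0.093],[0,0,0]]
    - [[0.061,-0.001,0.093],[0,0,0]]
    - [[0,0,0.052],[0,0,0]]
    - [[0,0,0.052],[0,0,0]]
    - [[0,0,0.051],[0,0,0]]
    - [[0,0,0.051],[0,0,0]]
    - [[0,0,0],[0,0,0]]
    - [[0,0,0],[0,0,0]]

```text
t: 50.5
tcp_pos: [0.4336, 0.3226, 0.0066]
orientation: [[-0.678, 0.735, 0.002], [0.735, 0.678, -0.001], [-0.002, 0.001, -1.0]]
contact_force: [-0.2, -0.5, 0.9]
finger_gap: 0.497
```

```bash
python3 - <<'E'
from plan import *
p,Q,s=cur();print(p.round(4),Q.round(3).tolist(),s['t'])
c=cap('wrist','w26');bottles(c)
E
```

```text
[0.4336 0.3226 0.0066] [[-0.678, 0.735, 0.002], [0.735, 0.678, -0.001], [-0.002, 0.001, -1.0]] 50.5
px [317. 304.] mean [0.4318 0.3233] rect [432.9 322.3] [14.  43.7] 42.7
```

View pics/w26.png

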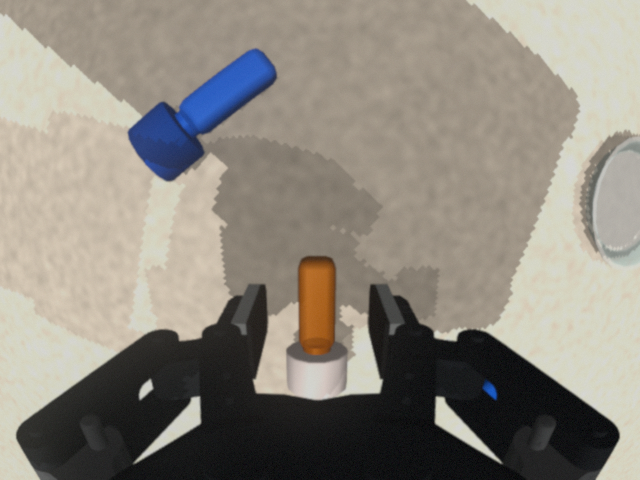

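Emit:
drive_tool:
  series:
    - [[0,0,0],[0,0,0]]
    - [[0,0,0],[0,0,0]]
    - [[0,0,0],[0,0,0]]
    - [[0,0,0],[0,0,0]]
    - [[0,0,0],[0,0,0]]
    - [[0,0,0],[0,0,0]]
    - [[0,0,0],[0,0,0]]
  hand: 1

```text
t: 51.25
tcp_pos: [0.4337, 0.323, 0.0073]
orientation: [[-0.679, 0.735, 0.003], [0.735, 0.679, -0.001], [-0.003, 0.002, -1.0]]
contact_force: [-1.2, -0.4, 6.4]
finger_gap: 0.153
```

Emit:
drive_tool:
  series:
    - [[0,0,-0.1],[0,0,0]]
    - [[0,0,-0.16],[0,0,0]]
    - [[0,0,-0.17],[0,0,0]]
    - [[0,0,-0.17],[0,0,0]]
    - [[0,0,-0.17],[0,0,0]]
    - [[0,0,-0.17],[0,0,0]]
    - [[0,0,0],[0,0,0]]

```text
t: 51.95
tcp_pos: [0.4358, 0.3246, 0.2487]
orientation: [[-0.679, 0.734, 0.014], [0.734, 0.679, 0.004], [-0.006, 0.013, -1.0]]
contact_force: [0.3, -0.4, 0.6]
finger_gap: 0.151
```

Emit:
drive_tool:
  series:
    - [[0,0,0],[0,0,0.087]]
    - [[0,0,0],[0,0,0.087]]
    - [[0,0,0],[0,0,0.087]]
    - [[0,0,0],[0,0,0.087]]
    - [[0,0,0],[0,0,0.087]]
    - [[0,0,0],[0,0,0.087]]
    - [[0,0,0],[0,0.09,0]]
    - [[0,0,0],[0,0,0]]
    - [[0,0,0],[0,0,0]]

```text
t: 52.85
tcp_pos: [0.4324, 0.3224, 0.2407]
orientation: [[0.074, 0.997, 0.011], [0.988, -0.075, 0.137], [0.137, 0.001, -0.991]]
contact_force: [0.6, 0.3, 0.3]
finger_gap: 0.15
```

```bash
python3 - <<'E'
from plan import *
p,Q,s=cur();print(p.round(4),Q.round(3).tolist(),s['t'],s['finger_gap'])
e=plan([(PR+[0,0,.075],RR,10)])
c=cap('wrist','w27')
E
```

```text
[0.4324 0.3224 0.2407] [[0.074, 0.997, 0.011], [0.988, -0.075, 0.137], [0.137, 0.001, -0.991]] 52.85 0.15048238346364867
[[[-0.09,0.113,-0.02],[0,0,0]],[[-0.09,0.113,-0.019],[0,0,0]],[[-0.09,0.113,-0.02],[0,0.001,0]],[[-0.09,0.113,-0.019],[0,-0,0]],[[-0.09,0.113,-0.02],[0,0,0]],[[-0.09,0.113,-0.02],[0,0,0]],[[-0.09,0.113,-0.019],[0.001,0.001,0]],[[-0.09,0.113,-0.02],[-0,-0,0]],[[-0.09,0.112,-0.02],[-0,0,0]],[[-0.09,0.113,-0.02],[-0,0,0]]]
end [0.6966 0.0722 0.2585]
```

View pics/w27.png

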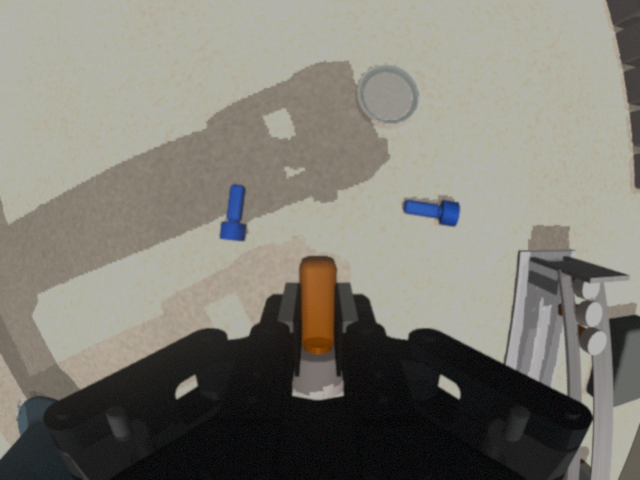

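Emit:
drive_tool:
  series:
    - [[-0.09,0.113,-0.02],[0,0,0]]
    - [[-0.09,0.113,-0.02],[0,0,0]]
    - [[-0.09,0.113,-0.02],[0,0,0]]
    - [[-0.09,0.113,-0.02],[0,0,0]]
    - [[-0.09,0.113,-0.02],[0,0,0]]
    - [[-0.09,0.113,-0.02],[0,0,0]]
    - [[-0.09,0.113,-0.02],[0,0,0]]
    - [[-0.09,0.113,-0.02],[0,0,0]]
    - [[-0.09,0.113,-0.02],[0,0,0]]
    - [[-0.09,0.113,-0.02],[0,0,0]]

```text
t: 53.9
tcp_pos: [0.6985, 0.0726, 0.2598]
orientation: [[0.072, 0.997, 0.011], [0.988, -0.073, 0.138], [0.139, 0.001, -0.99]]
contact_force: [-0.2, 0.1, -0.2]
finger_gap: 0.154
```

Emit:
drive_tool:
  series:
    - [[0,0,0],[0,0,0]]
    - [[0,0,0],[0,0,0]]

```text
t: 54.1
tcp_pos: [0.6977, 0.0731, 0.2594]
orientation: [[0.073, 0.997, 0.011], [0.988, -0.074, 0.139], [0.139, 0.001, -0.99]]
contact_force: [-1.1, 0.6, -0.7]
finger_gap: 0.151
```

```bash
python3 - <<'E'
from plan import *
p,Q,s=cur();print(p.round(4),Q.round(3).tolist(),s['t'],s['finger_gap'])
e=plan([(PR+[-.0003,.001,.001],RR,6)])
c=cap('wrist','w28')
E
```

```text
[0.6977 0.0731 0.2594] [[0.073, 0.997, 0.011], [0.988, -0.074, 0.139], [0.139, 0.001, -0.99]] 54.1 0.15135362920289777
[[[-0.007,-0.001,0.049],[0,0,0]],[[-0.007,-0.001,0.05],[0,0,0]],[[-0.007,-0.001,0.049],[0,0.001,0]],[[-0.007,-0.001,0.05],[0,-0,0]],[[-0.007,-0,0.049],[0,-0,0]],[[-0.007,-0.001,0.05],[0,0,0.001]]]
end [0.6965 0.0732 0.1844]
```

View pics/w28.png

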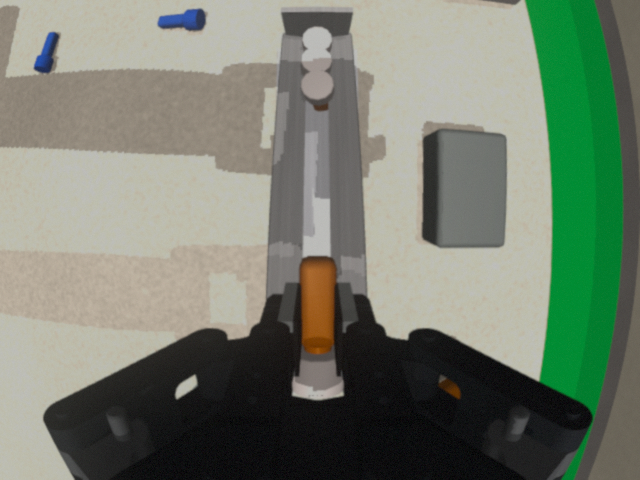

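Emit:
drive_tool:
  series:
    - [[-0.007,-0.001,0.049],[0,0,0]]
    - [[-0.007,-0.001,0.049],[0,0,0]]
    - [[-0.007,-0.001,0.049],[0,0,0]]
    - [[-0.007,-0.001,0.049],[0,0,0]]
    - [[-0.007,-0.001,0.049],[0,0,0]]
    - [[-0.007,0,0.046],[0,0,0]]
    - [[0,0,0],[0,0,0]]
    - [[0,0,0],[0,0,0]]
    - [[0,0,0],[0,0,0]]

```text
t: 55.05
tcp_pos: [0.6965, 0.0727, 0.1874]
orientation: [[0.073, 0.997, 0.013], [0.988, -0.074, 0.139], [0.14, 0.003, -0.99]]
contact_force: [0.1, 0.5, 0.7]
finger_gap: 0.151
```

Emit:
drive_tool:
  series:
    - [[0,0,0],[0,0,0]]
    - [[0,0,0],[0,0,0]]
    - [[0,0,0],[0,0,0]]
    - [[0,0,0],[0,0,0]]
    - [[0,0,0],[0,0,0]]
    - [[0,0,0],[0,0,0]]
  hand: 0

```text
t: 55.65
tcp_pos: [0.6962, 0.0728, 0.1868]
orientation: [[0.073, 0.997, 0.013], [0.987, -0.074, 0.139], [0.14, 0.002, -0.99]]
contact_force: [0.0, 0.2, 0.5]
finger_gap: 0.498
```

Emit:
drive_tool:
  series:
    - [[0,0,-0.14],[0,0,0]]
    - [[0,0,-0.14],[0,0,0]]
    - [[0,0,0],[0,-0.09,0]]
    - [[0,0,0],[0,0,0]]
    - [[0,0,0],[0,0,0]]

```text
t: 56.15
tcp_pos: [0.6948, 0.0639, 0.255]
orientation: [[0.073, 0.997, 0.001], [0.997, -0.073, 0.001], [0.001, 0.0, -1.0]]
contact_force: [-0.7, 0.2, 0.8]
finger_gap: 0.499
```

```bash
python3 - <<'E'
from plan import *
p,Q,s=cur();print(p.round(4),Q.round(3).tolist(),s['t'],s['finger_gap'])
c=cap('wrist','w29');bottles(c)
c=cap('top');crop(c,200,130,340,210,5,'t4')
c=cap('scene');crop(c,190,190,350,390,3,'s15')
E
```

```text
[0.6948 0.0639 0.255 ] [[0.073, 0.997, 0.001], [0.997, -0.073, 0.001], [0.001, 0.0, -1.0]] 56.15 0.49902185590427106
```

View pics/w29.png

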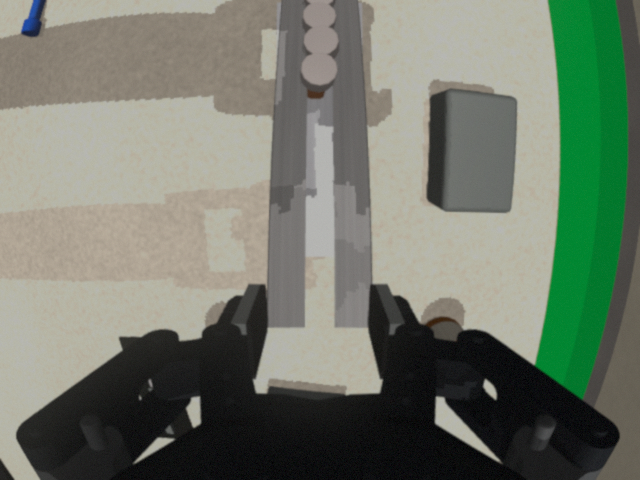

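View pics/s15.png

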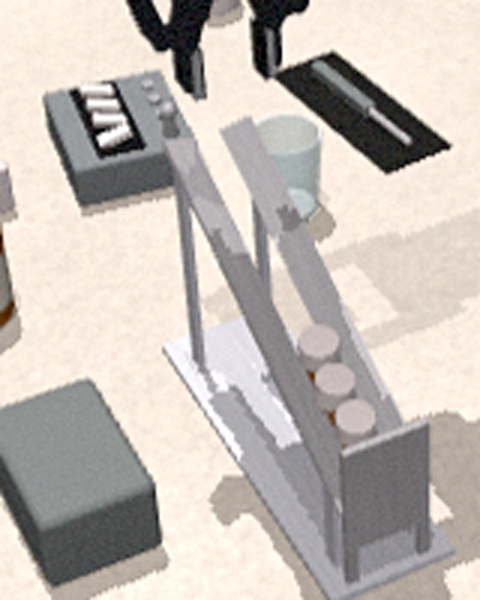

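View pics/t4.png

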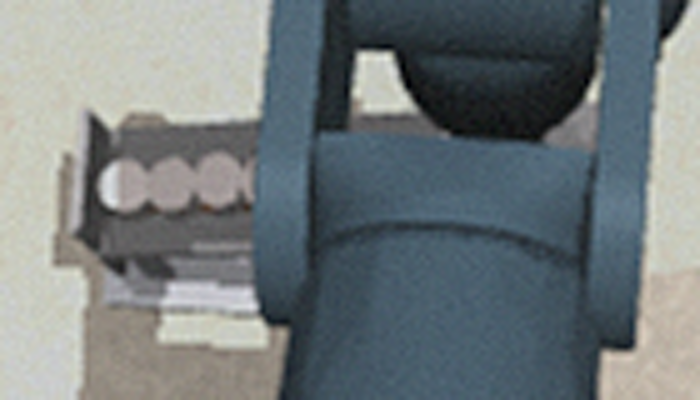

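Emit:
drive_tool:
  series:
    - [[0,0,0],[0,0,-0.064]]
    - [[-0.124,-0.114,0.024],[0,0,0]]
    - [[-0.124,-0.114,0.024],[0,0,0]]
    - [[-0.124,-0.114,0.024],[0,0,0]]
    - [[-0.124,-0.114,0.024],[0,0,0]]
    - [[-0.124,-0.114,0.024],[0,0,0]]
    - [[-0.124,-0.114,0.024],[0,0,0]]
    - [[-0.124,-0.114,0.024],[0,0,0]]
    - [[-0.124,-0.114,0.024],[0,0,0]]
    - [[-0.124,-0.114,0.024],[0,0,0]]

```text
t: 57.3
tcp_pos: [0.4447, -0.2238, 0.201]
orientation: [[-0.026, 1.0, 0.002], [1.0, 0.026, 0.0], [-0.0, 0.002, -1.0]]
contact_force: [-0.3, -0.7, 0.2]
finger_gap: 0.5
```

Emit:
drive_tool:
  series:
    - [[0,0,0],[0,0,0]]
    - [[0,0,0],[0,0,0]]

```text
t: 57.5
tcp_pos: [0.4456, -0.2233, 0.2013]
orientation: [[-0.023, 1.0, 0.002], [1.0, 0.023, 0.0], [0.0, 0.002, -1.0]]
contact_force: [1.0, 1.5, 0.3]
finger_gap: 0.5
```

```bash
python3 - <<'E'
from plan import *
p,Q,s=cur();print(p.round(4),Q.round(3).tolist(),s['t'],s['finger_gap'])
c=cap('wrist','w30');np.savez('/tmp/w30.npz',**c)
crop(c,260,60,380,300,2.5,'w30c')
c=cap('top');crop(c,200,130,340,210,5,'t5')
E
```

```text
[ 0.4456 -0.2233  0.2013] [[-0.023, 1.0, 0.002], [1.0, 0.023, 0.0], [0.0, 0.002, -1.0]] 57.5 0.4996808024569754
```

View pics/w30c.png

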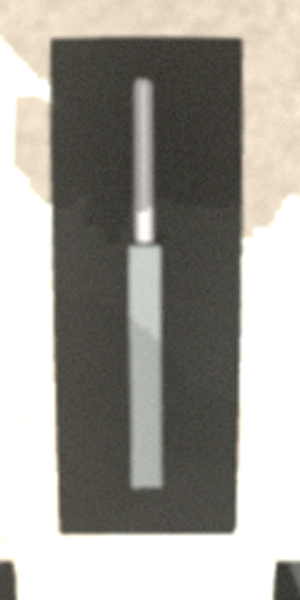

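View pics/t5.png

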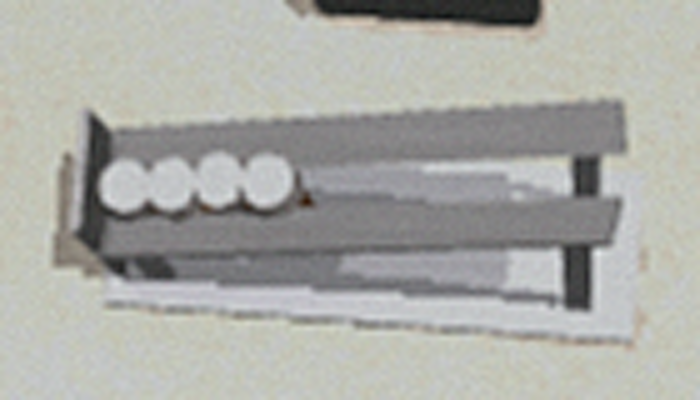

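```bash
python3 - <<'E'
from plan import *
c=dict(np.load('/tmp/w30.npz'))
a=wray(c,260+142/2.5-.3,60+80/2.5-.3,.009);b=wray(c,260+147/2.5-.3,60+488/2.5-.3,.009)
print(a,b,(a+b)/2,np.degrees(np.arctan2(*(a-b)[1::-1])))
m=(a+b)/2;d=(a-b)/np.linalg.norm(a-b)
g=m-.033*d;print(g)
y=np.degrees(np.arctan2(d[1],d[0]))
e=plan([([g[0],g[1],.06],Rdown(y),5)]);plan([([g[0],g[1],.0065],Rdown(y),4)],e)
E
```

```text
[ 0.44342713 -0.11473168  0.009     ] [ 0.44864503 -0.26574661  0.009     ] [ 0.44603608 -0.19023914  0.009     ] 91.97890896007439
[ 0.44717562 -0.22321946  0.009     ]
[[[-0.001,0,0.113],[0,0,-0.001]],[[-0,0,0.114],[0.001,0,-0.001]],[[-0.001,0,0.113],[-0,0,-0.001]],[[-0.001,0.001,0.114],[0,0,-0.001]],[[-0,-0,0.113],[0.001,0,-0.001]]]
end [ 0.4472 -0.2232  0.0601]
[[[0,-0,0.054],[-0,0,-0]],[[0,-0,0.053],[-0,0,-0]],[[0,-0,0.054],[-0,0,-0]],[[0,-0,0.053],[-0,0,-0]]]
end [ 0.4472 -0.2232  0.0066]
```

Emit:
drive_tool:
  series:
    - [[0,0.001,0.113],[0,0,0]]
    - [[0,0.001,0.113],[0,0,0]]
    - [[0,0.001,0.113],[0,0,0]]
    - [[0,0,0.113],[0,0,0]]
    - [[0,0,0.113],[0,0,0]]
    - [[0,0,0.054],[0,0,0]]
    - [[0,0,0.054],[0,0,0]]
    - [[0,0,0.054],[0,0,0]]
    - [[0,0,0.054],[0,0,0]]
    - [[0,0,0],[0,0,0]]

```text
t: 58.6
tcp_pos: [0.4468, -0.2221, 0.0051]
orientation: [[-0.026, 1.0, -0.0], [1.0, 0.026, 0.001], [0.001, 0.0, -1.0]]
contact_force: [-0.8, -0.1, 0.6]
finger_gap: 0.499
```

Emit:
drive_tool:
  series:
    - [[0,0,0],[0,0,0]]
    - [[0,0,0],[0,0,0]]
    - [[0,0,0],[0,0,0]]
    - [[0,0,0],[0,0,0]]
    - [[0,0,0],[0,0,0]]
    - [[0,0,0],[0,0,0]]
    - [[0,0,0],[0,0,0]]
    - [[0,0,0],[0,0,0]]
  hand: 1

```text
t: 59.4
tcp_pos: [0.4483, -0.2235, 0.0076]
orientation: [[-0.026, 1.0, 0.004], [1.0, 0.026, -0.002], [-0.003, 0.004, -1.0]]
contact_force: [-0.2, 0.4, 6.5]
finger_gap: 0.117
```

Emit:
drive_tool:
  series:
    - [[0,0,-0.13],[0,0,0]]
    - [[0,0,-0.13],[0,0,0]]
    - [[0,0,-0.13],[0,0,0]]
    - [[0,0,-0.13],[0,0,0]]
    - [[0,0,-0.13],[0,0,0]]
    - [[0,0,-0.13],[0,0,0]]

```text
t: 60.0
tcp_pos: [0.4468, -0.2223, 0.2027]
orientation: [[-0.026, 1.0, 0.002], [1.0, 0.026, -0.001], [-0.001, 0.002, -1.0]]
contact_force: [0.7, 0.1, -0.9]
finger_gap: 0.114
```

Emit:
drive_tool:
  series:
    - [[0,0,0],[0,0,0.088]]
    - [[0,0,0],[0,0,0.088]]
    - [[0,0,0],[0,0,0.088]]
    - [[0,0,0],[0,0,0.088]]
    - [[0,0,0],[0,0,0.088]]
    - [[0,0,0],[0,0,0.088]]
    - [[0,0,0],[0,0,0.088]]
    - [[0,0,0],[0,0,0.088]]
    - [[0,0,0],[0,0,0.088]]
    - [[0,0,0],[0,0,0.088]]

```text
t: 61.0
tcp_pos: [0.4469, -0.2224, 0.2012]
orientation: [[0.978, 0.208, 0.002], [0.208, -0.978, -0.001], [0.001, 0.001, -1.0]]
contact_force: [0.1, 0.3, -0.1]
finger_gap: 0.114
```

Emit:
drive_tool:
  series:
    - [[0,0,0],[0,0,0.088]]
    - [[0,0,0],[0,0,0.088]]
    - [[0,0,0],[0,0,0.088]]
    - [[0,0,0],[0,-0.089,0]]
    - [[0,0,0],[0,-0.089,0]]
    - [[0,0,0],[0,-0.089,0]]
    - [[0,0,0],[0,-0.089,0]]
    - [[0,0,0],[0,-0.089,0]]
    - [[0,0,0],[0,0,0]]
    - [[0,0,0],[0,0,0]]

```text
t: 62.0
tcp_pos: [0.447, -0.2224, 0.2007]
orientation: [[0.752, -0.198, -0.628], [-0.152, -0.98, 0.127], [-0.641, 0.0, -0.767]]
contact_force: [-0.4, 0.1, 0.4]
finger_gap: 0.115
```

```bash
python3 - <<'E'
from plan import *
p,Q,s=cur();print(p.round(4),Q.round(3).tolist(),s['finger_gap'],s['t'])
c=cap('wrist','w31')
Rm=Rtilt(-11.6,40)
a=np.r_[R1-.012*BX,.100];T=tcp_for_tip(a,Rm)
e=plan([(T+[0,0,.04],Rm,10)]);e=plan([(T,Rm,4)],e)
E
```

```text
[ 0.447  -0.2224  0.2007] [[0.752, -0.198, -0.628], [-0.152, -0.98, 0.127], [-0.641, 0.0, -0.767]] 0.11465728498807548 62.0
[[[0.036,-0.022,-0.031],[0,-0,0]],[[0.036,-0.022,-0.032],[0,-0,0]],[[0.035,-0.022,-0.031],[0,-0.001,0]],[[0.036,-0.022,-0.032],[0.001,0,0]],[[0.036,-0.021,-0.031],[-0,-0,0]],[[0.036,-0.022,-0.032],[-0,-0,0.001]],[[0.035,-0.022,-0.031],[0,-0.001,-0]],[[0.036,-0.022,-0.032],[0,0,-0]],[[0.036,-0.022,-0.032],[0,-0,-0]],[[0.036,-0.022,-0.031],[0,-0,-0]]]
end [ 0.5747 -0.1927  0.2048]
[[[0.026,-0,0.031],[0,-0,-0]],[[0.025,-0,0.03],[0,-0,-0]],[[0.026,-0,0.031],[0,-0,-0]],[[0.025,-0,0.031],[0,-0,-0]]]
end [ 0.5745 -0.1927  0.1648]
```

View pics/w31.png

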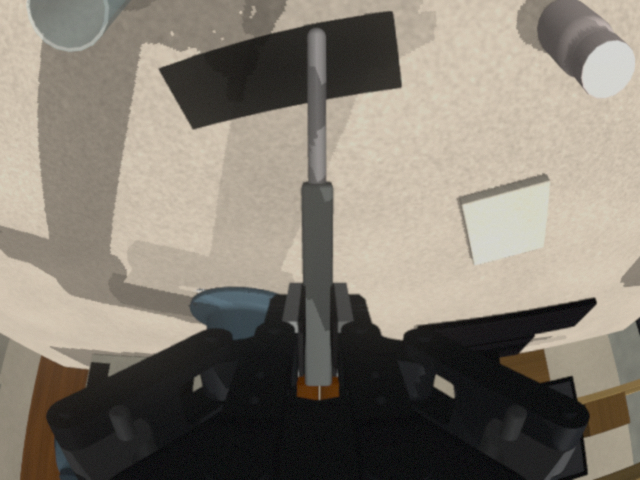

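Emit:
drive_tool:
  series:
    - [[0.036,-0.022,-0.032],[0,0,0]]
    - [[0.036,-0.022,-0.032],[0,0,0]]
    - [[0.036,-0.022,-0.032],[0,0,0]]
    - [[0.036,-0.022,-0.032],[0,0,0]]
    - [[0.036,-0.022,-0.032],[0,0,0]]
    - [[0.036,-0.022,-0.032],[0,0,0]]
    - [[0.036,-0.022,-0.032],[0,0,0]]
    - [[0.036,-0.022,-0.032],[0,0,0]]
    - [[0.036,-0.022,-0.032],[0,0,0]]
    - [[0.036,-0.022,-0.032],[0,0,0]]

```text
t: 63.05
tcp_pos: [0.5763, -0.1927, 0.2073]
orientation: [[0.754, -0.199, -0.626], [-0.154, -0.98, 0.126], [-0.638, 0.001, -0.77]]
contact_force: [-0.2, -0.5, -0.7]
finger_gap: 0.113
```

Emit:
drive_tool:
  series:
    - [[0.025,0,0.031],[0,0,0]]
    - [[0.025,0,0.031],[0,0,0]]
    - [[0.025,0,0.031],[0,0,0]]
    - [[0.025,0,0.031],[0,0,0]]
    - [[0.02,0,0.024],[0,0,0]]
    - [[0.02,0,0.024],[0,0,0]]
    - [[0.02,0,0.024],[0,0,0]]
    - [[0.02,0,0.024],[0,0,0]]
    - [[0,0,0],[0,0,0]]
    - [[0,0,0],[0,0,0]]

```text
t: 64.05
tcp_pos: [0.5753, -0.1925, 0.1341]
orientation: [[0.752, -0.198, -0.629], [-0.153, -0.98, 0.127], [-0.642, 0.001, -0.767]]
contact_force: [0.2, -0.1, 0.7]
finger_gap: 0.115
```

```bash
python3 - <<'E'
from plan import *
p,Q,s=cur();print(p.round(4),tip(p,Q).round(4),s['t'],s['contact_force'])
c=cap('scene');crop(c,190,170,290,260,8,'s16');print((proj(c,tip(p,Q))-[190,170])*8)
cap('wrist','w32')
Rm=Rtilt(-11.6,40)
plan([(tcp_for_tip(np.r_[R1-.012*BX,.057],Rm),Rm,2)])
E
```

```text
[ 0.5753 -0.1925  0.1341] [ 0.6558 -0.2088  0.0693] 64.05 [ 0.20955358 -0.10502793  0.74985873]
[334.87343085 450.01388324]
[[[0.015,0,0.021],[0.001,-0.001,0]],[[0.015,0.001,0.021],[0.001,-0.001,0.001]]]
end [ 0.5746 -0.1927  0.1218]
```

View pics/s16.png

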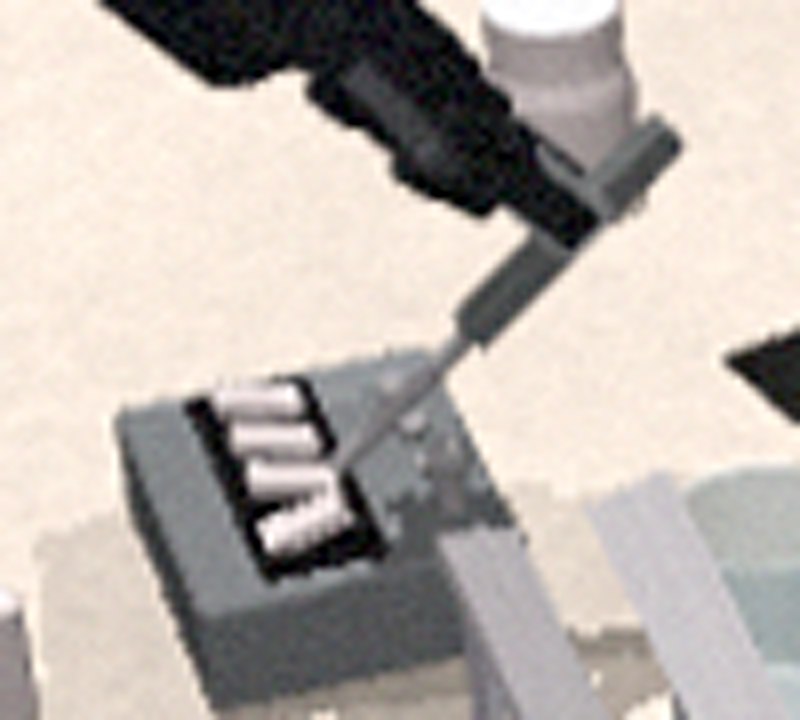

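View pics/w32.png

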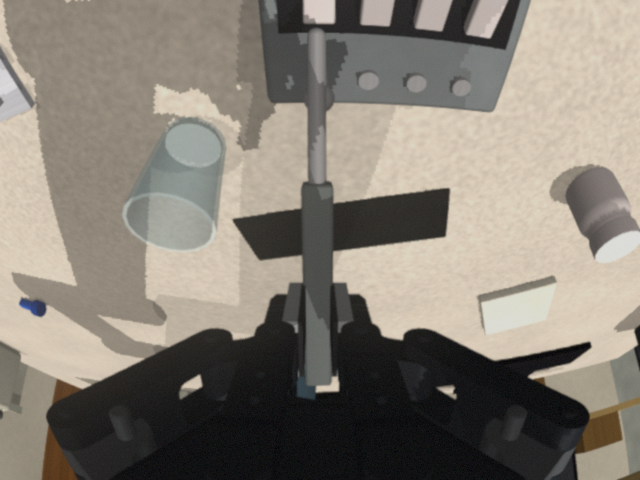

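```bash
python3 - <<'E'
from plan import *
Rm=Rtilt(-11.6,40);Q=cur()[1]
f=lambda z:tcp_for_tip(np.r_[R1-.0085*BX,z],Q)
e=plan([(f(.068),Q,2)]);e=plan([(f(.060),Q,2)],e);e=plan([(f(.0495),Q,6)],e)
E
```

```text
[[[0.006,0.001,0],[0,0,0]],[[0.006,0,0],[0,0,0]]]
end [ 0.5778 -0.1934  0.1327]
[[[0.01,0,0.012],[0,0,0]],[[0.011,0,0.013],[0,0,0]]]
end [ 0.5778 -0.1934  0.1246]
[[[0.004,0,0.005],[0,0,0]],[[0.005,0,0.006],[0,0,0]],[[0.004,0,0.005],[0,0,0]],[[0.005,0,0.005],[0,0,0]],[[0.004,0,0.006],[0,0,0]],[[0.005,0,0.005],[0,0,0]]]
end [ 0.5779 -0.1934  0.1141]
```

Emit:
drive_tool:
  series:
    - [[0.006,0,0],[0,0,0]]
    - [[0.006,0,0],[0,0,0]]
    - [[0.01,0,0.012],[0,0,0]]
    - [[0.01,0,0.012],[0,0,0]]
    - [[0,0,0],[0,0,0]]
    - [[0,0,0],[0,0,0]]

```text
t: 64.75
tcp_pos: [0.5775, -0.1929, 0.1242]
orientation: [[0.751, -0.198, -0.629], [-0.153, -0.98, 0.127], [-0.642, 0.001, -0.767]]
contact_force: [0.1, -0.2, -0.2]
finger_gap: 0.115
```

```bash
python3 - <<'E'
from plan import *
p,Q,s=cur();print(p.round(4),tip(p,Q).round(4),s['t'],s['contact_force'])
c=cap('scene');crop(c,190,170,290,260,8,'s17');print((proj(c,tip(p,Q))-[190,170])*8)
E
```

```text
[ 0.5775 -0.1929  0.1242] [ 0.6579 -0.2093  0.0594] 64.75 [ 0.10473027 -0.20912153 -0.18116421]
[331.12045369 477.9247374 ]
```

View pics/s17.png

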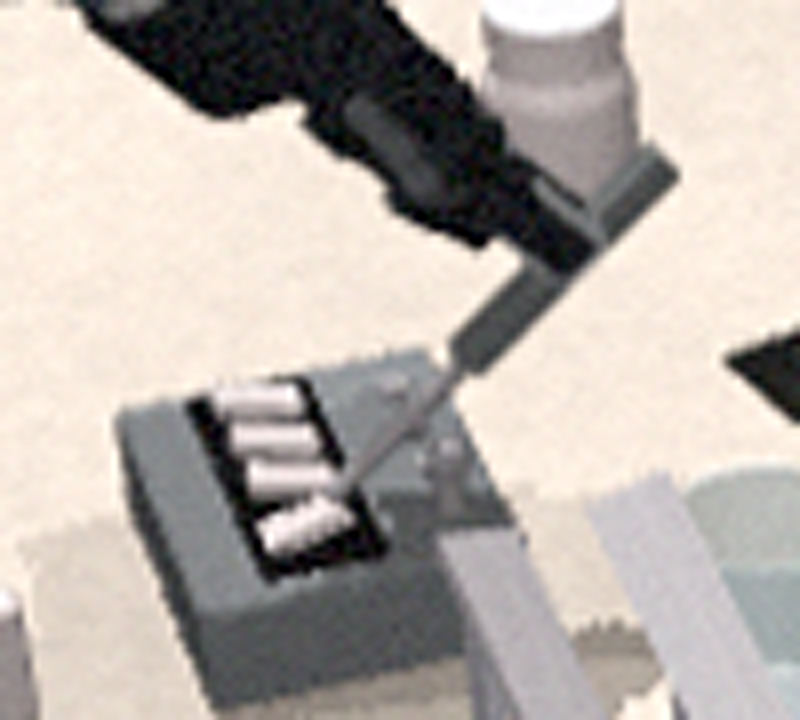

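Emit:
drive_tool:
  series:
    - [[0.006,0,-0.005],[0,0,0]]
    - [[0.005,0,0.006],[0,0,0]]
    - [[0.005,0,0.006],[0,0,0]]
    - [[0.005,0,0.006],[0,0,0]]
    - [[0.005,0,0.005],[0,0,0]]
    - [[0.005,0,0.005],[0,0,0]]
    - [[0,0,0],[0,0,0]]
    - [[0,0,0],[0,0,0]]

```text
t: 65.6
tcp_pos: [0.5805, -0.1935, 0.116]
orientation: [[0.753, -0.198, -0.627], [-0.153, -0.98, 0.126], [-0.64, 0.001, -0.768]]
contact_force: [0.6, 0.9, 5.1]
finger_gap: 0.118
```

```bash
python3 - <<'E'
from plan import *
p,Q,s=cur();print(p.round(4),tip(p,Q).round(4),s['t'],s['contact_force'])
c=cap('scene');crop(c,190,170,290,260,8,'s18');print((proj(c,tip(p,Q))-[190,170])*8)
E
```

```text
[ 0.5805 -0.1935  0.116 ] [ 0.6611 -0.2098  0.0515] 65.6 [0.55518811 0.87551196 5.10955584]
[323.50920049 501.53467391]
```

View pics/s18.png

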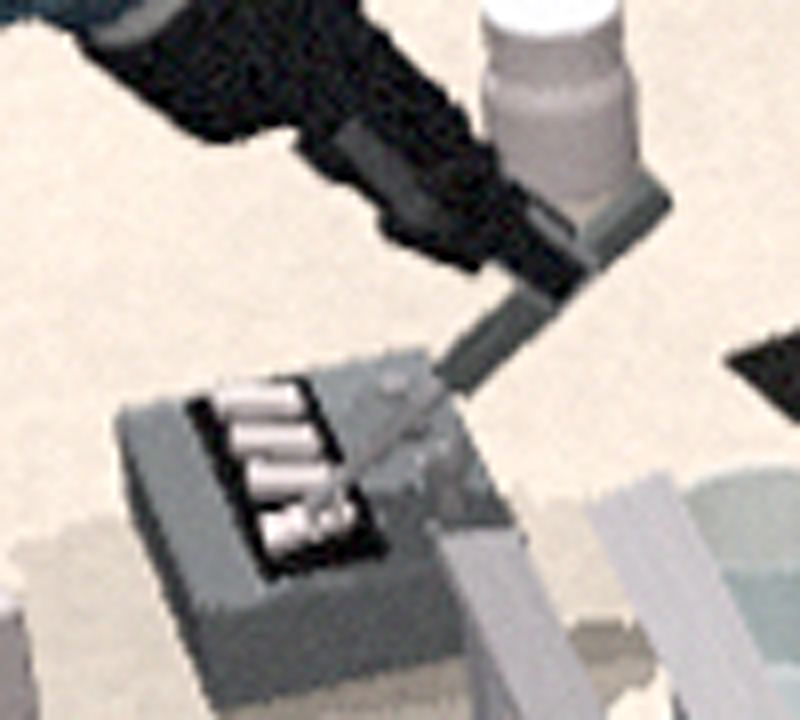

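Emit:
drive_tool:
  series:
    - [[-0.025,0,-0.03],[0,0,0]]
    - [[-0.013,0,-0.015],[0,0,0]]
    - [[0,0,0],[0,0,0]]
    - [[0,0,0],[0,0,0]]

```text
t: 66.05
tcp_pos: [0.5795, -0.1934, 0.1296]
orientation: [[0.752, -0.199, -0.629], [-0.153, -0.98, 0.127], [-0.642, 0.001, -0.767]]
contact_force: [0.4, 0.4, -0.9]
finger_gap: 0.116
```

```bash
python3 - <<'E'
from plan import *
p,Q,s=cur();print(p.round(4),tip(p,Q).round(4),s['t'],s['contact_force'])
c=cap('scene');crop(c,205,185,265,245,12,'s19');print((proj(c,tip(p,Q))-[205,185])*12)
c=cap('wrist');crop(c,240,0,400,120,5,'w33');print((wproj(c,tip(p,Q))-np.array([240,0]))*5)
E
```

```text
[ 0.5795 -0.1934  0.1296] [ 0.66   -0.2097  0.0648] 66.05 [ 0.40027316  0.40420882 -0.85106348]
[303.9497755  517.32846496]
[375.23100841 216.72005829]
```

View pics/s19.png

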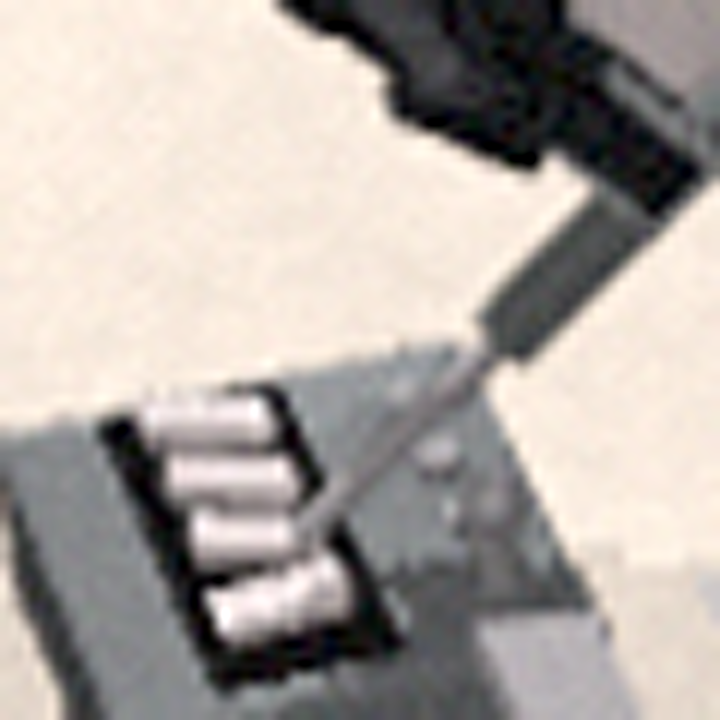

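View pics/w33.png

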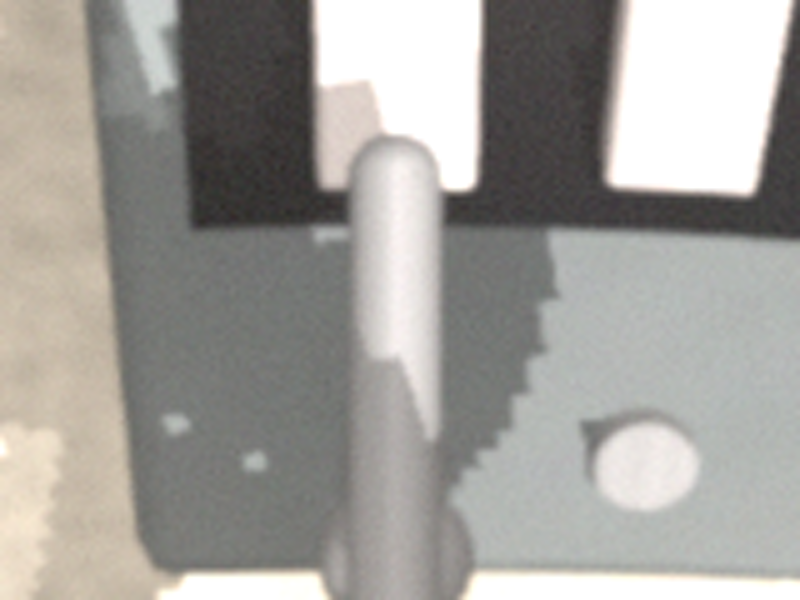

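Emit:
drive_tool:
  series:
    - [[-0.006,0,0.005],[0,0,0]]
    - [[-0.006,0,0.005],[0,0,0]]
    - [[0.007,0,0.008],[0,0,0]]
    - [[0.007,0,0.008],[0,0,0]]
    - [[0.006,0,0.008],[0,0,0]]
    - [[0.006,0,0.007],[0,0,0]]
    - [[0,0,0],[0,0,0]]
    - [[0,0,0],[0,0,0]]

```text
t: 66.95
tcp_pos: [0.5761, -0.1927, 0.1197]
orientation: [[0.752, -0.198, -0.629], [-0.153, -0.98, 0.127], [-0.641, 0.001, -0.767]]
contact_force: [0.4, -0.5, -0.0]
finger_gap: 0.117
```

```bash
python3 - <<'E'
from plan import *
p,Q,s=cur();print(p.round(4),tip(p,Q).round(4),s['t'],s['contact_force'])
c=cap('scene');crop(c,205,185,265,245,12,'s20');print((proj(c,tip(p,Q))-[205,185])*12)
E
```

```text
[ 0.5761 -0.1927  0.1197] [ 0.6565 -0.209   0.055 ] 66.95 [ 0.36427135 -0.52256489 -0.0341347 ]
[325.21469245 552.98304655]
```

View pics/s20.png

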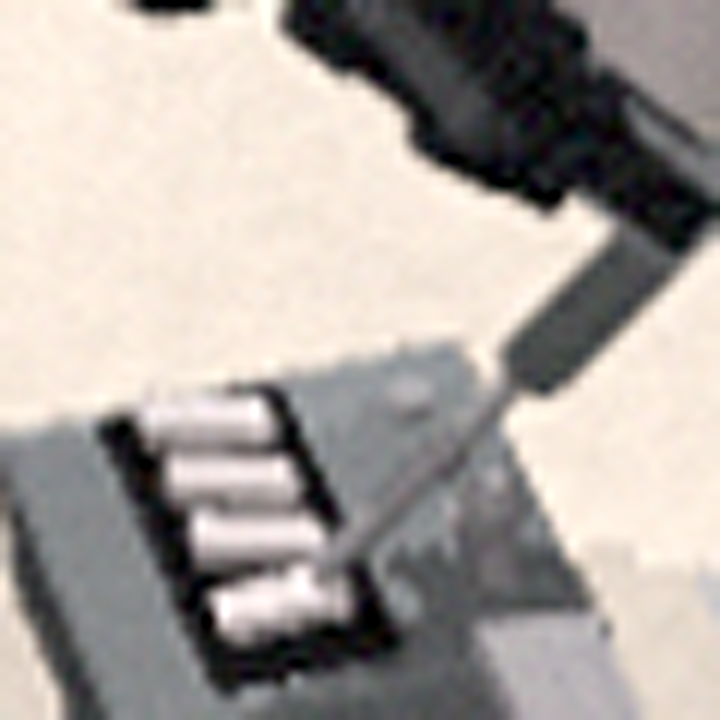

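Emit:
drive_tool:
  series:
    - [[0.005,0,0.006],[0,0,0]]
    - [[0.005,0,0.006],[0,0,0]]
    - [[0,0,0],[0,0,0]]
    - [[0,0,0],[0,0,0]]

```text
t: 67.4
tcp_pos: [0.5754, -0.1926, 0.1161]
orientation: [[0.75, -0.199, -0.63], [-0.153, -0.98, 0.127], [-0.643, 0.001, -0.766]]
contact_force: [-5.3, 1.1, 5.0]
finger_gap: 0.113
```

Emit:
drive_tool:
  series:
    - [[0.005,0,0.006],[0,0,0]]
    - [[0.003,0,0.004],[0,0,0]]
    - [[0,0,0],[0,0,0]]
    - [[0,0,0],[0,0,0]]

```text
t: 67.8
tcp_pos: [0.5746, -0.1924, 0.1146]
orientation: [[0.748, -0.199, -0.633], [-0.153, -0.98, 0.128], [-0.646, 0.001, -0.764]]
contact_force: [-10.4, 2.0, 11.5]
finger_gap: 0.115
```

```bash
python3 - <<'E'
from plan import *
p,Q,s=cur();print(p.round(4),tip(p,Q).round(4),s['t'],s['contact_force'])
c=cap('scene');crop(c,205,185,265,245,12,'s21');print((proj(c,tip(p,Q))-[205,185])*12)
E
```

```text
[ 0.5746 -0.1924  0.1146] [ 0.6547 -0.2088  0.0494] 67.8 [-10.38745374   1.98296364  11.48025502]
[336.40820703 573.32023809]
```

View pics/s21.png

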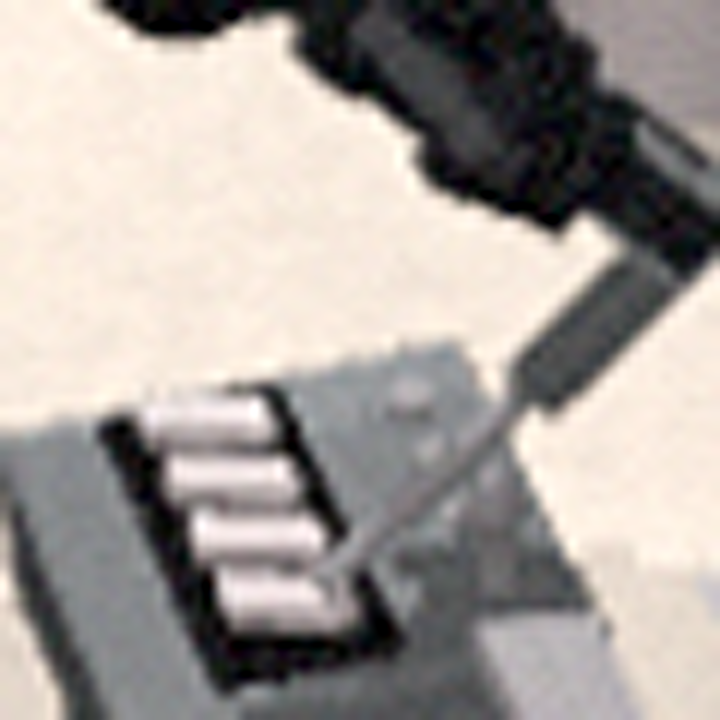

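Emit:
drive_tool:
  series:
    - [[-0.025,0,-0.03],[0,0,0]]
    - [[-0.025,0,-0.03],[0,0,0]]
    - [[-0.025,0,-0.03],[0,0,0]]
    - [[-0.025,0,-0.03],[0,0,0]]
    - [[-0.025,0,-0.03],[0,0,0]]
    - [[-0.025,0,-0.03],[0,0,0]]
    - [[-0.025,0,-0.03],[0,0,0]]
    - [[-0.025,0,-0.03],[0,0,0]]
    - [[0,0,0],[0,0,0]]

```text
t: 68.75
tcp_pos: [0.5767, -0.1929, 0.1926]
orientation: [[0.754, -0.198, -0.627], [-0.154, -0.98, 0.126], [-0.639, 0.002, -0.769]]
contact_force: [0.3, 0.7, -0.7]
finger_gap: 0.116
```

```bash
python3 - <<'E'
from plan import *
p,Q,s=cur();print(p.round(4),tip(p,Q).round(4),s['t'],s['contact_force'])
c=cap('scene');crop(c,190,170,290,260,8,'s22');print((proj(c,tip(p,Q))-[190,170])*8)
plan([([.447,-.2225,.195],Q,10)])
E
```

```text
[ 0.5767 -0.1929  0.1926] [ 0.6573 -0.2094  0.1281] 68.75 [ 0.2632938   0.68529726 -0.65145976]
[310.32807914 288.83918938]
[[[-0.038,0.022,0.03],[-0,0,0]],[[-0.038,0.022,0.03],[-0,0,0]],[[-0.038,0.022,0.03],[-0,0,0]],[[-0.038,0.022,0.03],[-0,0,0]],[[-0.038,0.022,0.03],[-0,0,0]],[[-0.038,0.021,0.03],[-0,0,0]],[[-0.038,0.022,0.029],[-0,0.001,0]],[[-0.038,0.022,0.03],[-0,-0,0]],[[-0.038,0.022,0.03],[-0,-0,0]],[[-0.038,0.022,0.03],[-0,-0,0]]]
end [ 0.4471 -0.2225  0.195 ]
```

View pics/s22.png

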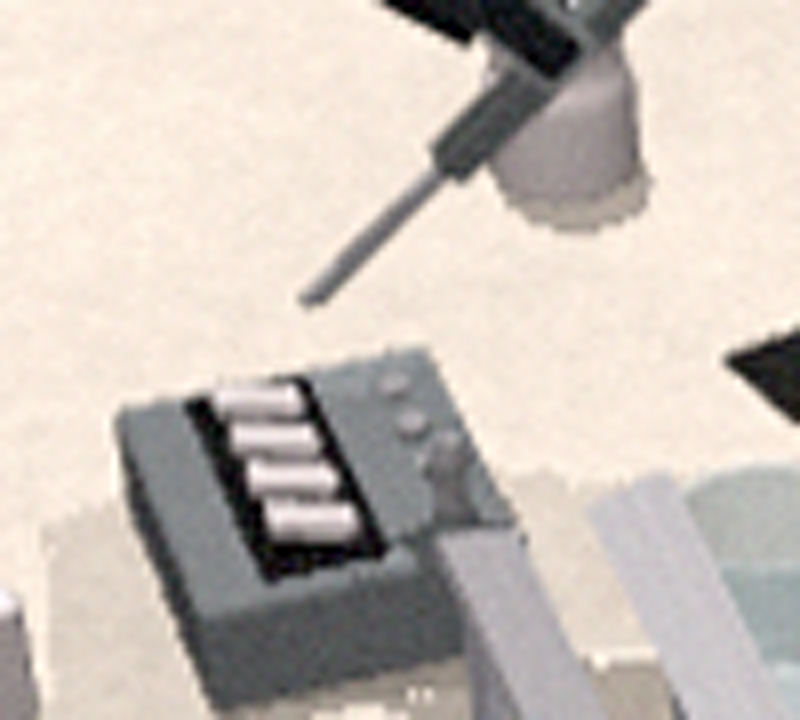

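Emit:
drive_tool:
  series:
    - [[-0.038,0.022,0.03],[0,0,0]]
    - [[-0.038,0.022,0.03],[0,0,0]]
    - [[-0.038,0.022,0.03],[0,0,0]]
    - [[-0.038,0.022,0.03],[0,0,0]]
    - [[-0.038,0.022,0.03],[0,0,0]]
    - [[-0.038,0.022,0.03],[0,0,0]]
    - [[-0.038,0.022,0.03],[0,0,0]]
    - [[-0.038,0.022,0.03],[0,0,0]]
    - [[-0.038,0.022,0.03],[0,0,0]]
    - [[-0.038,0.022,0.03],[0,0,0]]

```text
t: 69.8
tcp_pos: [0.4456, -0.2225, 0.1936]
orientation: [[0.751, -0.198, -0.63], [-0.152, -0.98, 0.127], [-0.642, 0.0, -0.766]]
contact_force: [-0.4, -0.7, -0.7]
finger_gap: 0.113
```

Emit:
drive_tool:
  series:
    - [[0,0,0],[0,0.089,0]]
    - [[0,0,0],[0,0.089,0]]
    - [[0,0,0],[0,0.089,0]]
    - [[0,0,0],[0,0.089,0]]
    - [[0,0,0],[0,0.089,0]]
    - [[0,0,0],[0,0,-0.088]]
    - [[0,0,0],[0,0,-0.088]]
    - [[0,0,0],[0,0,-0.088]]

```text
t: 70.6
tcp_pos: [0.4457, -0.2223, 0.1939]
orientation: [[0.976, 0.219, 0.002], [0.219, -0.976, -0.001], [0.002, 0.002, -1.0]]
contact_force: [0.2, -0.3, -0.6]
finger_gap: 0.12
```

Emit:
drive_tool:
  series:
    - [[0,0,0],[0,0,-0.088]]
    - [[0,0,0],[0,0,-0.088]]
    - [[0,0,0],[0,0,-0.088]]
    - [[0,0,0],[0,0,-0.088]]
    - [[0,0,0],[0,0,-0.088]]
    - [[0,0,0],[0,0,-0.088]]
    - [[0,0,0],[0,0,-0.088]]
    - [[0,0,0],[0,0,-0.088]]
    - [[0,0,0],[0,0,-0.088]]
    - [[0,0,0],[0,0,-0.088]]

```text
t: 71.6
tcp_pos: [0.446, -0.2223, 0.1937]
orientation: [[-0.032, 0.999, 0.001], [0.999, 0.032, -0.001], [-0.001, 0.001, -1.0]]
contact_force: [-0.5, 0.6, -0.7]
finger_gap: 0.114
```

```bash
python3 - <<'E'
from plan import *
p,Q,s=cur();print(p.round(4),Q.round(3).tolist(),s['t'],s['finger_gap'])
c=cap('wrist','w34')
e=plan([([.447,-.2235,.032],Q,5)])
E
```

```text
[ 0.446  -0.2223  0.1937] [[-0.032, 0.999, 0.001], [0.999, 0.032, -0.001], [-0.001, 0.001, -1.0]] 71.6 0.11350395409543793
[[[-0.001,0.001,0.129],[0,0,0]],[[-0.001,0,0.13],[0,0,0.001]],[[-0.001,0.001,0.129],[0,0,0]],[[-0,0,0.13],[0,0,0.001]],[[-0.001,0.001,0.129],[0,0,0]]]
end [ 0.447  -0.2234  0.032 ]
```

View pics/w34.png

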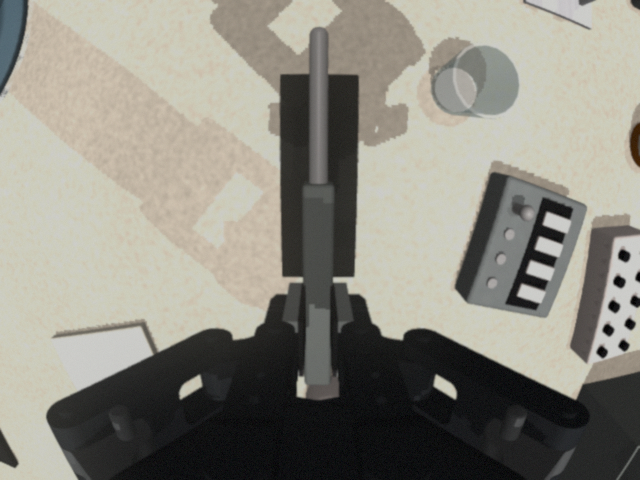

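Emit:
drive_tool:
  series:
    - [[-0.001,0.001,0.129],[0,0,0]]
    - [[-0.001,0.001,0.129],[0,0,0]]
    - [[-0.001,0,0.129],[0,0,0]]
    - [[0,0,0.129],[0,0,0]]
    - [[0,0,0.129],[0,0,0]]
    - [[0,0,0.045],[0,0,0]]
    - [[0,0,0.045],[0,0,0]]
    - [[0,0,0.005],[0,0,0]]
    - [[0,0,0],[0,0,0]]
    - [[0,0,0],[0,0,0]]

```text
t: 72.65
tcp_pos: [0.4484, -0.2243, 0.0105]
orientation: [[-0.026, 1.0, 0.004], [1.0, 0.026, -0.003], [-0.003, 0.004, -1.0]]
contact_force: [0.2, -0.0, -0.0]
finger_gap: 0.114
```

Emit:
drive_tool:
  series:
    - [[0,0,0],[0,0,0]]
    - [[0,0,0],[0,0,0]]
    - [[0,0,0],[0,0,0]]
    - [[0,0,0],[0,0,0]]
    - [[0,0,0],[0,0,0]]
    - [[0,0,0],[0,0,0]]
  hand: 0

```text
t: 73.25
tcp_pos: [0.4474, -0.2235, 0.0091]
orientation: [[-0.026, 1.0, 0.002], [1.0, 0.026, -0.001], [-0.001, 0.002, -1.0]]
contact_force: [0.5, 1.0, 0.2]
finger_gap: 0.5
```

Emit:
drive_tool:
  series:
    - [[0,0,-0.1],[0,0,0]]
    - [[0,0,-0.13],[0,0,0]]
    - [[0,0,-0.13],[0,0,0]]
    - [[0,0,-0.13],[0,0,0]]
    - [[0,0,-0.13],[0,0,0]]
    - [[0,0,-0.13],[0,0,0]]
    - [[0,0,0],[0,0,0]]
    - [[0,0,0],[0,0,0]]

```text
t: 74.05
tcp_pos: [0.4471, -0.2234, 0.1971]
orientation: [[-0.026, 1.0, 0.003], [1.0, 0.026, -0.002], [-0.002, 0.003, -1.0]]
contact_force: [-0.7, -0.4, -0.2]
finger_gap: 0.5
```

```bash
python3 - <<'E'
from plan import *
p,Q,s=cur();print(p.round(4),s['t'],s['finger_gap'],s['contact_force'])
c=cap('wrist','w35')
c=cap('top','t6');crop(c,200,130,340,210,5,'t7')
c=cap('scene','s23');crop(c,190,170,290,260,8,'s24')
E
```

```text
[ 0.4471 -0.2234  0.1971] 74.05 0.5001800304282186 [-0.69016568 -0.41426771 -0.2185628 ]
```

View pics/w35.png

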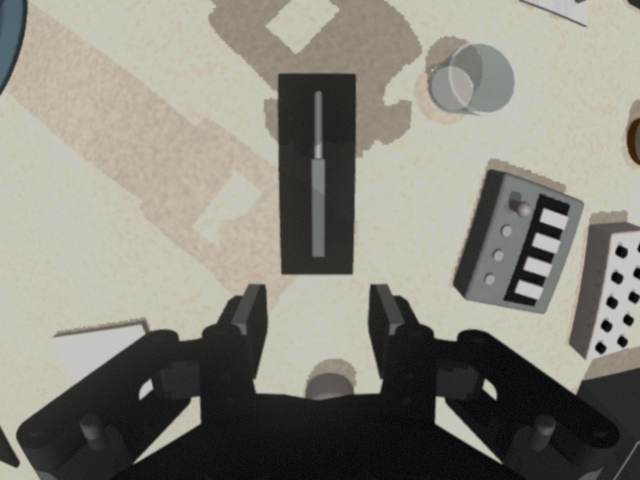

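View pics/s23.png

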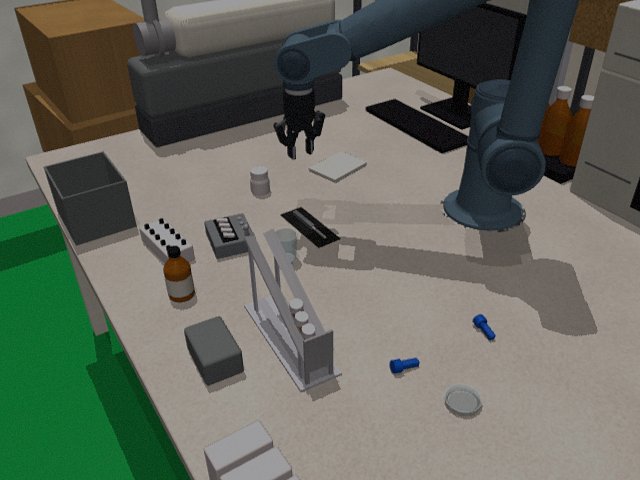

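View pics/t7.png

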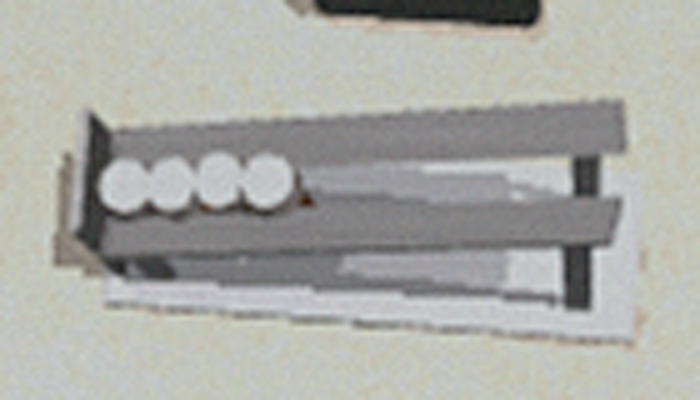

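View pics/s24.png

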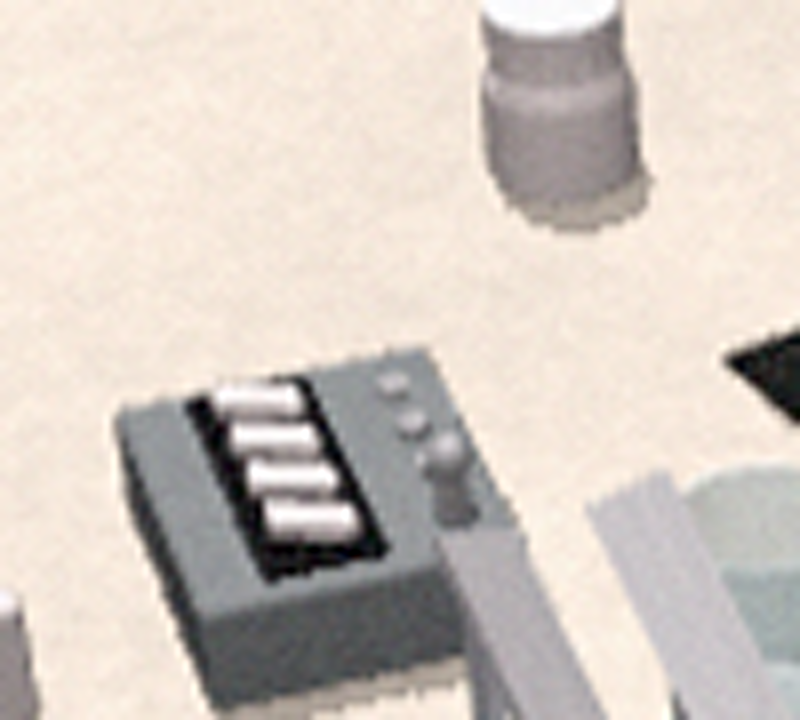

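```bash
python3 - <<'E'
from plan import *
c=cap('top')
for u,v,x in [(125,186,115),(172,185,88),(218,180,62),(268,182,36)]:
    w=ray(c,200+u/5,130+v/5,.126-.488*x/1000+.018);d=w[:2]-CH;print(np.cos(CY)*d[0]+np.sin(CY)*d[1],-np.sin(CY)*d[0]+np.cos(CY)*d[1])
arm.job_done()
E
```

```text
0.1155014714462866 -0.0001373062630483663
0.08983065747180394 0.0005187791241042447
0.06543664929570135 -0.0007879936711383878
0.039367279881514436 0.0012222427390819418
the job is handed in; nothing more can be done
```

I finished the job and handed it in at about 74 s. The stylus tip switched on rocker 1, the one behind the tall marker pin. All four bottles then went into the chute, the tip switched rocker 1 off again, and I laid the stylus back on its mat.

**Last checks:**
- **Bottles:** the four caps hang in the queue at chute x of about 115, 90, 65 and 39 mm, within about 1 mm of mid-slot. No bottle is left on the bench.
- **Rockers:** all four look off and parallel in the scene picture. I judged their angles from the pictures and press forces, because the angles can't be read directly.
- **Stylus and gripper:** the stylus lies along the mat near its centre line. The gripper is open and clear of everything.
- **Bystanders:** the beaker, dish and jar look unmoved.

**Less clean moments:**
- **Switch-off:** the first press landed too near the pivot, about 5 N, and moved the rocker only partly. A second press further out, about 15 N, completed it.
- **Stylus in the grip:** the tip sat up to about 3 mm from its computed position, because the stylus shifted slightly in the grip during the presses.

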